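Tap the plywood blanks down in the sprung vise and arm the borer

ROBOT

A 6-joint arm with a two-finger parallel gripper is mounted at the origin on the work surface. World frame = base frame: x ahead of the robot, y to its left, z up, the work surface at z = 0. Lengths are in m, angles in rad, forces in N, time in s.
With the tool pointing down it reaches from about 0.375 to 0.975 m from the base axis. Payload 3.8 kg.
Tool frame: the origin (TCP) lies where the fingers leave the gripper's body, on its centre line; the fingertips stand 73 mm ahead of it and the grasp point (between the pads) lies 54 mm ahead of it; z points along the fingers, y is the line along which they close (so a half turn about z gives the same grasp; the last joint's range is limited). The gripper opens to 85 mm and grips with 20 to 120 N. Pads are 22 mm wide; open, the fingers measure 114 mm over their backs; the gripper's body (76 mm by 85 mm) begins 54 mm behind the grasp point. The pads swing forward as they close: fully open they stand 13 mm farther back than shut.
Start: joints at [-1.204, 0.264, 1.604, -0, 1.274, -0.037], TCP at [0.265, -0.621, 0.304] pointing down, gripper open.
Joint ranges: [-2.63, 2.63], [-0.94, 2.18], [0.31, 2.57], [-1.31, 4.45], [0, 2.66], [-2.55, 2.55]. Speed limits (rad/s): [2.57, 2.57, 3.14, 3.14, 3.14, 3.14].

INTERFACE

Orientations are given as a rotation vector (axis times angle).
In Python, from workcell import read_state, viewer, bot gives the robot as it stands.
- The arm moves only by the tool jog_arm, never from a script. Its argument "increments" is a list that holds one entry, the list of rows, each a list of 7 numbers: the shift along the tool's x, y, z in units of 30 mm (1.0 is 30 mm), then the turn, a rotation vector about the tool's x, y, z in units of 6 degrees (1.0 is 6 degrees), then the opening, from -1 (shut) to 1 (fully open). A call has exactly 5 rows; each row shifts and turns the commanded pose from where the row before left it, along the tool's axes as they then stand; what a row does not reach is not made up. A row lasts 1/12 s, in which the tool goes at most 41.7 mm and 7.16 degrees, less where a joint would pass 70% of its speed; a pose out of reach is approached as far as the arm can. A call is refused whole if a number of a shift passes 1 or a number of a turn 1, either way. A call with a gripper value outside its range is refused whole. The fingers move at their own pace and stop on an object; "force" is the grip in N (left out, the last holds). Time passes only in rows, so rows that do not move let the fingers close, or fill a call up. It gives the time, the measured TCP pose, the force, the opening and the grip force at its end, in the units of the state.
- read_state(): the state, without advancing time (a new reading comes with each control period).
- viewer.read_camera(name): name is "scene" or "top" or "wrist"; returns (picture, depth): 420x560x3 uint8, blue, green, red; 420x560 float32, m along the optical axis (not along the pixel's ray), 0 where there is no reading.
- viewer.camera_params(name): a dict with "fx", "fy", "cx", "cy" (pixels), "k1" (the pictures are not rectified: a ray, as slopes to the right and down, at radius r is drawn at 1 + k1 r^2 times it, then the intrinsics apply), "R" (3x3) and "t" (3): a world point X has camera coordinates R X + t; the wrist camera has in their place "hand_eye" (4x4, takes a point from camera to tool coordinates, whose origin is the TCP and whose axes are the flange's). Camera axes: x right, y down, z forward; pixel columns grow to the right and rows downward; lengths in m; the calibration is good to about 2 mm. A picture is of the moment at which its call begins: read the wrist's pose just before it. camera_params takes no time and is no camera call.
- bot.finish_job(): hands the job in; it is judged then, once.
The state is a dict: "time": time; "q": joint angles; "joint_vel": joint speeds; "joint_torque": joint torques, N m; "tool_pos": TCP position; "tcp_rot": TCP orientation; "wrist_force": force on the tool from outside, world axes, zero at the start; "torque": the same for the moment, N m; "width": opening from 0.0 (shut) to 1.0 (fully open); "grip_force": force on a finger pad.
Only numpy, scipy, OpenCV 4.12 (cv2) and the standard library are available. Lean on these libraries where they do the work, as an engineer would, in place of code of your own. Each camera call takes 0.05 s, during which the arm holds its last target. There are 200 camera calls.

TASK

Set every plywood blank gently, foot down, between the jaws of its own vise bay and tap it down with the mallet (not with the gripper) until it sits level and tight on both steel parallels so that they no longer slide. Only when all are down, lift the red guard on the switch box, flip the toggle beneath fully over to the green dot and let the guard drop shut over it. Finish with the mallet standing upright on its cork mat, and leave the glue bottle and the filler jar where they stand.

Things in the scene. Friction and masses are not known exactly. Their poses are not given: they have to be found in the camera images.
- blank_1: a loose stepped plywood blank (80 g), one of up to three alike; may be absent. 54 long along its x, 40 tall. Its foot, the lowest 8 mm, is 44 wide (along y); above that it is 32 wide, so a 6 mm step runs along both long sides. Origin: centre of its underside, z up; it lies foot down. Grip it across its 54 mm length, well up.
- blank_2: a loose stepped plywood blank (80 g), one of up to three alike; may be absent. 54 long along its x, 40 tall. Its foot, the lowest 8 mm, is 44 wide (along y); above that it is 32 wide, so a 6 mm step runs along both long sides. Origin: centre of its underside, z up; it lies foot down. Grip it across its 54 mm length, well up.
- blank_3: a loose stepped plywood blank (80 g), one of up to three alike; may be absent. 54 long along its x, 40 tall. Its foot, the lowest 8 mm, is 44 wide (along y); above that it is 32 wide, so a 6 mm step runs along both long sides. Origin: centre of its underside, z up; it lies foot down. Grip it across its 54 mm length, well up.
- bay_1 (a point): bay 1 of three alike in the blue vise (100 apart along y): point on the bed, 12 above the bench, midway between two sprung jaws. x runs along the jaws, y from jaw to jaw. White round jaw noses: radius 8, centres 30 above this point, 54 long, inner faces 35 apart. Bay ends are open; the blue housing either side is 31 high, 58 long.
- parallel_1a: loose steel parallel on the bed of bay 1, on its +y side, about 11 from the bay's middle: 70 long (x), 10 wide, 16 high; origin at the centre of its underside. It is already in place and slides freely until a blank is seated on it.
- parallel_1b: loose steel parallel on the bed of bay 1, on its -y side, about 11 from the bay's middle: 70 long (x), 10 wide, 16 high; origin at the centre of its underside. It is already in place and slides freely until a blank is seated on it.
- bay_2 (a point): bay 2 of three alike in the blue vise (100 apart along y): point on the bed, 12 above the bench, midway between two sprung jaws. x runs along the jaws, y from jaw to jaw. A blank set between the noses, x along x (either way round), stops on them with its underside 37 above this point; a push of 14 to 22 N down (most in the first 5 mm) makes it snap down.
- parallel_2a: loose steel parallel on the bed of bay 2, on its +y side, about 11 from the bay's middle: 70 long (x), 10 wide, 16 high; origin at the centre of its underside. It is already in place and slides freely until a blank is seated on it.
- parallel_2b: loose steel parallel on the bed of bay 2, on its -y side, about 11 from the bay's middle: 70 long (x), 10 wide, 16 high; origin at the centre of its underside. It is already in place and slides freely until a blank is seated on it.
- bay_3 (a point): bay 3 of three alike in the blue vise (100 apart along y): point on the bed, 12 above the bench, midway between two sprung jaws. x runs along the jaws, y from jaw to jaw. A seated blank's underside is on the parallels, 16 above this point; the noses then press down on its steps with some 12 N, and its top is 56 above this point.
- parallel_3a: loose steel parallel on the bed of bay 3, on its +y side, about 11 from the bay's middle: 70 long (x), 10 wide, 16 high; origin at the centre of its underside. It is already in place and slides freely until a blank is seated on it.
- parallel_3b: loose steel parallel on the bed of bay 3, on its -y side, about 11 from the bay's middle: 70 long (x), 10 wide, 16 high; origin at the centre of its underside. It is already in place and slides freely until a blank is seated on it.
- mallet: a small upright mallet (350 g) standing on its round black rubber head (54 in diameter, 55 tall, orange band); its wooden handle, 27 in diameter, rises from 55 to 140 above the origin. Origin: centre of the head's underside, which is the striking face; z runs up the handle. It stands on the cork mat at the start.
- mat: fixed round cork mat, 110 in diameter, 2 thick; origin at the centre of its underside.
- switchbox: fixed grey switch box 150 (x) x 110 (y) x 50 tall that carries the red guard and the toggle; origin at the centre of its underside, x pointing away from its front. Seen from above, a green dot lies on its +y side of the toggle, a black dot on its -y side. The guard's hinge line runs along y, 20 behind (+x of) the box's middle and 53 above the bench.
- guard (a joint): angle of the red guard cover (80 long, 74 wide, 46 tall, open below): 0 shut, 1.75 thrown right back at its stop. Its front rises as it opens. A light spring and its weight pull it shut from below about 1 rad; thrown right back (beyond about 1.5) it rests open by itself.
- guard_tab (a point): grip point on the guard's yellow tab: a bar 12 thick (box's y) and 16 tall that sticks out 40 from the guard's front; the point is 28 along it, on its axis, with 12 of tab beyond it. From the hinge it lies 108 towards the front and 28 up when the guard is shut, and turns with the guard (up and back).
- toggle (a joint): angle of the steel toggle under the guard: 0 leaning to the box's -y side (black dot, off), 1.0 leaning to +y (green dot, on); stays where it is left, takes about 1 to 2 N at the tip.
- toggle_tip (a point): centre of the toggle's round tip (radius 4). The toggle is 34 long from its pivot, which is 52 above the bench on the box's middle line, 25 to the front of the box's centre; its tip rises to 34 above the pivot at mid-swing.
- glue: bystander, to be left alone: a white glue bottle, 56 in diameter, 160 tall; origin at the underside
- filler: bystander, to be left alone: a white jar with a blue lid, 64 in diameter, 75 tall; origin at the underside
Not all that is in view belongs to the job. Leave any pink or white look-alike of the blank_3 alone.

How it is judged:
On the way, in this order (a step that is already met when the one before it is completed fails the run):
1. every blank is down level in a bay, its underside within 2.5 mm of the parallels' tops and bearing on both (((x of blank_1 in the frame of bay_1 between -0.015 and 0.015 m and y of blank_1 in the frame of bay_1 between -0.006 and 0.006 m and z of blank_1 in the frame of bay_1 between 0.012 and 0.0185 m and angle between blank_1's own z axis and vertical below 0.08 rad and contact force between blank_1 and parallel_1a above 0.5 N and contact force between blank_1 and parallel_1b above 0.5 N) or (x of blank_1 in the frame of bay_2 between -0.015 and 0.015 m and y of blank_1 in the frame of bay_2 between -0.006 and 0.006 m and z of blank_1 in the frame of bay_2 between 0.012 and 0.0185 m and angle between blank_1's own z axis and vertical below 0.08 rad and contact force between blank_1 and parallel_2a above 0.5 N and contact force between blank_1 and parallel_2b above 0.5 N) or (x of blank_1 in the frame of bay_3 between -0.015 and 0.015 m and y of blank_1 in the frame of bay_3 between -0.006 and 0.006 m and z of blank_1 in the frame of bay_3 between 0.012 and 0.0185 m and angle between blank_1's own z axis and vertical below 0.08 rad and contact force between blank_1 and parallel_3a above 0.5 N and contact force between blank_1 and parallel_3b above 0.5 N)) and ((x of blank_2 in the frame of bay_1 between -0.015 and 0.015 m and y of blank_2 in the frame of bay_1 between -0.006 and 0.006 m and z of blank_2 in the frame of bay_1 between 0.012 and 0.0185 m and angle between blank_2's own z axis and vertical below 0.08 rad and contact force between blank_2 and parallel_1a above 0.5 N and contact force between blank_2 and parallel_1b above 0.5 N) or (x of blank_2 in the frame of bay_2 between -0.015 and 0.015 m and y of blank_2 in the frame of bay_2 between -0.006 and 0.006 m and z of blank_2 in the frame of bay_2 between 0.012 and 0.0185 m and angle between blank_2's own z axis and vertical below 0.08 rad and contact force between blank_2 and parallel_2a above 0.5 N and contact force between blank_2 and parallel_2b above 0.5 N) or (x of blank_2 in the frame of bay_3 between -0.015 and 0.015 m and y of blank_2 in the frame of bay_3 between -0.006 and 0.006 m and z of blank_2 in the frame of bay_3 between 0.012 and 0.0185 m and angle between blank_2's own z axis and vertical below 0.08 rad and contact force between blank_2 and parallel_3a above 0.5 N and contact force between blank_2 and parallel_3b above 0.5 N)) and ((x of blank_3 in the frame of bay_1 between -0.015 and 0.015 m and y of blank_3 in the frame of bay_1 between -0.006 and 0.006 m and z of blank_3 in the frame of bay_1 between 0.012 and 0.0185 m and angle between blank_3's own z axis and vertical below 0.08 rad and contact force between blank_3 and parallel_1a above 0.5 N and contact force between blank_3 and parallel_1b above 0.5 N) or (x of blank_3 in the frame of bay_2 between -0.015 and 0.015 m and y of blank_3 in the frame of bay_2 between -0.006 and 0.006 m and z of blank_3 in the frame of bay_2 between 0.012 and 0.0185 m and angle between blank_3's own z axis and vertical below 0.08 rad and contact force between blank_3 and parallel_2a above 0.5 N and contact force between blank_3 and parallel_2b above 0.5 N) or (x of blank_3 in the frame of bay_3 between -0.015 and 0.015 m and y of blank_3 in the frame of bay_3 between -0.006 and 0.006 m and z of blank_3 in the frame of bay_3 between 0.012 and 0.0185 m and angle between blank_3's own z axis and vertical below 0.08 rad and contact force between blank_3 and parallel_3a above 0.5 N and contact force between blank_3 and parallel_3b above 0.5 N))), for 0.2 s.
2. the guard is lifted (beyond 0.8 rad) (value of joint guard above 0.8 rad), for 0.1 s.
3. the toggle is flipped over (beyond 0.8 rad) (value of joint toggle above 0.8 rad), for 0.2 s.
At the end, for the whole second after the job is handed in: Every blank present is in a bay, level within 0.08 rad, its underside within 2.5 mm of the parallels' tops and pressing on both of them; the toggle is beyond 0.8 rad, the guard shut (below 0.06 rad); the mallet stands upright with its axis within 35 mm of the mat's centre; all at rest (all of step 1 and value of joint toggle above 0.8 rad and value of joint guard below 0.06 rad and angle between mallet's own z axis and vertical below 0.1 rad and horizontal distance between mallet and mat below 0.035 m and height (world z) of mallet below 0.012 m and linear speed of each of mallet, blank_1, blank_2, blank_3 below 0.03 m/s); the robot touches nothing.
It fails at once if a blank is dropped into the vise instead of set there (arrives faster than 0.7 m/s) ((x of blank_1 in the frame of bay_1 between -0.015 and 0.015 m and y of blank_1 in the frame of bay_1 between -0.006 and 0.006 m and z of blank_1 in the frame of bay_1 between 0.03 and 0.055 m and linear speed of blank_1 above 0.7 m/s) or (x of blank_1 in the frame of bay_2 between -0.015 and 0.015 m and y of blank_1 in the frame of bay_2 between -0.006 and 0.006 m and z of blank_1 in the frame of bay_2 between 0.03 and 0.055 m and linear speed of blank_1 above 0.7 m/s) or (x of blank_1 in the frame of bay_3 between -0.015 and 0.015 m and y of blank_1 in the frame of bay_3 between -0.006 and 0.006 m and z of blank_1 in the frame of bay_3 between 0.03 and 0.055 m and linear speed of blank_1 above 0.7 m/s) or (x of blank_2 in the frame of bay_1 between -0.015 and 0.015 m and y of blank_2 in the frame of bay_1 between -0.006 and 0.006 m and z of blank_2 in the frame of bay_1 between 0.03 and 0.055 m and linear speed of blank_2 above 0.7 m/s) or (x of blank_2 in the frame of bay_2 between -0.015 and 0.015 m and y of blank_2 in the frame of bay_2 between -0.006 and 0.006 m and z of blank_2 in the frame of bay_2 between 0.03 and 0.055 m and linear speed of blank_2 above 0.7 m/s) or (x of blank_2 in the frame of bay_3 between -0.015 and 0.015 m and y of blank_2 in the frame of bay_3 between -0.006 and 0.006 m and z of blank_2 in the frame of bay_3 between 0.03 and 0.055 m and linear speed of blank_2 above 0.7 m/s) or (x of blank_3 in the frame of bay_1 between -0.015 and 0.015 m and y of blank_3 in the frame of bay_1 between -0.006 and 0.006 m and z of blank_3 in the frame of bay_1 between 0.03 and 0.055 m and linear speed of blank_3 above 0.7 m/s) or (x of blank_3 in the frame of bay_2 between -0.015 and 0.015 m and y of blank_3 in the frame of bay_2 between -0.006 and 0.006 m and z of blank_3 in the frame of bay_2 between 0.03 and 0.055 m and linear speed of blank_3 above 0.7 m/s) or (x of blank_3 in the frame of bay_3 between -0.015 and 0.015 m and y of blank_3 in the frame of bay_3 between -0.006 and 0.006 m and z of blank_3 in the frame of bay_3 between 0.03 and 0.055 m and linear speed of blank_3 above 0.7 m/s)).
It fails at once if a blank is pressed down between the jaws by the gripper instead of the mallet ((x of blank_1 in the frame of bay_1 between -0.015 and 0.015 m and y of blank_1 in the frame of bay_1 between -0.006 and 0.006 m and z of blank_1 in the frame of bay_1 between 0.02 and 0.031 m and angle between blank_1's own z axis and vertical below 0.15 rad and contact force between the fingers and blank_1 above 1 N) or (x of blank_1 in the frame of bay_2 between -0.015 and 0.015 m and y of blank_1 in the frame of bay_2 between -0.006 and 0.006 m and z of blank_1 in the frame of bay_2 between 0.02 and 0.031 m and angle between blank_1's own z axis and vertical below 0.15 rad and contact force between the fingers and blank_1 above 1 N) or (x of blank_1 in the frame of bay_3 between -0.015 and 0.015 m and y of blank_1 in the frame of bay_3 between -0.006 and 0.006 m and z of blank_1 in the frame of bay_3 between 0.02 and 0.031 m and angle between blank_1's own z axis and vertical below 0.15 rad and contact force between the fingers and blank_1 above 1 N) or (x of blank_2 in the frame of bay_1 between -0.015 and 0.015 m and y of blank_2 in the frame of bay_1 between -0.006 and 0.006 m and z of blank_2 in the frame of bay_1 between 0.02 and 0.031 m and angle between blank_2's own z axis and vertical below 0.15 rad and contact force between the fingers and blank_2 above 1 N) or (x of blank_2 in the frame of bay_2 between -0.015 and 0.015 m and y of blank_2 in the frame of bay_2 between -0.006 and 0.006 m and z of blank_2 in the frame of bay_2 between 0.02 and 0.031 m and angle between blank_2's own z axis and vertical below 0.15 rad and contact force between the fingers and blank_2 above 1 N) or (x of blank_2 in the frame of bay_3 between -0.015 and 0.015 m and y of blank_2 in the frame of bay_3 between -0.006 and 0.006 m and z of blank_2 in the frame of bay_3 between 0.02 and 0.031 m and angle between blank_2's own z axis and vertical below 0.15 rad and contact force between the fingers and blank_2 above 1 N) or (x of blank_3 in the frame of bay_1 between -0.015 and 0.015 m and y of blank_3 in the frame of bay_1 between -0.006 and 0.006 m and z of blank_3 in the frame of bay_1 between 0.02 and 0.031 m and angle between blank_3's own z axis and vertical below 0.15 rad and contact force between the fingers and blank_3 above 1 N) or (x of blank_3 in the frame of bay_2 between -0.015 and 0.015 m and y of blank_3 in the frame of bay_2 between -0.006 and 0.006 m and z of blank_3 in the frame of bay_2 between 0.02 and 0.031 m and angle between blank_3's own z axis and vertical below 0.15 rad and contact force between the fingers and blank_3 above 1 N) or (x of blank_3 in the frame of bay_3 between -0.015 and 0.015 m and y of blank_3 in the frame of bay_3 between -0.006 and 0.006 m and z of blank_3 in the frame of bay_3 between 0.02 and 0.031 m and angle between blank_3's own z axis and vertical below 0.15 rad and contact force between the fingers and blank_3 above 1 N)).
It fails at once if the glue bottle or the filler jar is knocked away (more than 40 mm) (distance of any of glue, filler from where it was at the start of the episode above 0.04 m).
Of blank_1, blank_2, blank_3 only 2 to 3 are there at a start; the rules pass over those that are not, and their reading is None.
At some moment in a run one of mallet may be knocked a few centimetres aside while the robot is not near it.
It also fails if it takes over 210 s, if anything falls off the work surface, if the arm or the gripper's body presses on something with over 40 N, if the wrist force passes 120 N, or if a joint passes its speed limit or range.

## Working session

There is one attempt and no reset: what is moved stays moved. The work goes in short steps, Python scripts to look and compute and a tool call to move; the robot and the scene stay as the last step left them, time stands still between calls to the robot, and variables do not carry over. Pictures are saved under pics/ and viewed, at most 14 in all, crops included, and the job is handed in when it is done.

Besides the shell and the picture viewer there is one more tool, called after ">>>" by a JSON object that holds its "op" and its "data". jog_arm: Moves the arm, as the interface text tells. Its arguments: {"type":"object","properties":{"increments":{"type":"array","items":{"type":"array","items":{"type":"array","items":{"type":"number"}}}},"force":{"type":"number"}},"required":["increments"]}

```bash
ls; mkdir -p pics
cat > h.py <<'E'
import numpy as np, cv2, json
from workcell import read_state, viewer, bot
from scipy.spatial.transform import Rotation as Ro
def cam(n):
    s=read_state(); im,d=viewer.read_camera(n); p=viewer.camera_params(n)
    if 'hand_eye' in p:
        H=np.array(p['hand_eye']); T=np.eye(4); T[:3,:3]=Ro.from_rotvec(s['tcp_rot']).as_matrix(); T[:3,3]=s['tool_pos']
        M=T@H
    else:
        M=np.eye(4); R=np.array(p['R']); M[:3,:3]=R.T; M[:3,3]=-R.T@np.array(p['t'])
    return im,d,p,M
def rays(p,uv):
    uv=np.atleast_2d(np.float64(uv)); K=np.array([[p['fx'],0,p['cx']],[0,p['fy'],p['cy']],[0,0,1]])
    x=cv2.undistortPoints(uv[:,None],K,np.array([p['k1'],0,0,0.]))[:,0]
    return np.c_[x,np.ones(len(x))]
def plane(p,M,uv,z):
    r=rays(p,uv)@M[:3,:3].T; o=M[:3,3]; return o+r*((z-o[2])/r[:,2])[:,None]
def cloud(d,p,M):
    v,u=np.indices(d.shape); r=rays(p,np.c_[u.ravel(),v.ravel()]); P=(r*d.ravel()[:,None])@M[:3,:3].T+M[:3,3]
    P[d.ravel()==0]=np.nan
    return P.reshape(*d.shape,3)
E
python3 - <<'E'
from h import *
for n in ['scene','top']:
    im,d,p,M=cam(n); cv2.imwrite(f'pics/{n}0.png',im); print(n,{k:v for k,v in p.items()},M[:3,3])
    np.savez(f'/tmp/{n}0.npz',im=im,d=d)
s=read_state(); print({k:np.round(v,3).tolist() for k,v in s.items()})
E
```

```text
pics
scene {'fx': 409.92595744005143, 'fy': 409.92595744005143, 'cx': 277.1630608951662, 'cy': 213.9875303413891, 'k1': -0.07319926642493851, 'R': array([[ 0.24095552,  0.97045509, -0.01254421],
       [ 0.63524804, -0.16747194, -0.75393175],
       [-0.73375771,  0.17369533, -0.65683298]]), 't': array([-0.14299196, -0.27797018,  1.34803401])} [ 1.20016506 -0.14193213  0.67406893]
top {'fx': 429.95793713947467, 'fy': 429.95793713947467, 'cx': 276.03214716794014, 'cy': 211.12478796001346, 'k1': -0.03788819617837175, 'R': array([[-0.02278939, -0.99954441, -0.01978929],
       [-0.99772627,  0.02399485, -0.06298038],
       [ 0.06342653,  0.01830901, -0.99781855]]), 't': array([0.0207866 , 0.53223373, 0.94403868])} [ 0.47162019 -0.00927815  0.97591094]
{'time': 0.1, 'q': [-1.204, 0.265, 1.605, 0.0, 1.274, -0.037], 'joint_vel': [0.001, 0.0, -0.002, 0.002, -0.001, 0.001], 'joint_torque': [0.001, -51.671, -36.859, -0.0, 0.006, 0.0], 'tool_pos': [0.265, -0.62, 0.303], 'tcp_rot': [-3.076, -0.629, 0.001], 'wrist_force': [-0.226, -0.874, -0.737], 'torque': [0.002, 0.012, 0.019], 'grip_force': 0.0, 'width': 1.0}
```

View pics/scene0.png

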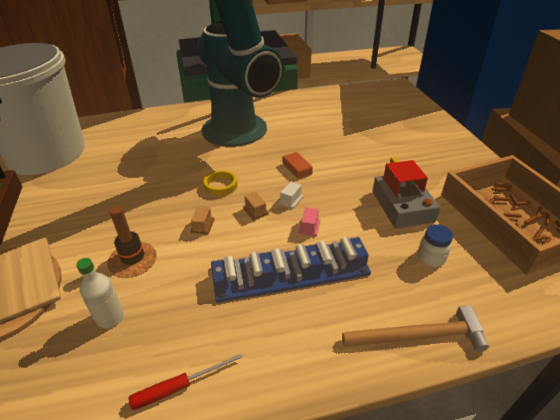

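View pics/top0.png

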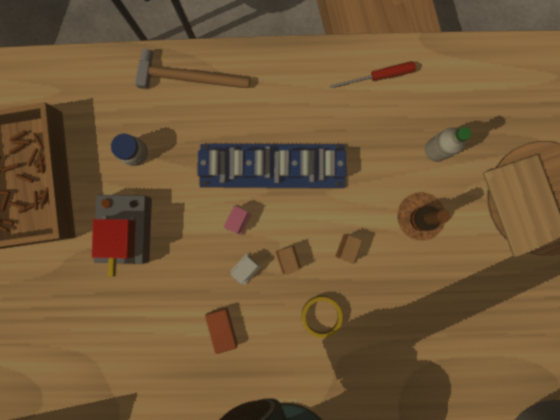

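Run:
```python
from h import *
im=np.load('/tmp/top0.npz')['im'];d=np.load('/tmp/top0.npz')['d']
p=viewer.camera_params('top'); M=np.eye(4); R=np.array(p['R']); M[:3,:3]=R.T; M[:3,3]=-R.T@np.array(p['t'])
P=cloud(d,p,M)
def show(name,u,v,h,w,zlo,zhi):
    Q=P[v-h:v+h,u-w:u+w].reshape(-1,3); m=(Q[:,2]>zlo)&(Q[:,2]<zhi); Q=Q[m]
    r=cv2.minAreaRect(np.float32(Q[:,:2]*1000)); print(name,m.sum(),'c',np.round(r[0],1),'size',np.round(r[1],1),'ang',round(r[2],1),'zmed',np.round(np.median(Q[:,2])*1000,1))
show('blankA',289,259,22,20,.033,.05)
show('blankB',350,248,22,20,.033,.05)
show('pink',237,219,20,20,.033,.05)
show('white',245,268,20,20,.033,.05)
show('vise',272,165,32,80,.036,.07)
show('viseall',272,165,32,80,.006,.07)
show('mallet top',422,216,30,30,.12,.16)
show('mallet head',422,216,30,30,.045,.065)
show('box',122,230,42,35,.04,.06)
show('guard',112,238,30,30,.09,.12)
show('boxall',122,230,48,40,.02,.13)
show('filler',130,150,30,25,.06,.09)
# mat
hsv=cv2.cvtColor(im,cv2.COLOR_BGR2HSV)
for (u,v) in [(405,200),(404,228),(422,238),(440,230),(422,197),(112,238),(111,268),(289,259),(350,248)]: print((u,v),hsv[v,u],np.round(P[v,u]*1000))
# vise white noses
a=im[135:200,190:355]; b=P[135:200,190:355]
m=(b[...,2]>.044)
n,l,st,c=cv2.connectedComponentsWithStats(m.astype(np.uint8))
for i in range(1,n):
    if st[i,4]>20:
        q=b[l==i]; r=cv2.minAreaRect(np.float32(q[:,:2]*1000)); print(st[i,4],np.round(r[0],1),np.round(r[1],1),round(r[2],1),np.round(q[:,2].max()*1000))
cr=cv2.resize(im[130:290,80:380],None,fx=2.6,fy=2.6,interpolation=cv2.INTER_CUBIC); cv2.imwrite('pics/crop1.png',np.clip(cr*1.6,0,255).astype(np.uint8))
```

```text
blankA 371 c [423.7 -16.8] size [54.2 31.9] ang 16.0 zmed 40.4
blankB 382 c [ 444.3 -150.8] size [32.8 54. ] ang 68.1 zmed 40.3
pink 370 c [514.6  96.2] size [32.6 53.9] ang 62.7 zmed 40.4
white 374 c [404.5  79.9] size [31.9 54.1] ang 46.2 zmed 40.2
vise 2587 c [636.6  16.1] size [324.1  58.3] ang 88.2 zmed 45.9
viseall 6445 c [637.3  12. ] size [118.8 337.3] ang 1.3 zmed 27.2
mallet top 182 c [ 507.1 -317.2] size [25.4 24.4] ang 27.7 zmed 141.5
mallet head 331 c [ 506.9 -315. ] size [52.9 47.4] ang 7.2 zmed 56.9
box 1886 c [500.6 350.9] size [110.8 148.7] ang 87.4 zmed 50.6
guard 1371 c [472.3 352.5] size [75.1 92.4] ang 86.9 zmed 98.6
boxall 3787 c [487.7 350.3] size [111.1 173.7] ang 88.4 zmed 53.7
filler 561 c [677.6 331.9] size [55.5 53.5] ang 16.8 zmed 75.2
(405, 200) [ 14 158 102] [ 552. -285.    0.]
(404, 228) [ 13 157 112] [ 488. -280.    2.]
(422, 238) [ 14 161 109] [ 465. -319.    4.]
(440, 230) [ 15 151 118] [ 482. -361.    1.]
(422, 197) [ 14 158 118] [ 558. -323.    4.]
(112, 238) [  3 211 123] [480. 346.  99.]
(111, 268) [ 23 211 132] [418. 353.  89.]
(289, 259) [ 16 145 121] [426. -18.  37.]
(350, 248) [ 16 148 119] [ 447. -150.   40.]
304 [641.  154.5] [44.7 54.1] 89.8 53.0
210 [638.9  83.2] [24.3 54.7] 89.0 54.0
290 [637.4  54.6] [41.9 53.5] 88.7 55.0
524 [634.1 -34.8] [63.5 55.3] 88.3 54.0
304 [ 632.2 -123.2] [44.  53.4] 88.5 53.0
```

View pics/crop1.png

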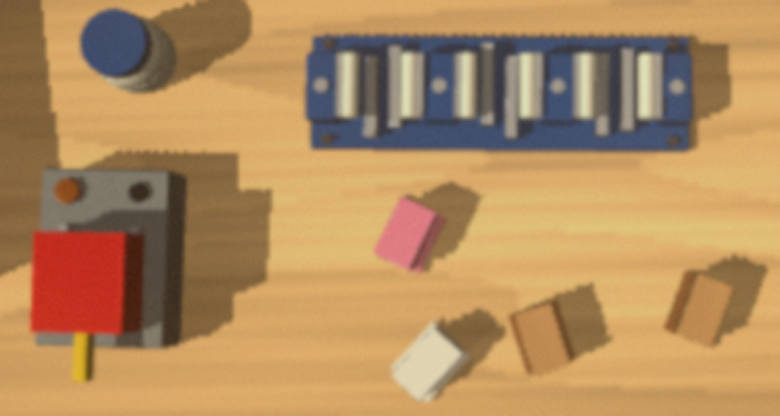

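Crop: the two plywood-brown blocks at top-view (289,259) and (350,248), measured 54×32 and 40 high, are the blanks. Pink (237,219) and white (245,268) are the look-alikes. The brick at (221,331) is longer and not one of them. The vise has white noses at y ≈ −84, 16 and 116.

```bash
cat >> h.py <<'E'
def plan(target,ydeg,n,op,down=True,Rt=None,half=True,src=None,quiet=False):
    """rows (n calls) from the present (or src) pose to target TCP, tool y along ydeg, pointing down"""
    if src is None:
        s=read_state(); p=np.array(s['tool_pos']); R=Ro.from_rotvec(s['tcp_rot'])
    else: p,R=src
    if Rt is None:
        a=np.radians(ydeg); y=np.array([np.cos(a),np.sin(a),0]); z=np.array([0,0,-1.]); Rt=Ro.from_matrix(np.c_[np.cross(y,z),y,z])
    N=5*n; tv=(R.inv()*Rt).as_rotvec()
    P=p.copy(); Rc=R; out=[]
    for i in range(N):
        rem=N-i
        sh=Rc.inv().apply((np.array(target)-P)/rem)/0.03; tu=np.degrees((Rc.inv()*Rt).as_rotvec()/rem)/6
        sh=np.round(sh,2); tu=np.round(tu,2)
        P=P+Rc.apply(sh*0.03); Rc=Rc*Ro.from_rotvec(np.radians(tu*6)); out.append([*(sh+0.).tolist(),*(tu+0.).tolist(),op])
    for k in range(n): print(json.dumps([out[5*k:5*k+5]]).replace(' ',''))
    print('end',np.round(P,4),'max',np.abs(np.array(out)[:,:6]).max(0).round(2))
    return P,Rc
def st():
    s=read_state(); R=Ro.from_rotvec(s['tcp_rot']).as_matrix(); print('t',round(s['time'],2),'tcp',np.round(s['tool_pos'],4),'yang',round(float(np.degrees(np.arctan2(R[1,1],R[0,1]))),2),'z',np.round(R[:,2],3),'F',np.round(s['wrist_force'],1),'w',round(s['width'],3),'g',round(s['grip_force'],1),'q',np.round(s['q'],2))
E
python3 - <<'E'
from h import *
plan([.424,-.017,.22],16,5,1)
print(np.round(np.array(viewer.camera_params('wrist')['hand_eye']),3).tolist())
E
```

```text
[[[0.51,-0.66,0.11,0.0,0.0,-0.55,1],[0.55,-0.63,0.11,0.0,0.0,-0.55,1],[0.58,-0.59,0.11,0.0,0.0,-0.55,1],[0.62,-0.56,0.11,0.0,0.0,-0.55,1],[0.65,-0.52,0.11,0.0,0.0,-0.55,1]]]
[[[0.68,-0.48,0.11,0.0,0.0,-0.55,1],[0.7,-0.44,0.11,0.0,0.0,-0.55,1],[0.73,-0.4,0.11,0.0,0.0,-0.55,1],[0.75,-0.36,0.11,0.0,0.0,-0.55,1],[0.77,-0.32,0.11,0.0,0.0,-0.55,1]]]
[[[0.79,-0.27,0.11,0.0,0.0,-0.55,1],[0.8,-0.23,0.11,0.0,0.0,-0.55,1],[0.81,-0.18,0.11,0.0,0.0,-0.55,1],[0.82,-0.13,0.11,0.0,0.0,-0.56,1],[0.83,-0.09,0.11,0.0,0.0,-0.55,1]]]
[[[0.83,-0.04,0.11,0.0,0.0,-0.56,1],[0.83,0.01,0.11,0.0,0.0,-0.55,1],[0.83,0.06,0.12,0.0,0.0,-0.56,1],[0.82,0.11,0.11,0.0,0.0,-0.55,1],[0.82,0.16,0.12,0.0,0.0,-0.56,1]]]
[[[0.8,0.2,0.11,0.0,0.0,-0.55,1],[0.79,0.25,0.12,0.0,0.0,-0.56,1],[0.78,0.29,0.11,0.0,-0.01,-0.55,1],[0.76,0.34,0.11,0.0,-0.01,-0.56,1],[0.74,0.38,0.12,0.0,0.0,-0.55,1]]]
end [ 0.4239 -0.017   0.22  ] max [0.83 0.66 0.12 0.   0.01 0.56]
[[0.0, -0.958, -0.286, 0.073], [1.0, 0.0, 0.0, 0.001], [-0.0, -0.286, 0.958, -0.07], [0.0, 0.0, 0.0, 1.0]]
```

>>> {"op": "jog_arm", "data": {"increments": [[[0.51,-0.66,0.11,0,0,-0.55,1],[0.55,-0.63,0.11,0,0,-0.55,1],[0.58,-0.59,0.11,0,0,-0.55,1],[0.62,-0.56,0.11,0,0,-0.55,1],[0.65,-0.52,0.11,0,0,-0.55,1]]]}}

```text
time: 0.52
tool_pos: [0.297, -0.4985, 0.2865]
tcp_rot: [-2.953, -1.068, 0.0]
wrist_force: [0.4, -0.2, -0.2]
width: 0.997
grip_force: 0.0
```

>>> {"op": "jog_arm", "data": {"increments": [[[0.68,-0.48,0.11,0,0,-0.55,1],[0.7,-0.44,0.11,0,0,-0.55,1],[0.73,-0.4,0.11,0,0,-0.55,1],[0.75,-0.36,0.11,0,0,-0.55,1],[0.77,-0.32,0.11,0,0,-0.55,1]]]}}

```text
time: 0.93
tool_pos: [0.3291, -0.3779, 0.2702]
tcp_rot: [-2.769, -1.481, 0.0]
wrist_force: [0.2, -0.3, 0.3]
width: 1.0
grip_force: 0.0
```

>>> {"op": "jog_arm", "data": {"increments": [[[0.79,-0.27,0.11,0,0,-0.55,1],[0.8,-0.23,0.11,0,0,-0.55,1],[0.81,-0.18,0.11,0,0,-0.55,1],[0.82,-0.13,0.11,0,0,-0.56,1],[0.83,-0.09,0.11,0,0,-0.55,1]]]}}

```text
time: 1.35
tool_pos: [0.3608, -0.2572, 0.2538]
tcp_rot: [-2.527, -1.865, 0.0]
wrist_force: [-0.5, 0.3, 0.1]
width: 1.0
grip_force: 0.0
```

>>> {"op": "jog_arm", "data": {"increments": [[[0.83,-0.04,0.11,0,0,-0.56,1],[0.83,0.01,0.11,0,0,-0.55,1],[0.83,0.06,0.12,0,0,-0.56,1],[0.82,0.11,0.11,0,0,-0.55,1],[0.82,0.16,0.12,0,0,-0.56,1]]]}}

```text
time: 1.77
tool_pos: [0.3925, -0.1368, 0.2369]
tcp_rot: [-2.23, -2.212, 0.0]
wrist_force: [0.5, -1.0, 0.1]
width: 0.999
grip_force: 0.0
```

>>> {"op": "jog_arm", "data": {"increments": [[[0.8,0.2,0.11,0,0,-0.55,1],[0.79,0.25,0.12,0,0,-0.56,1],[0.78,0.29,0.11,0,0,-0.55,1],[0.76,0.34,0.11,0,0,-0.56,1],[0.74,0.38,0.12,0,0,-0.55,1]]]}}

```text
time: 2.18
tool_pos: [0.424, -0.0163, 0.2198]
tcp_rot: [-1.887, -2.512, 0.0]
wrist_force: [0.6, 0.0, 0.7]
width: 0.999
grip_force: 0.0
```

>>> {"op": "jog_arm", "data": {"increments": [[[0,0,0,0,0,0,1],[0,0,0,0,0,0,1],[0,0,0,0,0,0,1],[0,0,0,0,0,0,1],[0,0,0,0,0,0,1]]]}}

```text
time: 2.6
tool_pos: [0.4241, -0.0184, 0.2203]
tcp_rot: [1.893, 2.507, -0.0]
wrist_force: [-0.1, -0.0, 0.7]
width: 1.007
grip_force: 0.0
```

```bash
cat >> h.py <<'E'
def blanktop(P,c,z,r=.045,tol=.006):
    """rect of the points within tol of height z around c"""
    Q=P.reshape(-1,3); m=(np.abs(Q[:,2]-z)<tol)&(np.hypot(Q[:,0]-c[0],Q[:,1]-c[1])<r); Q=Q[m]
    if len(Q)<20: print('few',len(Q)); return
    q=cv2.minAreaRect(np.float32(Q[:,:2]*1000)); (w,h),a=q[1],q[2]
    if w<h: a+=90; w,h=h,w
    a=(a+90)%180-90
    print('n',len(Q),'c',np.round(q[0],1),'size',np.round([w,h],1),'long ang',round(a,1),'z',round(float(np.median(Q[:,2]))*1000,1)); return q[0],a
E
python3 - <<'E'
from h import *
st(); im,d,p,M=cam('wrist'); cv2.imwrite('pics/w1.png',im); P=cloud(d,p,M)
blanktop(P,(.424,-.017),.04); print(np.round(M[:3,3],3))
im,d,p,M=cam('top'); blanktop(cloud(d,p,M),(.444,-.151),.04)
E
```

```text
t 2.6 tcp [ 0.4241 -0.0184  0.2203] yang 15.9 z [ 0. -0. -1.] F [-0.1 -0.   0.7] w 1.007 g 0.0 q [-0.1  -0.15  2.2  -0.    1.09 -0.38]
n 2763 c [425.4 -15.8] size [53.9 32.6] long ang 16.8 z 39.8
[0.404 0.051 0.29 ]
n 239 c [ 446.8 -151.8] size [48.6 32.2] long ang -21.3 z 40.4
```

View pics/w1.png

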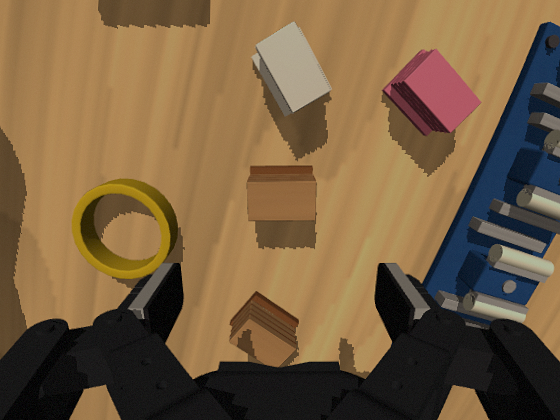

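Wrist view: blank A is at (282,195), foot step visible, with the white decoy at (292,70) and pink at (432,90). Blank B is just coming in at (265,330). Both sit foot down.

```bash
cat >> h.py <<'E'
def go(*legs,src=None):
    """legs: (target,ydeg,ncalls,op); starts from src or the stored command"""
    if src is None:
        z=np.load('/tmp/cmd.npz'); src=(z['p'],Ro.from_rotvec(z['r']))
        s=read_state(); print('cmd-meas mm',np.round((z['p']-s['tool_pos'])*1000,1),'deg',np.round(np.degrees((Ro.from_rotvec(s['tcp_rot']).inv()*src[1]).magnitude()),2))
    for L in legs: src=plan(*L[:4],src=src,Rt=(L[4] if len(L)>4 else None))
    np.savez('/tmp/cmd.npz',p=src[0],r=src[1].as_rotvec())
def down(ydeg):
    a=np.radians(ydeg); y=np.array([np.cos(a),np.sin(a),0]); z=np.array([0,0,-1.]); return Ro.from_matrix(np.c_[np.cross(y,z),y,z])
E
python3 - <<'E'
from h import *
go(([.425,-.016,.082],16.4,2,1),src=(np.array([.4239,-.017,.22]),down(15.9)))
go(([.425,-.016,.20],16.4,2,-1))
z=np.load('/tmp/top0.npz'); p=viewer.camera_params('top'); R=np.array(p['R']); M=np.eye(4); M[:3,:3]=R.T; M[:3,3]=-R.T@np.array(p['t'])
P=cloud(z['d'],p,M)[135:200,190:355]; im=z['im'][135:200,190:355]; hsv=cv2.cvtColor(im,cv2.COLOR_BGR2HSV)
m=(P[...,2]>.046)&(P[...,2]<.056)&(hsv[...,1]<90)&(hsv[...,2]>85)
n,l,stt,c=cv2.connectedComponentsWithStats(m.astype(np.uint8))
for i in range(1,n):
    if stt[i,4]>15:
        q=P[l==i]; r=cv2.minAreaRect(np.float32(q[:,:2]*1000)); print(stt[i,4],np.round(r[0],1),np.round(r[1],1),round(r[2],1))
E
```

```text
[[[0.0,0.0,0.46,0.0,0.0,-0.01,1],[0.0,0.0,0.46,0.0,0.0,-0.01,1],[0.0,0.01,0.46,0.0,0.0,-0.01,1],[0.0,0.0,0.46,0.0,0.0,-0.01,1],[0.0,0.01,0.46,0.0,0.0,-0.01,1]]]
[[[0.0,0.0,0.46,0.0,0.0,-0.01,1],[0.01,0.01,0.46,0.0,0.0,-0.01,1],[0.0,0.0,0.46,0.0,0.0,0.0,1],[0.01,0.01,0.46,0.0,0.0,-0.01,1],[0.0,0.0,0.46,0.0,0.0,0.0,1]]]
end [ 0.4249 -0.0161  0.082 ] max [0.01 0.01 0.46 0.   0.   0.01]
cmd-meas mm [   0.8    2.3 -138.3] deg 0.48
[[[0.0,0.0,-0.39,0.0,0.0,0.0,-1],[0.0,0.0,-0.39,0.0,0.0,0.0,-1],[0.0,0.0,-0.39,0.0,0.0,0.0,-1],[0.0,0.0,-0.39,0.0,0.0,0.0,-1],[0.0,0.0,-0.4,0.0,0.0,0.0,-1]]]
[[[0.0,0.0,-0.39,0.0,0.0,0.0,-1],[0.0,0.0,-0.4,0.0,0.0,0.0,-1],[0.0,0.0,-0.39,0.0,0.0,0.0,-1],[0.0,0.0,-0.4,0.0,0.0,0.0,-1],[0.0,0.0,-0.39,0.0,0.0,0.0,-1]]]
end [ 0.4249 -0.0161  0.1999] max [0.  0.  0.4 0.  0.  0. ]
163 [641.3 143. ] [14.3 53.4] 89.3
162 [639.6  88.3] [13.7 53.3] 88.8
164 [637.8  43.5] [15.6 51.6] 88.6
164 [635.3 -10.9] [15.3 53.3] 88.6
171 [633.7 -56.5] [15.4 53.4] 88.1
199 [ 632.5 -109.9] [17.6 53.4] 88.3
```

>>> {"op": "jog_arm", "data": {"increments": [[[0,0,0.46,0,0,-0.01,1],[0,0,0.46,0,0,-0.01,1],[0,0.01,0.46,0,0,-0.01,1],[0,0,0.46,0,0,-0.01,1],[0,0.01,0.46,0,0,-0.01,1]]]}}

```text
time: 3.12
tool_pos: [0.4248, -0.018, 0.1508]
tcp_rot: [1.885, 2.512, 0.0]
wrist_force: [-0.9, -0.4, 0.7]
width: 1.001
grip_force: 0.0
```

>>> {"op": "jog_arm", "data": {"increments": [[[0,0,0.46,0,0,-0.01,1],[0.01,0.01,0.46,0,0,-0.01,1],[0,0,0.46,0,0,0,1],[0.01,0.01,0.46,0,0,-0.01,1],[0,0,0.46,0,0,0,1]]]}}

```text
time: 3.53
tool_pos: [0.4253, -0.0172, 0.0818]
tcp_rot: [1.881, 2.515, 0.0]
wrist_force: [-0.2, 0.0, 0.2]
width: 1.001
grip_force: 0.0
```

>>> {"op": "jog_arm", "data": {"increments": [[[0,0,0,0,0,0,-1],[0,0,0,0,0,0,-1],[0,0,0,0,0,0,-1],[0,0,0,0,0,0,-1],[0,0,0,0,0,0,-1]]], "force": 40}}

```text
time: 3.95
tool_pos: [0.4259, -0.0168, 0.0831]
tcp_rot: [1.88, 2.515, 0.002]
wrist_force: [0.0, 0.2, -0.4]
width: 0.624
grip_force: 43.6
```

>>> {"op": "jog_arm", "data": {"increments": [[[0,0,0,0,0,0,-1],[0,0,0,0,0,0,-1],[0,0,0,0,0,0,-1],[0,0,0,0,0,0,-1],[0,0,0,0,0,0,-1]]]}}

```text
time: 4.37
tool_pos: [0.4257, -0.0167, 0.0828]
tcp_rot: [1.88, 2.516, 0.001]
wrist_force: [-0.8, -0.9, 6.0]
width: 0.626
grip_force: 44.4
```

>>> {"op": "jog_arm", "data": {"increments": [[[0,0,-0.39,0,0,0,-1],[0,0,-0.39,0,0,0,-1],[0,0,-0.39,0,0,0,-1],[0,0,-0.39,0,0,0,-1],[0,0,-0.4,0,0,0,-1]]]}}

```text
time: 4.78
tool_pos: [0.4246, -0.0165, 0.141]
tcp_rot: [-1.88, -2.516, 0.001]
wrist_force: [0.4, 0.4, -1.9]
width: 0.623
grip_force: 43.7
```

>>> {"op": "jog_arm", "data": {"increments": [[[0,0,-0.39,0,0,0,-1],[0,0,-0.4,0,0,0,-1],[0,0,-0.39,0,0,0,-1],[0,0,-0.4,0,0,0,-1],[0,0,-0.39,0,0,0,-1]]]}}

```text
time: 5.2
tool_pos: [0.4247, -0.0165, 0.2002]
tcp_rot: [-1.88, -2.516, 0.001]
wrist_force: [0.2, 0.6, -0.3]
width: 0.628
grip_force: 43.7
```

Run:
```python
from h import *
st(); go(([.6366,.0163,.20],-2,2,-1))
```

```text
t 5.2 tcp [ 0.4247 -0.0165  0.2002] yang 16.48 z [-0.001  0.    -1.   ] F [ 0.2  0.6 -0.3] w 0.628 g 43.7 q [-0.1  -0.13  2.22  0.    1.05 -0.39]
cmd-meas mm [ 0.2  0.4 -0.3] deg 0.11
[[[-0.1,0.71,0.0,0.0,0.0,0.31,-1],[-0.07,0.71,0.0,0.0,0.0,0.31,-1],[-0.05,0.71,0.0,0.0,0.0,0.31,-1],[-0.03,0.71,0.0,0.0,0.0,0.3,-1],[0.0,0.71,0.0,0.0,0.0,0.31,-1]]]
[[[0.02,0.72,0.0,0.0,0.0,0.3,-1],[0.04,0.71,0.0,0.0,0.0,0.31,-1],[0.07,0.71,0.0,0.0,0.0,0.3,-1],[0.09,0.71,0.0,0.0,0.0,0.31,-1],[0.11,0.71,0.0,0.0,0.0,0.3,-1]]]
end [0.6367 0.0164 0.1999] max [0.11 0.72 0.   0.   0.   0.31]
```

>>> {"op": "jog_arm", "data": {"increments": [[[-0.1,0.71,0,0,0,0.31,-1],[-0.07,0.71,0,0,0,0.31,-1],[-0.05,0.71,0,0,0,0.31,-1],[-0.03,0.71,0,0,0,0.3,-1],[0,0.71,0,0,0,0.31,-1]]]}}

```text
time: 5.62
tool_pos: [0.5313, -0.0001, 0.1995]
tcp_rot: [-2.078, -2.355, 0.001]
wrist_force: [-0.1, -0.7, -0.2]
width: 0.626
grip_force: 43.7
```

>>> {"op": "jog_arm", "data": {"increments": [[[0.02,0.72,0,0,0,0.3,-1],[0.04,0.71,0,0,0,0.31,-1],[0.07,0.71,0,0,0,0.3,-1],[0.09,0.71,0,0,0,0.31,-1],[0.11,0.71,0,0,0,0.3,-1]]]}}

```text
time: 6.03
tool_pos: [0.6374, 0.0165, 0.1991]
tcp_rot: [-2.258, -2.182, 0.002]
wrist_force: [-0.0, -0.1, -0.4]
width: 0.624
grip_force: 43.7
```

>>> {"op": "jog_arm", "data": {"increments": [[[0,0,0,0,0,0,-1],[0,0,0,0,0,0,-1],[0,0,0,0,0,0,-1],[0,0,0,0,0,0,-1],[0,0,0,0,0,0,-1]]]}}

```text
time: 6.45
tool_pos: [0.6358, 0.0161, 0.1998]
tcp_rot: [-2.257, -2.184, 0.001]
wrist_force: [1.2, 0.4, -0.8]
width: 0.627
grip_force: 43.7
```

```bash
cat >> h.py <<'E'
def noses(im,P):
    hsv=cv2.cvtColor(im,cv2.COLOR_BGR2HSV)
    m=(P[...,2]>.043)&(P[...,2]<.056)&(hsv[...,1]<110)&(hsv[...,2]>85)&(np.abs(P[...,0]-.637)<.06)&(np.abs(P[...,1]-.016)<.2)
    n,l,stt,c=cv2.connectedComponentsWithStats(m.astype(np.uint8))
    for i in range(1,n):
        if stt[i,4]>100:
            q=P[l==i]; r=cv2.minAreaRect(np.float32(q[:,:2]*1000)); t=q[q[:,2]>np.percentile(q[:,2],80)].mean(0)*1000
            print(stt[i,4],'px',c[i].round(),np.round(r[0],1),np.round(r[1],1),round(r[2],1),'ridge',np.round(t,1))
E
python3 - <<'E'
from h import *
st(); im,d,p,M=cam('wrist'); cv2.imwrite('pics/w2.png',im); P=cloud(d,p,M); noses(im,P)
blanktop(P,(.637,.016),.158,tol=.008)
E
```

```text
t 6.45 tcp [0.6358 0.0161 0.1998] yang -1.88 z [-0.001  0.    -1.   ] F [ 1.2  0.4 -0.8] w 0.627 g 43.7 q [-0.01  0.27  1.79  0.    1.08  0.02]
2636 px [283.  15.] [642.6 144.3] [18.5 54. ] 88.2 ridge [641.9 141.   50.3]
2517 px [283. 108.] [641.   88.4] [19.2 54.3] 88.2 ridge [640.8  90.3  50.2]
253 px [283. 143.] [640.4  66.2] [11.8 11.4] 44.9 ridge [640.1  66.   45.7]
2055 px [282. 175.] [639.5  43.8] [19.1 54.1] 89.2 ridge [639.2  41.8  50.1]
1006 px [281. 356.] [ 635.1 -108.4] [15.5 53.5] 87.8 ridge [ 633.9 -108.2   50.2]
n 12332 c [636.2  17.2] size [80.9 33.7] long ang -2.3 z 156.7
```

View pics/w2.png

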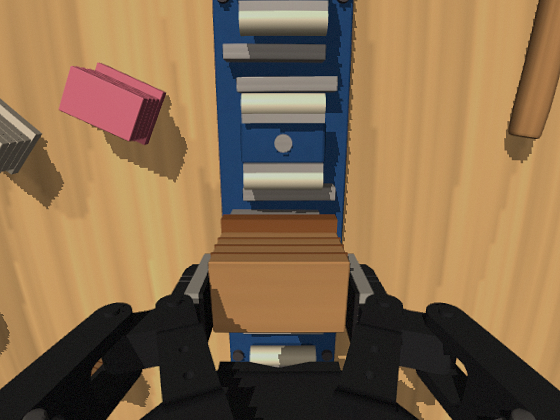

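Wrist view: blank A is held level above bay 2, nose ridges at rows 108/175 and the far one at 356. The measured bay 2 centre is about (0.638, 0.0163), so a small correction is enough before lowering.

Run:
```python
from h import *
go(([.638,.0158,.1328],-2.1,2,-1)); go(([.638,.0158,.2],-2.1,1,1))
```

```text
cmd-meas mm [ 0.7  0.4 -0.1] deg 0.1
[[[0.0,0.0,0.22,0.0,0.0,0.0,-1],[0.0,0.01,0.22,0.0,0.0,0.0,-1],[0.0,0.0,0.22,0.0,0.0,0.0,-1],[0.0,0.01,0.23,0.0,0.0,0.0,-1],[0.0,0.0,0.22,0.0,0.0,0.0,-1]]]
[[[0.0,0.01,0.23,0.0,0.0,0.0,-1],[0.0,0.0,0.22,0.0,0.0,0.01,-1],[-0.01,0.01,0.23,0.0,0.0,0.0,-1],[0.0,0.0,0.22,0.0,0.0,0.01,-1],[-0.01,0.01,0.23,0.0,0.0,0.0,-1]]]
end [0.6381 0.0157 0.1327] max [0.01 0.01 0.23 0.   0.   0.01]
cmd-meas mm [  2.1  -0.3 -67.3] deg 0.22
[[[0.0,0.0,-0.45,0.0,0.0,0.0,1],[0.0,0.0,-0.45,0.0,0.0,0.0,1],[0.0,0.0,-0.45,0.0,0.0,0.0,1],[0.0,0.0,-0.45,0.0,0.0,0.0,1],[0.0,0.0,-0.44,0.0,0.0,0.0,1]]]
end [0.6381 0.0157 0.1999] max [0.   0.   0.45 0.   0.   0.  ]
```

>>> {"op": "jog_arm", "data": {"increments": [[[0,0,0.22,0,0,0,-1],[0,0.01,0.22,0,0,0,-1],[0,0,0.22,0,0,0,-1],[0,0.01,0.23,0,0,0,-1],[0,0,0.22,0,0,0,-1]]]}}

```text
time: 6.92
tool_pos: [0.6371, 0.0161, 0.1656]
tcp_rot: [-2.257, -2.184, 0.001]
wrist_force: [-0.5, -0.0, -2.1]
width: 0.624
grip_force: 43.7
```

>>> {"op": "jog_arm", "data": {"increments": [[[0,0.01,0.23,0,0,0,-1],[0,0,0.22,0,0,0.01,-1],[-0.01,0.01,0.23,0,0,0,-1],[0,0,0.22,0,0,0.01,-1],[-0.01,0.01,0.23,0,0,0,-1]]]}}

```text
time: 7.33
tool_pos: [0.6384, 0.0155, 0.1322]
tcp_rot: [-2.26, -2.182, 0.0]
wrist_force: [-1.7, -1.1, 10.2]
width: 0.624
grip_force: 45.1
```

>>> {"op": "jog_arm", "data": {"increments": [[[0,0,0,0,0,0,-1],[0,0,0,0,0,0,-1],[0,0,0,0,0,0,-1],[0,0,0,0,0,0,0.5],[0,0,0,0,0,0,1]]]}}

```text
time: 7.75
tool_pos: [0.6384, 0.0156, 0.133]
tcp_rot: [2.26, 2.182, 0.0]
wrist_force: [0.4, -0.5, -0.4]
width: 0.866
grip_force: 0.0
```

>>> {"op": "jog_arm", "data": {"increments": [[[0,0,0,0,0,0,1],[0,0,0,0,0,0,1],[0,0,0,0,0,0,1],[0,0,0,0,0,0,1],[0,0,0,0,0,0,1]]]}}

```text
time: 8.17
tool_pos: [0.6384, 0.0155, 0.133]
tcp_rot: [2.26, 2.182, 0.0]
wrist_force: [-0.1, -0.6, -0.3]
width: 1.001
grip_force: 0.0
```

>>> {"op": "jog_arm", "data": {"increments": [[[0,0,-0.45,0,0,0,1],[0,0,-0.45,0,0,0,1],[0,0,-0.45,0,0,0,1],[0,0,-0.45,0,0,0,1],[0,0,-0.44,0,0,0,1]]]}}

```text
time: 8.58
tool_pos: [0.639, 0.0155, 0.2028]
tcp_rot: [2.259, 2.181, 0.003]
wrist_force: [0.0, -1.3, 0.2]
width: 0.998
grip_force: 0.0
```

Run:
```python
from h import *
st(); im,d,p,M=cam('wrist'); P=cloud(d,p,M); noses(im,P)
blanktop(P,(.638,.016),.089,tol=.006)
im,d,p,M=cam('top'); P=cloud(d,p,M); blanktop(P,(.446,-.151),.04)
go(([.48,-.12,.2],-15,2,1),([.446,-.1514,.16],-21.6,1,1))
```

```text
t 8.58 tcp [0.639  0.0155 0.2028] yang -2.0 z [ 0.002 -0.    -1.   ] F [ 0.  -1.3  0.2] w 0.998 g 0.0 q [-0.01  0.27  1.78 -0.    1.08  0.02]
2557 px [277.  15.] [642.6 144.7] [18.6 54.2] 88.1 ridge [642.6 140.9  50.3]
2458 px [277. 107.] [641.1  88.6] [19.4 54.2] 88.2 ridge [641.3  90.2  50.2]
258 px [277. 142.] [640.4  65.4] [12.2 12. ] 22.7 ridge [640.3  66.4  45.8]
1261 px [277. 170.] [639.7  47.4] [10.5 53.7] 88.2 ridge [639.   44.1  49.9]
219 px [271. 259.] [637. -21.] [ 9.4 53.5] 82.7 ridge [631.2 -18.6  48.9]
195 px [278. 274.] [637.4 -34.6] [11.7 14.2] 14.0 ridge [636.8 -34.2  45.6]
1469 px [277. 300.] [636.3 -56.3] [18.9 54. ] 89.6 ridge [636.9 -58.3  50.3]
1104 px [278. 355.] [ 635.2 -109.3] [16.7 54.1] 87.4 ridge [ 635.6 -109.1   50.3]
few 0
n 377 c [ 444.3 -151. ] size [54.1 32.5] long ang -22.0 z 40.4
cmd-meas mm [-2.5  0.2 -4.9] deg 0.43
[[[-0.47,-0.51,0.0,0.0,0.0,0.22,1],[-0.48,-0.5,0.0,0.0,0.0,0.21,1],[-0.49,-0.49,0.0,0.0,0.0,0.22,1],[-0.51,-0.48,0.0,0.0,0.0,0.21,1],[-0.52,-0.46,0.0,0.0,0.0,0.22,1]]]
[[[-0.53,-0.45,0.0,0.0,0.0,0.21,1],[-0.53,-0.44,0.0,0.0,0.0,0.22,1],[-0.55,-0.43,0.0,0.0,0.0,0.21,1],[-0.55,-0.42,0.0,0.0,0.0,0.22,1],[-0.57,-0.41,0.0,0.0,0.0,0.21,1]]]
end [ 0.4799 -0.1201  0.1999] max [0.57 0.51 0.   0.   0.   0.22]
[[[-0.26,-0.16,0.27,0.0,0.0,0.22,1],[-0.26,-0.16,0.27,0.0,0.0,0.22,1],[-0.27,-0.15,0.26,0.0,0.0,0.22,1],[-0.27,-0.15,0.27,0.0,0.0,0.22,1],[-0.28,-0.14,0.26,0.0,0.0,0.22,1]]]
end [ 0.446  -0.1515  0.16  ] max [0.28 0.16 0.27 0.   0.   0.22]
```

Run:
```python
from h import *
im,d,p,M=cam('wrist'); P=cloud(d,p,M); cv2.imwrite('pics/w3.png',im)
Q=P.reshape(-1,3); m=np.hypot(Q[:,0]-.638,Q[:,1]-.016)<.02; print(np.nanpercentile(Q[m,2],[5,25,50,75,95]))
for z in (.068,.08,.085): blanktop(P,(.638,.016),z,tol=.004)
```

```text
[0.06329086 0.07613039 0.21186782 0.21732531 0.22190837]
n 1828 c [638.5  17.3] size [54.2 41.3] long ang -0.9 z 68.1
n 587 c [638.1  10.5] size [53.8  7. ] long ang -2.1 z 77.2
few 0
```

View pics/w3.png

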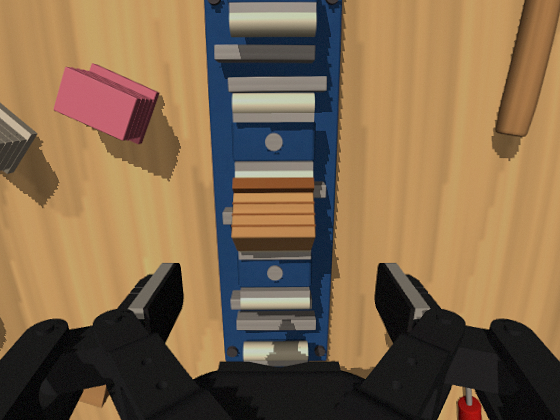

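Wrist view: blank A at (273,215) is rolled about the jaw axis, top leaning towards −y, so it did not stay level. Measuring the tilt before lifting it out.

Run:
```python
from h import *
im,d,p,M=cam('wrist'); P=cloud(d,p,M)
# profile at x~.638 : y,z
Q=P[150:300,265:285].reshape(-1,3); Q=Q[~np.isnan(Q[:,0])]
b=np.round(Q[:,1]/.002)*.002
for y in sorted(set(b),reverse=True): print(round(y*1000),np.round(np.median(Q[b==y,2])*1000,1),end=' | ')
im,d,p,M=cam('scene'); cv2.imwrite('pics/s4.png',cv2.resize(im[225:310,190:390],None,fx=4,fy=4,interpolation=cv2.INTER_CUBIC))
```

```text
60 42.9 | 58 42.7 | 56 42.8 | 54 42.5 | 52 47.7 | 50 47.9 | 48 48.0 | 46 48.5 | 44 49.7 | 42 58.4 | 40 60.7 | 38 62.0 | 36 60.4 | 34 58.3 | 32 59.6 | 30 61.1 | 28 63.0 | 26 64.7 | 24 66.2 | 22 68.1 | 20 69.3 | 18 71.0 | 16 72.9 | 14 74.5 | 12 76.1 | 10 77.5 | 8 76.7 | 6 74.1 | 4 71.9 | 2 69.8 | 0 66.9 | -2 64.7 | -4 63.0 | -6 59.8 | -8 57.5 | -10 55.4 | -14 48.3 | -16 48.1 | -18 47.9 | -20 47.7 | -22 43.4 | -24 42.9 | -26 42.8 | -28 42.9 | -30 44.0 | -32 44.5 | -34 44.6 | -36 45.0 | -38 44.6 | -40 43.1 | -42 42.8 | -44 42.9 | -46 42.6 | -48 46.1 | -50 48.2 | -52 48.1 | -54 48.1 |
```

View pics/s4.png

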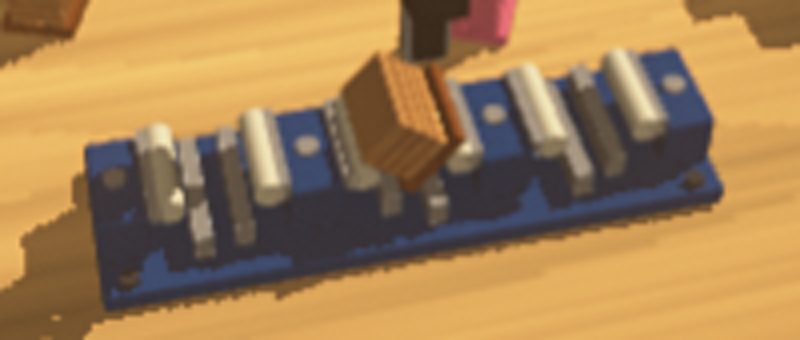

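Scene crop: the blank at (405,120) is rolled toward −y, with one foot edge fallen inside the jaw. Depth puts the roll at about 50° and the underside centre at y≈30, z≈40. I'll regrip it along its own tilted axis, lift and level it, then check the tilt and retry with no downward force.

```bash
cat >> h.py <<'E'
def tilted(roll,yaw=-2.1):
    c,s=np.cos(np.radians(roll)),np.sin(np.radians(roll)); z=np.array([0,s,-c]); y=np.array([1.,0,0])
    return Ro.from_euler('z',yaw,degrees=True)*Ro.from_matrix(np.c_[np.cross(y,z),y,z])
E
python3 - <<'E'
from h import *
T=tilted(50)
go(([.6385,-.082,.134],0,3,1,T),([.6385,-.0361,.0955],0,2,1,T),src=(np.array([.6381,.0157,.1999]),down(-2.1)))
E
```

```text
[[[-0.22,0.01,0.15,0.0,0.56,0.0,1],[-0.22,0.01,0.13,0.0,0.56,0.0,1],[-0.23,0.01,0.12,0.0,0.55,0.0,1],[-0.24,0.01,0.11,0.0,0.56,0.0,1],[-0.25,0.01,0.09,0.0,0.55,0.0,1]]]
[[[-0.25,0.01,0.08,0.0,0.56,0.0,1],[-0.25,0.01,0.06,0.0,0.55,0.0,1],[-0.26,0.01,0.05,0.0,0.56,0.0,1],[-0.26,0.01,0.03,0.0,0.55,0.0,1],[-0.26,0.01,0.02,0.0,0.56,0.0,1]]]
[[[-0.26,0.01,0.0,0.0,0.55,0.0,1],[-0.26,0.01,-0.01,0.0,0.56,0.0,1],[-0.26,0.0,-0.03,0.0,0.55,0.0,1],[-0.26,0.01,-0.04,0.0,0.56,0.0,1],[-0.26,0.0,-0.06,0.0,0.55,0.0,1]]]
end [ 0.6384 -0.0821  0.134 ] max [0.26 0.01 0.15 0.   0.56 0.  ]
[[[0.0,-0.01,0.2,0.0,0.0,0.0,1],[0.0,0.0,0.2,0.0,0.0,0.0,1],[0.0,-0.01,0.2,0.0,0.0,0.0,1],[0.0,0.0,0.2,0.0,0.0,0.0,1],[0.0,-0.01,0.2,0.0,0.0,0.0,1]]]
[[[0.0,0.0,0.2,0.0,0.0,0.0,1],[0.0,-0.01,0.2,0.0,0.0,0.0,1],[0.0,0.0,0.2,0.0,0.0,0.0,1],[0.0,-0.01,0.2,0.0,0.0,0.0,1],[0.0,0.0,0.2,0.0,0.0,0.0,1]]]
end [ 0.6386 -0.0362  0.0954] max [0.   0.01 0.2  0.   0.   0.  ]
```

>>> {"op": "jog_arm", "data": {"increments": [[[-0.22,0.01,0.15,0,0.56,0,1],[-0.22,0.01,0.13,0,0.56,0,1],[-0.23,0.01,0.12,0,0.55,0,1],[-0.24,0.01,0.11,0,0.56,0,1],[-0.25,0.01,0.09,0,0.55,0,1]]]}}

```text
time: 9.25
tool_pos: [0.6379, -0.0171, 0.1766]
tcp_rot: [-2.101, -2.028, -0.309]
wrist_force: [0.1, 0.1, -0.8]
width: 1.0
grip_force: 0.0
```

>>> {"op": "jog_arm", "data": {"increments": [[[-0.25,0.01,0.08,0,0.56,0,1],[-0.25,0.01,0.06,0,0.55,0,1],[-0.26,0.01,0.05,0,0.56,0,1],[-0.26,0.01,0.03,0,0.55,0,1],[-0.26,0.01,0.02,0,0.56,0,1]]]}}

```text
time: 9.67
tool_pos: [0.6383, -0.0499, 0.1547]
tcp_rot: [-1.925, -1.857, -0.578]
wrist_force: [0.5, 0.1, 0.5]
width: 1.001
grip_force: 0.0
```

>>> {"op": "jog_arm", "data": {"increments": [[[-0.26,0.01,0,0,0.55,0,1],[-0.26,0.01,-0.01,0,0.56,0,1],[-0.26,0,-0.03,0,0.55,0,1],[-0.26,0.01,-0.04,0,0.56,0,1],[-0.26,0,-0.06,0,0.55,0,1]]]}}

```text
time: 10.08
tool_pos: [0.6381, -0.0825, 0.1327]
tcp_rot: [-1.735, -1.673, -0.81]
wrist_force: [0.2, -0.2, 0.3]
width: 0.996
grip_force: 0.0
```

Run:
```python
from h import *
st(); z=np.load('/tmp/cmd.npz'); im,d,p,M=cam('wrist'); P=cloud(d,p,M); cv2.imwrite('pics/w5.png',im)
Q=P.reshape(-1,3)
R=tilted(50).as_matrix(); o=np.array([.6385,.0298,.0402]); L=(Q-o)@np.c_[R[:,1],R[:,0],-R[:,2]]  # blank x,y,z
m=(np.abs(L[:,2]-.04)<.004)&(np.abs(L[:,0])<.035)&(np.abs(L[:,1])<.03); S=L[m]
print(m.sum(),S.mean(0)*1000,'rect',cv2.minAreaRect(np.float32(S[:,:2]*1000)),'plane',np.linalg.lstsq(np.c_[S[:,:2],np.ones(len(S))],S[:,2],rcond=None)[0])
```

```text
t 10.08 tcp [ 0.6381 -0.0825  0.1327] yang -2.03 z [ 0.026  0.768 -0.64 ] F [ 0.2 -0.2  0.3] w 0.996 g 0.0 q [-0.47  0.56  1.73  0.79  1.39 -0.81]
7074 [ 0.6201934  -5.44367519 40.11627971] rect ((0.6399402618408203, -6.721395492553711), (54.68100357055664, 46.659912109375), 0.1730259209871292) plane [-0.00444912 -0.00779964  0.04007658]
```

>>> {"op": "jog_arm", "data": {"increments": [[[0,-0.01,0.2,0,0,0,1],[0,0,0.2,0,0,0,1],[0,-0.01,0.2,0,0,0,1],[0,0,0.2,0,0,0,1],[0,-0.01,0.2,0,0,0,1]]]}}

```text
time: 10.55
tool_pos: [0.6388, -0.0578, 0.1151]
tcp_rot: [-1.735, -1.679, -0.809]
wrist_force: [-0.3, 1.1, -0.6]
width: 1.001
grip_force: 0.0
```

>>> {"op": "jog_arm", "data": {"increments": [[[0,0,0.2,0,0,0,1],[0,-0.01,0.2,0,0,0,1],[0,0,0.2,0,0,0,1],[0,-0.01,0.2,0,0,0,1],[0,0,0.2,0,0,0,1]]]}}

```text
time: 10.97
tool_pos: [0.6389, -0.0358, 0.0953]
tcp_rot: [-1.736, -1.677, -0.809]
wrist_force: [0.1, -0.1, 0.4]
width: 1.0
grip_force: 0.0
```

>>> {"op": "jog_arm", "data": {"increments": [[[0,0,0,0,0,0,-1],[0,0,0,0,0,0,-1],[0,0,0,0,0,0,-1],[0,0,0,0,0,0,-1],[0,0,0,0,0,0,-1]]]}}

```text
time: 11.38
tool_pos: [0.6392, -0.0367, 0.0959]
tcp_rot: [-1.737, -1.677, -0.81]
wrist_force: [1.4, 1.2, 0.0]
width: 0.622
grip_force: 47.6
```

>>> {"op": "jog_arm", "data": {"increments": [[[0,0,0,0,0,0,-1],[0,0,0,0,0,0,-1],[0,0,0,0,0,0,-1],[0,0,0,0,0,0,-1],[0,0,0,0,0,0,-1]]]}}

```text
time: 11.8
tool_pos: [0.6391, -0.0366, 0.0958]
tcp_rot: [-1.737, -1.677, -0.81]
wrist_force: [0.5, -1.6, 1.2]
width: 0.628
grip_force: 47.6
```

Run:
```python
from h import *
st(); go(([.6386,-.0362,.16],0,1,-1,tilted(50)),([.638,.0157,.21],-2.1,3,-1))
```

```text
t 11.8 tcp [ 0.6391 -0.0366  0.0958] yang -2.02 z [ 0.027  0.765 -0.643] F [ 0.5 -1.6  1.2] w 0.628 g 47.6 q [-0.41  0.59  1.78  0.83  1.3  -0.83]
cmd-meas mm [-0.5  0.5 -0.4] deg 0.09
[[[0.33,0.0,-0.28,0.0,0.0,0.0,-1],[0.33,0.0,-0.28,0.0,0.0,0.0,-1],[0.33,0.0,-0.28,0.0,0.0,0.0,-1],[0.33,0.0,-0.27,0.0,0.0,0.0,-1],[0.33,0.0,-0.28,0.0,0.0,0.0,-1]]]
end [ 0.6386 -0.0363  0.1602] max [0.33 0.   0.28 0.   0.   0.  ]
[[[0.16,-0.01,0.02,0.0,-0.56,0.0,-1],[0.16,-0.01,0.01,0.0,-0.56,0.0,-1],[0.16,0.0,0.0,0.0,-0.55,0.0,-1],[0.16,-0.01,-0.01,0.0,-0.55,0.0,-1],[0.16,0.0,-0.02,0.0,-0.56,0.0,-1]]]
[[[0.16,-0.01,-0.03,0.0,-0.55,0.0,-1],[0.15,0.0,-0.04,0.0,-0.56,0.0,-1],[0.15,-0.01,-0.05,0.0,-0.55,0.0,-1],[0.15,0.0,-0.06,0.0,-0.56,0.0,-1],[0.15,-0.01,-0.06,0.0,-0.55,0.0,-1]]]
[[[0.14,0.0,-0.07,0.0,-0.56,0.0,-1],[0.14,-0.01,-0.08,0.0,-0.55,0.0,-1],[0.13,0.0,-0.09,0.0,-0.56,0.0,-1],[0.13,-0.01,-0.1,0.0,-0.55,0.0,-1],[0.12,0.0,-0.1,0.0,-0.56,0.0,-1]]]
end [0.6381 0.0158 0.2099] max [0.16 0.01 0.1  0.   0.56 0.  ]
```

>>> {"op": "jog_arm", "data": {"increments": [[[0.33,0,-0.28,0,0,0,-1],[0.33,0,-0.28,0,0,0,-1],[0.33,0,-0.28,0,0,0,-1],[0.33,0,-0.27,0,0,0,-1],[0.33,0,-0.28,0,0,0,-1]]]}}

```text
time: 12.22
tool_pos: [0.6392, -0.0365, 0.1625]
tcp_rot: [-1.736, -1.678, -0.81]
wrist_force: [-0.2, 0.9, -0.8]
width: 0.623
grip_force: 47.6
```

>>> {"op": "jog_arm", "data": {"increments": [[[0.16,-0.01,0.02,0,-0.56,0,-1],[0.16,-0.01,0.01,0,-0.56,0,-1],[0.16,0,0,0,-0.55,0,-1],[0.16,-0.01,-0.01,0,-0.55,0,-1],[0.16,0,-0.02,0,-0.56,0,-1]]]}}

```text
time: 12.63
tool_pos: [0.6388, -0.0189, 0.1787]
tcp_rot: [-1.93, -1.864, -0.576]
wrist_force: [-0.6, -0.2, -1.1]
width: 0.625
grip_force: 47.5
```

>>> {"op": "jog_arm", "data": {"increments": [[[0.16,-0.01,-0.03,0,-0.55,0,-1],[0.15,0,-0.04,0,-0.56,0,-1],[0.15,-0.01,-0.05,0,-0.55,0,-1],[0.15,0,-0.06,0,-0.56,0,-1],[0.15,-0.01,-0.06,0,-0.55,0,-1]]]}}

```text
time: 13.05
tool_pos: [0.6385, -0.0014, 0.1956]
tcp_rot: [-2.106, -2.033, -0.308]
wrist_force: [-0.5, 0.8, -1.6]
width: 0.623
grip_force: 47.5
```

>>> {"op": "jog_arm", "data": {"increments": [[[0.14,0,-0.07,0,-0.56,0,-1],[0.14,-0.01,-0.08,0,-0.55,0,-1],[0.13,0,-0.09,0,-0.56,0,-1],[0.13,-0.01,-0.1,0,-0.55,0,-1],[0.12,0,-0.1,0,-0.56,0,-1]]]}}

```text
time: 13.47
tool_pos: [0.6383, 0.0159, 0.2121]
tcp_rot: [2.259, 2.179, -0.001]
wrist_force: [-0.3, -0.4, -0.4]
width: 0.623
grip_force: 47.5
```

>>> {"op": "jog_arm", "data": {"increments": [[[0,0,0,0,0,0,-1],[0,0,0,0,0,0,-1],[0,0,0,0,0,0,-1],[0,0,0,0,0,0,-1],[0,0,0,0,0,0,-1]]]}}

```text
time: 13.88
tool_pos: [0.6381, 0.0148, 0.2097]
tcp_rot: [-2.261, -2.18, 0.0]
wrist_force: [0.7, 0.1, -1.8]
width: 0.62
grip_force: 47.5
```

```bash
cat >> h.py <<'E'
def held(im,P,c,z0,yaw=-2.1):
    """plane and rect of the top face of the plywood blank near c (world), height ~z0"""
    Q=P.reshape(-1,3); o=np.array([c[0],c[1],z0]); a=np.radians(yaw); R=np.array([[np.cos(a),-np.sin(a),0],[np.sin(a),np.cos(a),0],[0,0,1]])
    L=(Q-o)@R; m=(np.abs(L[:,0])<.024)&(np.abs(L[:,1])<.025)&(np.abs(L[:,2])<.02)
    S=L[m]; k=None; S0=S
    # seed: level-ish band near the median of the top (robust refits)
    S=S[np.abs(S[:,2]-np.percentile(S[:,2],85))<.006]
    for _ in range(8):
        k=np.linalg.lstsq(np.c_[S[:,:2],np.ones(len(S))],S[:,2],rcond=None)[0]
        S=S0[np.abs(np.c_[S0[:,:2],np.ones(len(S0))]@k-S0[:,2])<.0015]
    print('n',len(S),'slope x,y',np.round(k[:2],3),'z',round((z0+k[2])*1000,1),'ylims off c mm',np.round(np.percentile(S[:,1],[1,99])*1000,1),'mid',round(np.percentile(S[:,1],[1,99]).mean()*1000,1))
E
python3 - <<'E'
from h import *
st(); im,d,p,M=cam('wrist'); cv2.imwrite('pics/w6.png',im); P=cloud(d,p,M); noses(im,P)
held(im,P,(.638,.0158),.166)
E
```

```text
t 13.88 tcp [0.6381 0.0148 0.2097] yang -2.08 z [-0.001  0.001 -1.   ] F [ 0.7  0.1 -1.8] w 0.62 g 47.5 q [-0.02  0.27  1.78  0.    1.1   0.02]
2458 px [278.  17.] [642.9 144.1] [18.1 54.3] 89.0 ridge [642.6 141.2  50.3]
2325 px [279. 106.] [641.1  88.7] [18.5 54.2] 87.9 ridge [641.8  90.2  50.2]
238 px [279. 140.] [640.5  65.8] [11.2 12.2] 74.8 ridge [640.1  66.7  45.9]
1878 px [279. 171.] [639.6  43.9] [17.8 54. ] 88.9 ridge [640.   41.8  50.2]
1227 px [278. 349.] [ 634.7 -110.7] [55.  21.3] 0.7 ridge [ 634.9 -108.9   50. ]
n 8432 slope x,y [-0.002 -0.018] z 163.1 ylims off c mm [-15.8  15.5] mid -0.1
```

View pics/w6.png

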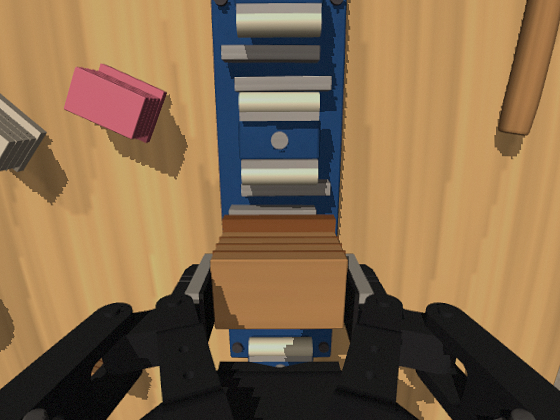

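Wrist view: blank A held at (280,290), level within 1° and centred at y≈15.7 over bay 2 (centre ≈16). I'll stop just above contact and open slowly.

>>> {"op": "jog_arm", "data": {"increments": [[[0.01,0,0.24,0,0,0,-1],[0,0,0.24,0,0,0,-1],[0,0,0.24,0,0,0,-1],[0,0,0.24,0,0,0,-1],[0,0,0.24,0,0,0,-1]]]}}

```text
time: 14.35
tool_pos: [0.6379, 0.0159, 0.1726]
tcp_rot: [-2.259, -2.182, 0.001]
wrist_force: [0.1, -0.2, -0.5]
width: 0.618
grip_force: 47.5
```

>>> {"op": "jog_arm", "data": {"increments": [[[0,0,0.24,0,0,0,-1],[0,0,0.24,0,0,0,-1],[0,0,0.24,0,0,0,-1],[0,0,0.24,0,0,0,-1],[0,0,0.24,0,0,0,-1]]]}}

```text
time: 14.77
tool_pos: [0.6384, 0.016, 0.1373]
tcp_rot: [2.26, 2.182, -0.0]
wrist_force: [-0.4, -0.2, -0.8]
width: 0.624
grip_force: 47.5
```

>>> {"op": "jog_arm", "data": {"increments": [[[0,0,0,0,0,0,-1],[0,0,0,0,0,0,-1],[0,0,0,0,0,0,-1],[0,0,0,0,0,0,-1],[0,0,0,0,0,0,-1]]]}}

```text
time: 15.18
tool_pos: [0.6388, 0.0159, 0.1387]
tcp_rot: [2.259, 2.182, 0.001]
wrist_force: [-0.1, 0.3, -0.2]
width: 0.621
grip_force: 47.6
```

Run:
```python
from h import *
st(); im,d,p,M=cam('wrist'); P=cloud(d,p,M); noses(im,P)
held(im,P,(.638,.016),.092); st()
```

```text
t 15.18 tcp [0.6388 0.0159 0.1387] yang -2.01 z [ 0.001  0.    -1.   ] F [-0.1  0.3 -0.2] w 0.621 g 47.6 q [-0.01  0.34  1.83  0.    0.97  0.02]
4726 px [277. 108.] [641.2  88.5] [19.  54.4] 87.7 ridge [641.4  90.2  50.2]
473 px [278. 155.] [640.5  65.5] [11.9 12.5] 20.1 ridge [640.8  65.5  45.7]
3558 px [278. 198.] [639.8  44.8] [16.  54.1] 88.0 ridge [639.   41.2  50.5]
1149 px [285. 356.] [637.2 -52.7] [54. 12.] 0.4 ridge [637.2 -54.8  49.5]
n 8413 slope x,y [-0.001 -0.016] z 92.1 ylims off c mm [-14.9  16.4] mid 0.7
t 15.23 tcp [0.6387 0.0159 0.1386] yang -2.01 z [ 0.001  0.    -1.   ] F [-0.7  0.   0.2] w 0.623 g 47.6 q [-0.01  0.34  1.83  0.    0.97  0.02]
```

>>> {"op": "jog_arm", "data": {"increments": [[[-0.01,0,0.02,0,0,0,-1],[0,0,0.02,0,0,0,-1],[0,0,0.02,0,0,0,-1],[0,0,0,0,0,0,-1],[0,0,0,0,0,0,-1]]]}}

```text
time: 15.65
tool_pos: [0.6383, 0.0156, 0.1362]
tcp_rot: [-2.26, -2.182, 0.0]
wrist_force: [0.3, -0.5, -0.7]
width: 0.625
grip_force: 47.6
```

>>> {"op": "jog_arm", "data": {"increments": [[[0,0,0,0,0,0,-1],[0,0,0,0,0,0,-1],[0,0,0,0,0,0,-1],[0,0,0,0,0,0,-1],[0,0,0,0,0,0,-1]]]}}

```text
time: 16.07
tool_pos: [0.6384, 0.0156, 0.1363]
tcp_rot: [2.26, 2.182, 0.0]
wrist_force: [-0.6, 0.5, -1.2]
width: 0.622
grip_force: 47.6
```

Run:
```python
from h import *
im,d,p,M=cam('wrist'); P=cloud(d,p,M); held(im,P,(.638,.016),.090); st()
im,d,p,M=cam('wrist'); P=cloud(d,p,M); held(im,P,(.638,.016),.090); st()
```

```text
n 8418 slope x,y [-0.002 -0.017] z 89.7 ylims off c mm [-15.3  16.1] mid 0.4
t 16.12 tcp [0.6384 0.0156 0.1363] yang -2.0 z [ 0.  0. -1.] F [ 0.8  1.  -1.7] w 0.625 g 47.6 q [-0.01  0.34  1.83  0.    0.97  0.02]
n 8417 slope x,y [-0.003 -0.016] z 89.7 ylims off c mm [-15.3  16.1] mid 0.4
t 16.17 tcp [0.6384 0.0156 0.1363] yang -2.0 z [ 0.  0. -1.] F [ 0.1  0.5 -0.6] w 0.626 g 47.6 q [-0.01  0.34  1.83  0.    0.97  0.02]
```

>>> {"op": "jog_arm", "data": {"increments": [[[0,0,0.01,0,0,0,-1],[0,0,0,0,0,0,0.2],[0,0,0,0,0,0,0.3],[0,0,0,0,0,0,0.4],[0,0,0,0,0,0,0.5]]]}}

```text
time: 16.58
tool_pos: [0.6386, 0.0156, 0.1362]
tcp_rot: [2.26, 2.182, 0.001]
wrist_force: [-0.6, -0.1, -0.6]
width: 0.751
grip_force: 0.0
```

>>> {"op": "jog_arm", "data": {"increments": [[[0,0,0,0,0,0,0.7],[0,0,0,0,0,0,1],[0,0,0,0,0,0,1],[0,0,0,0,0,0,1],[0,0,0,0,0,0,1]]]}}

```text
time: 17.0
tool_pos: [0.6384, 0.0156, 0.136]
tcp_rot: [2.26, 2.182, 0.0]
wrist_force: [0.5, 0.9, 0.7]
width: 0.998
grip_force: 0.0
```

Run:
```python
from h import *
im,d,p,M=cam('wrist'); P=cloud(d,p,M); held(im,P,(.638,.016),.088); st()
```

```text
n 8395 slope x,y [ 0.    -0.015] z 89.1 ylims off c mm [-15.5  16. ] mid 0.3
t 17.05 tcp [0.6383 0.0156 0.1359] yang -2.0 z [-0.  0. -1.] F [-0.3  1.1 -0.5] w 1.004 g 0.0 q [-0.01  0.34  1.83  0.    0.97  0.02]
```

Blank A now rests level on the noses, with its top at 89.1 mm. Next is blank B.

Run:
```python
from h import *
go(([.6383,.0156,.2],-2,1,1),([.4457,-.1505,.2],-22,3,1),src=(np.array([.6384,.0156,.1360]),down(-2)))
```

```text
[[[0.0,0.0,-0.43,0.0,0.0,0.0,1],[0.0,0.0,-0.43,0.0,0.0,0.0,1],[0.0,0.0,-0.42,0.0,0.0,0.0,1],[0.0,0.0,-0.43,0.0,0.0,0.0,1],[0.0,0.0,-0.42,0.0,0.0,0.0,1]]]
end [0.6384 0.0156 0.1999] max [0.   0.   0.43 0.   0.   0.  ]
[[[-0.38,-0.42,0.0,0.0,0.0,0.22,1],[-0.39,-0.41,0.0,0.0,0.0,0.22,1],[-0.4,-0.4,0.0,0.0,0.0,0.22,1],[-0.41,-0.39,0.0,0.0,0.0,0.22,1],[-0.42,-0.38,0.0,0.0,0.0,0.22,1]]]
[[[-0.43,-0.37,0.0,0.0,0.0,0.22,1],[-0.44,-0.36,0.0,0.0,0.0,0.22,1],[-0.45,-0.35,0.0,0.0,0.0,0.22,1],[-0.45,-0.33,0.0,0.0,0.0,0.22,1],[-0.46,-0.32,0.0,0.0,0.0,0.23,1]]]
[[[-0.47,-0.31,0.0,0.0,0.0,0.22,1],[-0.48,-0.3,0.0,0.0,0.0,0.23,1],[-0.48,-0.29,0.0,0.0,0.0,0.22,1],[-0.49,-0.29,0.0,0.0,0.0,0.23,1],[-0.5,-0.27,0.0,0.0,0.0,0.22,1]]]
end [ 0.4457 -0.1505  0.1999] max [0.5  0.42 0.   0.   0.   0.23]
```

>>> {"op": "jog_arm", "data": {"increments": [[[0,0,-0.43,0,0,0,1],[0,0,-0.43,0,0,0,1],[0,0,-0.42,0,0,0,1],[0,0,-0.43,0,0,0,1],[0,0,-0.42,0,0,0,1]]]}}

```text
time: 17.47
tool_pos: [0.639, 0.0156, 0.2024]
tcp_rot: [2.259, 2.181, 0.002]
wrist_force: [-0.4, -0.1, 0.6]
width: 0.999
grip_force: 0.0
```

>>> {"op": "jog_arm", "data": {"increments": [[[-0.38,-0.42,0,0,0,0.22,1],[-0.39,-0.41,0,0,0,0.22,1],[-0.4,-0.4,0,0,0,0.22,1],[-0.41,-0.39,0,0,0,0.22,1],[-0.42,-0.38,0,0,0,0.22,1]]]}}

```text
time: 17.88
tool_pos: [0.5735, -0.0398, 0.2015]
tcp_rot: [2.382, 2.047, 0.002]
wrist_force: [0.1, -0.5, -0.0]
width: 1.002
grip_force: 0.0
```

>>> {"op": "jog_arm", "data": {"increments": [[[-0.43,-0.37,0,0,0,0.22,1],[-0.44,-0.36,0,0,0,0.22,1],[-0.45,-0.35,0,0,0,0.22,1],[-0.45,-0.33,0,0,0,0.22,1],[-0.46,-0.32,0,0,0,0.23,1]]]}}

```text
time: 18.3
tool_pos: [0.5087, -0.0958, 0.2003]
tcp_rot: [2.498, 1.904, 0.001]
wrist_force: [0.1, 0.3, -0.4]
width: 0.996
grip_force: 0.0
```

>>> {"op": "jog_arm", "data": {"increments": [[[-0.47,-0.31,0,0,0,0.22,1],[-0.48,-0.3,0,0,0,0.23,1],[-0.48,-0.29,0,0,0,0.22,1],[-0.49,-0.29,0,0,0,0.23,1],[-0.5,-0.27,0,0,0,0.22,1]]]}}

```text
time: 18.72
tool_pos: [0.4444, -0.1513, 0.2001]
tcp_rot: [2.606, 1.754, 0.0]
wrist_force: [-0.8, -0.4, -0.1]
width: 1.002
grip_force: 0.0
```

>>> {"op": "jog_arm", "data": {"increments": [[[0,0,0,0,0,0,1],[0,0,0,0,0,0,1],[0,0,0,0,0,0,1],[0,0,0,0,0,0,1],[0,0,0,0,0,0,1]]]}}

```text
time: 19.13
tool_pos: [0.4461, -0.1502, 0.2]
tcp_rot: [2.603, 1.758, 0.001]
wrist_force: [-0.3, -0.7, 0.3]
width: 0.999
grip_force: 0.0
```

Run:
```python
from h import *
st(); im,d,p,M=cam('wrist'); P=cloud(d,p,M); r=blanktop(P,(.4457,-.1505),.04,r=.04); noses(im,P)
c,a=r; c=np.array(c)/1000
go(([c[0],c[1],.084],a,2,1)); print('---lift'); go(([c[0],c[1],.2],a,1,-1),([.6345,-.0838,.2],-2.1,2,-1))
```

```text
t 19.13 tcp [ 0.4461 -0.1502  0.2   ] yang -21.94 z [ 0.  0. -1.] F [-0.3 -0.7  0.3] w 0.999 g 0.0 q [-0.38 -0.03  2.14  0.    1.04  0.01]
n 3159 c [ 446.7 -151.6] size [54.  32.2] long ang -22.1 z 39.7
2234 px [523.  59.] [ 634.9 -111.1] [19.1 54.8] 88.3 ridge [ 632.5 -109.4   50.2]
241 px [527.  93.] [ 634.3 -133.8] [11.9 13.2] 70.4 ridge [ 633.7 -133.5   45.8]
cmd-meas mm [-0.4 -0.4 -0. ] deg 0.05
[[[0.0,0.0,0.39,0.0,0.0,0.0,1],[0.0,0.01,0.39,0.0,0.0,0.0,1],[0.0,0.0,0.39,0.0,0.0,0.0,1],[0.0,0.01,0.38,0.0,0.0,0.0,1],[0.0,0.0,0.39,0.0,0.0,0.0,1]]]
[[[0.0,0.01,0.38,0.0,0.0,0.01,1],[0.0,0.0,0.39,0.0,0.0,0.0,1],[-0.01,0.01,0.38,0.0,0.0,0.01,1],[0.0,0.0,0.39,0.0,0.0,0.0,1],[-0.01,0.01,0.38,0.0,0.0,0.01,1]]]
end [ 0.4468 -0.1516  0.0841] max [0.01 0.01 0.39 0.   0.   0.01]
---lift
cmd-meas mm [   0.7   -1.5 -115.8] deg 0.23
[[[0.0,0.0,-0.77,0.0,0.0,0.0,-1],[0.0,0.0,-0.77,0.0,0.0,0.0,-1],[0.0,0.0,-0.77,0.0,0.0,0.0,-1],[0.0,0.0,-0.78,0.0,0.0,0.0,-1],[0.0,0.0,-0.77,0.0,0.0,0.0,-1]]]
end [ 0.4468 -0.1516  0.1999] max [0.   0.   0.78 0.   0.   0.  ]
[[[0.45,0.49,0.0,0.0,0.0,-0.33,-1],[0.43,0.51,0.0,0.0,0.0,-0.33,-1],[0.41,0.52,0.0,0.0,0.0,-0.34,-1],[0.39,0.54,0.0,0.0,0.0,-0.33,-1],[0.37,0.55,0.0,0.0,0.0,-0.34,-1]]]
[[[0.35,0.57,0.0,0.0,0.0,-0.33,-1],[0.33,0.58,0.0,0.0,0.0,-0.34,-1],[0.31,0.59,0.0,0.0,0.0,-0.33,-1],[0.29,0.59,0.0,0.0,0.0,-0.34,-1],[0.28,0.61,0.0,0.0,0.0,-0.33,-1]]]
end [ 0.6345 -0.0837  0.1999] max [0.45 0.61 0.   0.   0.   0.34]
```

>>> {"op": "jog_arm", "data": {"increments": [[[0,0,0.39,0,0,0,1],[0,0.01,0.39,0,0,0,1],[0,0,0.39,0,0,0,1],[0,0.01,0.38,0,0,0,1],[0,0,0.39,0,0,0,1]]]}}

```text
time: 19.6
tool_pos: [0.4455, -0.1504, 0.1396]
tcp_rot: [-2.603, -1.756, 0.002]
wrist_force: [0.6, -0.3, 0.2]
width: 0.997
grip_force: 0.0
```

>>> {"op": "jog_arm", "data": {"increments": [[[0,0.01,0.38,0,0,0.01,1],[0,0,0.39,0,0,0,1],[-0.01,0.01,0.38,0,0,0.01,1],[0,0,0.39,0,0,0,1],[-0.01,0.01,0.38,0,0,0.01,1]]]}}

```text
time: 20.02
tool_pos: [0.4464, -0.1515, 0.0825]
tcp_rot: [-2.606, -1.752, 0.001]
wrist_force: [-0.2, 0.5, -0.9]
width: 1.008
grip_force: 0.0
```

>>> {"op": "jog_arm", "data": {"increments": [[[0,0,0,0,0,0,0.5],[0,0,0,0,0,0,-1],[0,0,0,0,0,0,-1],[0,0,0,0,0,0,-1],[0,0,0,0,0,0,-1]]], "force": 40}}

```text
time: 20.43
tool_pos: [0.4474, -0.1519, 0.0848]
tcp_rot: [2.606, 1.752, 0.001]
wrist_force: [-0.0, -0.6, -1.1]
width: 0.624
grip_force: 44.0
```

>>> {"op": "jog_arm", "data": {"increments": [[[0,0,0,0,0,0,-1],[0,0,0,0,0,0,-1],[0,0,0,0,0,0,-1],[0,0,0,0,0,0,-1],[0,0,0,0,0,0,-1]]]}}

```text
time: 20.85
tool_pos: [0.4468, -0.1516, 0.0842]
tcp_rot: [2.607, 1.753, 0.0]
wrist_force: [0.4, 0.4, 0.4]
width: 0.624
grip_force: 44.2
```

>>> {"op": "jog_arm", "data": {"increments": [[[0,0,-0.77,0,0,0,-1],[0,0,-0.77,0,0,0,-1],[0,0,-0.77,0,0,0,-1],[0,0,-0.78,0,0,0,-1],[0,0,-0.77,0,0,0,-1]]]}}

```text
time: 21.27
tool_pos: [0.4465, -0.1515, 0.2008]
tcp_rot: [-2.607, -1.753, 0.0]
wrist_force: [-0.1, -0.2, -1.1]
width: 0.623
grip_force: 44.1
```

>>> {"op": "jog_arm", "data": {"increments": [[[0.45,0.49,0,0,0,-0.33,-1],[0.43,0.51,0,0,0,-0.33,-1],[0.41,0.52,0,0,0,-0.34,-1],[0.39,0.54,0,0,0,-0.33,-1],[0.37,0.55,0,0,0,-0.34,-1]]]}}

```text
time: 21.68
tool_pos: [0.5412, -0.1172, 0.1998]
tcp_rot: [2.442, 1.976, -0.0]
wrist_force: [1.0, -0.6, -0.2]
width: 0.624
grip_force: 44.2
```

>>> {"op": "jog_arm", "data": {"increments": [[[0.35,0.57,0,0,0,-0.33,-1],[0.33,0.58,0,0,0,-0.34,-1],[0.31,0.59,0,0,0,-0.33,-1],[0.29,0.59,0,0,0,-0.34,-1],[0.28,0.61,0,0,0,-0.33,-1]]]}}

```text
time: 22.1
tool_pos: [0.6352, -0.0833, 0.1994]
tcp_rot: [-2.26, -2.182, 0.001]
wrist_force: [-0.2, -0.5, -0.6]
width: 0.623
grip_force: 44.1
```

>>> {"op": "jog_arm", "data": {"increments": [[[0,0,0,0,0,0,-1],[0,0,0,0,0,0,-1],[0,0,0,0,0,0,-1],[0,0,0,0,0,0,-1],[0,0,0,0,0,0,-1]]]}}

```text
time: 22.52
tool_pos: [0.6336, -0.084, 0.1997]
tcp_rot: [-2.263, -2.179, 0.001]
wrist_force: [0.0, -0.0, -1.9]
width: 0.624
grip_force: 44.1
```

Run:
```python
from h import *
st(); im,d,p,M=cam('wrist'); P=cloud(d,p,M); noses(im,P); held(im,P,(.6345,-.0837),.156)
z=np.load('/tmp/cmd.npz'); print(z['p'])
```

```text
t 22.52 tcp [ 0.6336 -0.084   0.1997] yang -2.17 z [-0.001  0.    -1.   ] F [ 0.  -0.  -1.9] w 0.624 g 44.1 q [-0.17  0.28  1.79 -0.    1.08 -0.13]
1727 px [280.   9.] [639.9  46.7] [12.8 54.2] 86.8 ridge [639.9  42.7  50.2]
1667 px [281. 111.] [637.8 -13.9] [14.  54.2] 88.6 ridge [636.9 -10.1  50.4]
2017 px [281. 175.] [636.6 -56.5] [18.7 54.2] 88.6 ridge [637.1 -58.2  50.2]
n 8555 slope x,y [-0.001 -0.003] z 155.3 ylims off c mm [-16.1  15.1] mid -0.5
[ 0.63454989 -0.08370894  0.1999    ]
```

>>> {"op": "jog_arm", "data": {"increments": [[[0.01,0.02,0.22,0,0,0,-1],[0,0,0.22,0,0,0,-1],[0,0,0.22,0,0,0,-1],[0,0,0.22,0,0,0,-1],[0,0,0.22,0,0,0,-1]]]}}

```text
time: 22.98
tool_pos: [0.6347, -0.0834, 0.1656]
tcp_rot: [-2.262, -2.179, 0.001]
wrist_force: [-0.5, -0.1, -0.9]
width: 0.625
grip_force: 44.1
```

>>> {"op": "jog_arm", "data": {"increments": [[[0,0,0.22,0,0,0,-1],[0,0,0.22,0,0,0,-1],[0,0,0.22,0,0,0,-1],[0,0,0.2,0,0,0,-1],[0,0,0.16,0,0,0,-1]]]}}

```text
time: 23.4
tool_pos: [0.6349, -0.0834, 0.1353]
tcp_rot: [-2.262, -2.18, 0.001]
wrist_force: [-1.1, 0.0, -0.0]
width: 0.627
grip_force: 44.1
```

>>> {"op": "jog_arm", "data": {"increments": [[[0,0,0,0,0,0,-1],[0,0,0,0,0,0,-1],[0,0,0,0,0,0,-1],[0,0,0,0,0,0,-1],[0,0,0,0,0,0,-1]]]}}

```text
time: 23.82
tool_pos: [0.6355, -0.0835, 0.1369]
tcp_rot: [2.262, 2.179, 0.001]
wrist_force: [0.5, 0.0, -0.4]
width: 0.628
grip_force: 44.1
```

Run:
```python
from h import *
im,d,p,M=cam('wrist'); P=cloud(d,p,M); noses(im,P); held(im,P,(.635,-.0834),.089); st()
```

```text
3533 px [278. 113.] [638.  -13.6] [13.8 54.1] 88.5 ridge [638.  -10.   50.3]
415 px [278. 157.] [637.3 -34.1] [11.1 11.1] 70.1 ridge [637.6 -33.6  45.7]
3642 px [278. 200.] [636.6 -55.5] [16.9 54.3] 87.8 ridge [636.2 -58.2  50.2]
n 8544 slope x,y [ 0.002 -0.   ] z 92.5 ylims off c mm [-15.9  15.5] mid -0.2
t 23.87 tcp [ 0.6354 -0.0835  0.1368] yang -2.13 z [ 0.001 -0.    -1.   ] F [ 0.6  0.7 -0.5] w 0.626 g 44.1 q [-0.17  0.35  1.83  0.    0.97 -0.13]
```

>>> {"op": "jog_arm", "data": {"increments": [[[0,0,0.02,0,0,0,-1],[0,0,0.02,0,0,0,-1],[0,0,0.02,0,0,0,-1],[0,0,0.02,0,0,0,-1],[0,0,0,0,0,0,-1]]]}}

```text
time: 24.28
tool_pos: [0.635, -0.0834, 0.1336]
tcp_rot: [-2.262, -2.18, 0.0]
wrist_force: [-0.1, -0.6, -0.1]
width: 0.622
grip_force: 44.1
```

>>> {"op": "jog_arm", "data": {"increments": [[[0,0,0,0,0,0,-1],[0,0,0,0,0,0,-1],[0,0,0,0,0,0,-1],[0,0,0,0,0,0,-1],[0,0,0,0,0,0,-1]]]}}

```text
time: 24.7
tool_pos: [0.6351, -0.0834, 0.1339]
tcp_rot: [2.262, 2.18, 0.0]
wrist_force: [-0.3, 0.2, -1.1]
width: 0.623
grip_force: 44.1
```

Run:
```python
from h import *
im,d,p,M=cam('wrist'); P=cloud(d,p,M); held(im,P,(.635,-.0834),.089); st()
```

```text
n 8563 slope x,y [-0.    -0.004] z 89.5 ylims off c mm [-15.8  15.6] mid -0.1
t 24.75 tcp [ 0.6351 -0.0834  0.1339] yang -2.12 z [ 0.  0. -1.] F [-0.3 -0.  -0.9] w 0.622 g 44.1 q [-0.17  0.35  1.83  0.    0.96 -0.13]
```

Now I'll release slowly, retreat, and check both blanks and the mallet.

>>> {"op": "jog_arm", "data": {"increments": [[[0,0,0,0,0,0,-1],[0,0,0,0,0,0,0.2],[0,0,0,0,0,0,0.3],[0,0,0,0,0,0,0.4],[0,0,0,0,0,0,0.5]]]}}

```text
time: 25.17
tool_pos: [0.6353, -0.0834, 0.1341]
tcp_rot: [2.262, 2.18, 0.0]
wrist_force: [-0.3, -1.3, 1.0]
width: 0.745
grip_force: 0.0
```

>>> {"op": "jog_arm", "data": {"increments": [[[0,0,0,0,0,0,0.7],[0,0,0,0,0,0,1],[0,0,0,0,0,0,1],[0,0,0,0,0,0,1],[0,0,0,0,0,0,1]]]}}

```text
time: 25.58
tool_pos: [0.6351, -0.0834, 0.1339]
tcp_rot: [2.262, 2.18, 0.0]
wrist_force: [-0.6, -0.9, 0.1]
width: 0.999
grip_force: 0.0
```

>>> {"op": "jog_arm", "data": {"increments": [[[0,0,-0.5,0,0,0,1],[0,0,-0.5,0,0,0,1],[0,0,-0.6,0,0,0,1],[0,0,-0.8,0,0,0,1],[0,0,-0.8,0,0,0,1]]]}}

```text
time: 26.0
tool_pos: [0.6345, -0.0833, 0.23]
tcp_rot: [-2.261, -2.179, 0.002]
wrist_force: [0.2, -1.4, 0.5]
width: 1.005
grip_force: 0.0
```

Run:
```python
from h import *
st(); im,d,p,M=cam('wrist'); P=cloud(d,p,M); held(im,P,(.635,-.0836),.088); held(im,P,(.638,.016),.088)
im,d,p,M=cam('top'); cv2.imwrite('pics/t7.png',im); P=cloud(d,p,M)
# mallet & mat
Q=P.reshape(-1,3)
m=(Q[:,2]>.125)&(Q[:,2]<.15)&(np.hypot(Q[:,0]-.507,Q[:,1]+.317)<.1); print('mallet top',m.sum(),Q[m].mean(0)*1000, cv2.minAreaRect(np.float32(Q[m][:,:2]*1000)))
m=(Q[:,2]>.045)&(Q[:,2]<.062)&(np.hypot(Q[:,0]-.507,Q[:,1]+.317)<.1); r=cv2.minEnclosingCircle(np.float32(Q[m][:,:2]*1000)); print('head',r)
m=(Q[:,2]<.012); D=P
hsv=cv2.cvtColor(im,cv2.COLOR_BGR2HSV); sub=hsv[170:260,380:470]
print(sub[50,45],hsv[200,390],hsv[240,425]); g=cv2.resize(im[165:265,375:475],None,fx=5,fy=5,interpolation=cv2.INTER_CUBIC); cv2.imwrite('pics/mal.png',np.clip(g*1.7,0,255).astype(np.uint8))
```

```text
t 26.0 tcp [ 0.6345 -0.0833  0.23  ] yang -2.12 z [-0.002  0.    -1.   ] F [ 0.2 -1.4  0.5] w 1.005 g 0.0 q [-0.17  0.25  1.76  0.    1.13 -0.13]
n 3142 slope x,y [-0.     0.001] z 89.1 ylims off c mm [-15.6  15.6] mid 0.0
n 4349 slope x,y [-0.    -0.015] z 89.1 ylims off c mm [-15.7  15.4] mid -0.1
mallet top 171 [ 507.05601261 -315.72071051  140.0050537 ] ((506.75787353515625, -317.2518615722656), (25.376195907592773, 24.46492576599121), 35.69203186035156)
head ((507.50848388671875, -318.01068115234375), 27.114904403686523)
[ 13 157  83] [23 83 40] [ 16 139 162]
```

View pics/mal.png

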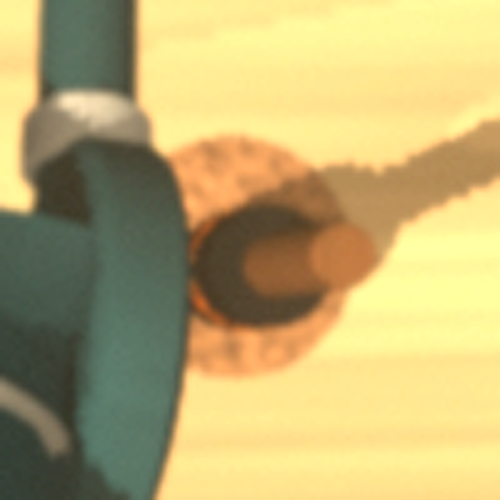

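Crop: the mallet stands on the mat, mat centre ≈(237,256) in the crop and handle top at (343,255). Both blanks stand level at 89.1 mm in bays 2 and 3. Next, the mallet.

Run:
```python
from h import *
z=np.load('/tmp/top0.npz'); p=viewer.camera_params('top'); R=np.array(p['R']); M=np.eye(4); M[:3,:3]=R.T; M[:3,3]=-R.T@np.array(p['t'])
print('mat',plane(p,M,[[422.4,216.2]],.002)*1000)
P=cloud(z['d'],p,M)[110:180,410:490].reshape(-1,3); m=(P[:,2]>.14)&(P[:,2]<.17); print('glue top',m.sum(),P[m].mean(0))
s=read_state()
go(([.508,-.317,.245],-32,4,1),src=(np.array([.635,-.0834,.23]),down(-2.1)))
```

```text
mat [[ 514.05542878 -322.36797945    2.        ]]
glue top 189 [ 0.6648406  -0.35796974  0.15813978]
[[[-0.4,-0.2,-0.02,0.0,0.0,0.25,1],[-0.4,-0.19,-0.03,0.0,0.0,0.25,1],[-0.41,-0.18,-0.02,0.0,0.0,0.25,1],[-0.41,-0.16,-0.03,0.0,0.0,0.25,1],[-0.42,-0.15,-0.02,0.0,0.0,0.25,1]]]
[[[-0.42,-0.14,-0.03,0.0,0.0,0.25,1],[-0.42,-0.13,-0.02,0.0,0.0,0.25,1],[-0.43,-0.12,-0.03,0.0,0.0,0.25,1],[-0.43,-0.11,-0.02,0.0,0.0,0.25,1],[-0.43,-0.1,-0.03,0.0,0.0,0.25,1]]]
[[[-0.43,-0.09,-0.02,0.0,0.0,0.25,1],[-0.44,-0.08,-0.03,0.0,0.0,0.25,1],[-0.44,-0.07,-0.02,0.0,0.0,0.25,1],[-0.44,-0.05,-0.03,0.0,0.0,0.25,1],[-0.44,-0.04,-0.02,0.0,0.0,0.25,1]]]
[[[-0.44,-0.03,-0.03,0.0,0.0,0.25,1],[-0.44,-0.02,-0.02,0.0,0.0,0.25,1],[-0.44,-0.01,-0.03,0.0,0.0,0.24,1],[-0.44,0.0,-0.02,0.0,0.0,0.25,1],[-0.45,0.02,-0.03,0.0,0.0,0.24,1]]]
end [ 0.508  -0.3171  0.245 ] max [0.45 0.2  0.03 0.   0.   0.25]
```

>>> {"op": "jog_arm", "data": {"increments": [[[-0.4,-0.2,-0.02,0,0,0.25,1],[-0.4,-0.19,-0.03,0,0,0.25,1],[-0.41,-0.18,-0.02,0,0,0.25,1],[-0.41,-0.16,-0.03,0,0,0.25,1],[-0.42,-0.15,-0.02,0,0,0.25,1]]]}}

```text
time: 26.52
tool_pos: [0.6017, -0.1436, 0.2322]
tcp_rot: [-2.402, -2.022, 0.002]
wrist_force: [-0.2, -0.0, 0.7]
width: 0.997
grip_force: 0.0
```

>>> {"op": "jog_arm", "data": {"increments": [[[-0.42,-0.14,-0.03,0,0,0.25,1],[-0.42,-0.13,-0.02,0,0,0.25,1],[-0.43,-0.12,-0.03,0,0,0.25,1],[-0.43,-0.11,-0.02,0,0,0.25,1],[-0.43,-0.1,-0.03,0,0,0.25,1]]]}}

```text
time: 26.93
tool_pos: [0.5711, -0.2018, 0.2374]
tcp_rot: [2.53, 1.862, 0.0]
wrist_force: [-0.7, 1.3, -0.4]
width: 0.999
grip_force: 0.0
```

>>> {"op": "jog_arm", "data": {"increments": [[[-0.43,-0.09,-0.02,0,0,0.25,1],[-0.44,-0.08,-0.03,0,0,0.25,1],[-0.44,-0.07,-0.02,0,0,0.25,1],[-0.44,-0.05,-0.03,0,0,0.25,1],[-0.44,-0.04,-0.02,0,0,0.25,1]]]}}

```text
time: 27.35
tool_pos: [0.5392, -0.26, 0.2411]
tcp_rot: [2.646, 1.693, 0.0]
wrist_force: [0.0, -0.2, -0.5]
width: 0.996
grip_force: 0.0
```

>>> {"op": "jog_arm", "data": {"increments": [[[-0.44,-0.03,-0.03,0,0,0.25,1],[-0.44,-0.02,-0.02,0,0,0.25,1],[-0.44,-0.01,-0.03,0,0,0.24,1],[-0.44,0,-0.02,0,0,0.25,1],[-0.45,0.02,-0.03,0,0,0.24,1]]]}}

```text
time: 27.77
tool_pos: [0.5073, -0.3182, 0.2449]
tcp_rot: [-2.75, -1.519, 0.0]
wrist_force: [0.3, -0.6, -0.0]
width: 1.001
grip_force: 0.0
```

>>> {"op": "jog_arm", "data": {"increments": [[[0,0,0,0,0,0,1],[0,0,0,0,0,0,1],[0,0,0,0,0,0,1],[0,0,0,0,0,0,1],[0,0,0,0,0,0,1]]]}}

```text
time: 28.18
tool_pos: [0.5083, -0.3165, 0.2447]
tcp_rot: [-2.747, -1.524, -0.0]
wrist_force: [0.3, 0.6, -0.3]
width: 1.002
grip_force: 0.0
```

```bash
cat >> h.py <<'E'
def mal(P,c=(.507,-.317),r=.08,ztop=.142):
    Q=P.reshape(-1,3); n=np.hypot(Q[:,0]-c[0],Q[:,1]-c[1])<r
    for nm,a,b in (('top',ztop-.004,ztop+.004),('head',ztop-.09,ztop-.08)):
        m=n&(Q[:,2]>a)&(Q[:,2]<b)
        if m.sum()>20: (x,y),rr=cv2.minEnclosingCircle(np.float32(Q[m][:,:2]*1000)); print(nm,m.sum(),'centre',round(x,1),round(y,1),'r',round(rr,1),'z',np.round(np.median(Q[m][:,2])*1000,1))
E
python3 - <<'E'
from h import *
st(); im,d,p,M=cam('wrist'); P=cloud(d,p,M); mal(P)
hsv=cv2.cvtColor(im,cv2.COLOR_BGR2HSV); cv2.imwrite('pics/w8.png',im)
for (u,v) in [(280,60),(200,150),(280,150),(360,150),(280,30)]: print((u,v),hsv[v,u],np.round(P[v,u]*1000))
E
```

```text
t 28.18 tcp [ 0.5083 -0.3165  0.2447] yang -31.95 z [-0.  0. -1.] F [ 0.3  0.6 -0.3] w 1.002 g 0.0 q [-0.6   0.17  1.84  0.    1.14 -0.04]
top 1591 centre 509.6 -318.3 r 13.4 z 141.6
head 1838 centre 509.5 -318.1 r 26.8 z 56.6
(280, 60) [ 18 125 181] [ 570. -221.    1.]
(200, 150) [ 16 133 177] [ 464. -248.    0.]
(280, 150) [ 13 154 139] [ 528. -288.    2.]
(360, 150) [ 17 130 176] [ 593. -328.    0.]
(280, 30) [ 17 131 179] [ 583. -199.   -0.]
```

View pics/w8.png

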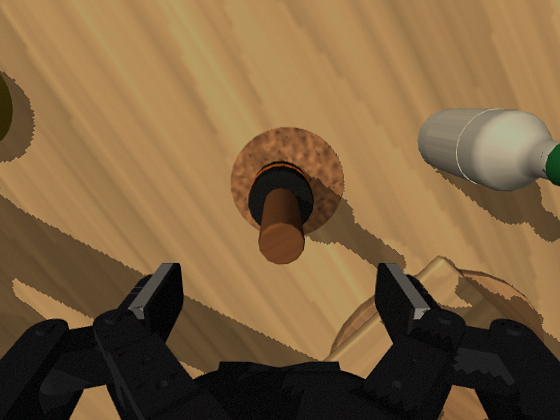

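Wrist view: handle top at (281,241) and mat around (287,181), about 57 px radius. The glue bottle is at (490,140), well clear.

Run:
```python
from h import *
p=viewer.camera_params('wrist'); s=read_state(); T=np.eye(4); T[:3,:3]=Ro.from_rotvec(s['tcp_rot']).as_matrix(); T[:3,3]=s['tool_pos']; M=T@np.array(p['hand_eye'])
print('mat pts',np.round(plane(p,M,[[231,181],[344,181],[287,127]],.002)*1000,1))
go(([.5095,-.3182,.158],-32,2,1)); print('lift'); go(([.5095,-.3182,.28],-32,1,-1),([.635,-.0835,.28],-2,3,-1))
```

```text
mat pts [[ 472.6 -288.2    2. ]
 [ 565.  -345.7    2. ]
 [ 544.9 -273.4    2. ]]
cmd-meas mm [-0.3 -0.6  0.2] deg 0.03
[[[0.0,0.01,0.29,0.0,0.0,0.0,1],[0.0,0.01,0.29,0.0,0.0,0.0,1],[0.0,0.01,0.29,0.0,0.0,0.0,1],[0.0,0.0,0.29,0.0,0.0,0.0,1],[0.0,0.01,0.29,0.0,0.0,0.0,1]]]
[[[0.0,0.0,0.29,0.0,0.0,0.0,1],[0.0,0.01,0.29,0.0,0.0,0.0,1],[0.0,0.0,0.29,0.0,0.0,0.0,1],[0.0,0.01,0.29,0.0,0.0,0.0,1],[0.0,0.0,0.29,0.0,0.0,0.0,1]]]
end [ 0.5095 -0.3181  0.158 ] max [0.   0.01 0.29 0.   0.   0.  ]
lift
cmd-meas mm [  1.2  -1.6 -86.8] deg 0.03
[[[0.0,0.0,-0.81,0.0,0.0,0.0,-1],[0.0,0.0,-0.81,0.0,0.0,0.0,-1],[0.0,0.0,-0.82,0.0,0.0,0.0,-1],[0.0,0.0,-0.81,0.0,0.0,0.0,-1],[0.0,0.0,-0.82,0.0,0.0,0.0,-1]]]
end [ 0.5095 -0.3181  0.2801] max [0.   0.   0.82 0.   0.   0.  ]
[[[0.59,-0.04,0.0,0.0,0.0,-0.33,-1],[0.59,-0.02,0.0,0.0,0.0,-0.33,-1],[0.59,0.0,0.0,0.0,0.0,-0.33,-1],[0.59,0.02,0.0,0.0,0.0,-0.33,-1],[0.59,0.04,0.0,0.0,0.0,-0.33,-1]]]
[[[0.59,0.06,0.0,0.0,0.0,-0.33,-1],[0.59,0.08,0.0,0.0,0.0,-0.34,-1],[0.58,0.1,0.0,0.0,0.0,-0.33,-1],[0.58,0.13,0.0,0.0,0.0,-0.34,-1],[0.57,0.15,0.0,0.0,0.0,-0.33,-1]]]
[[[0.57,0.16,0.0,0.0,0.0,-0.34,-1],[0.56,0.19,0.0,0.0,0.0,-0.33,-1],[0.55,0.2,0.0,0.0,0.0,-0.34,-1],[0.55,0.22,0.0,0.0,0.0,-0.33,-1],[0.54,0.25,0.0,0.0,0.0,-0.34,-1]]]
end [ 0.6351 -0.0835  0.2801] max [0.59 0.25 0.   0.   0.   0.34]
```

>>> {"op": "jog_arm", "data": {"increments": [[[0,0.01,0.29,0,0,0,1],[0,0.01,0.29,0,0,0,1],[0,0.01,0.29,0,0,0,1],[0,0,0.29,0,0,0,1],[0,0.01,0.29,0,0,0,1]]]}}

```text
time: 28.65
tool_pos: [0.5086, -0.3174, 0.1997]
tcp_rot: [-2.746, -1.522, 0.001]
wrist_force: [0.1, 0.1, 0.2]
width: 0.998
grip_force: 0.0
```

>>> {"op": "jog_arm", "data": {"increments": [[[0,0,0.29,0,0,0,1],[0,0.01,0.29,0,0,0,1],[0,0,0.29,0,0,0,1],[0,0.01,0.29,0,0,0,1],[0,0,0.29,0,0,0,1]]]}}

```text
time: 29.07
tool_pos: [0.5096, -0.3181, 0.157]
tcp_rot: [2.748, 1.523, 0.0]
wrist_force: [-0.4, -0.4, 0.7]
width: 1.0
grip_force: 0.0
```

>>> {"op": "jog_arm", "data": {"increments": [[[0,0,0,0,0,0,0],[0,0,0,0,0,0,-1],[0,0,0,0,0,0,-1],[0,0,0,0,0,0,-1],[0,0,0,0,0,0,-1]]], "force": 90}}

```text
time: 29.48
tool_pos: [0.5099, -0.3183, 0.1587]
tcp_rot: [2.747, 1.523, 0.001]
wrist_force: [-5.5, 4.1, 18.0]
width: 0.303
grip_force: 60.4
```

>>> {"op": "jog_arm", "data": {"increments": [[[0,0,0,0,0,0,-1],[0,0,0,0,0,0,-1],[0,0,0,0,0,0,-1],[0,0,0,0,0,0,-1],[0,0,0,0,0,0,-1]]]}}

```text
time: 29.9
tool_pos: [0.5099, -0.3183, 0.1589]
tcp_rot: [2.747, 1.523, 0.001]
wrist_force: [-1.4, 1.5, 5.6]
width: 0.293
grip_force: 88.0
```

>>> {"op": "jog_arm", "data": {"increments": [[[0,0,-0.81,0,0,0,-1],[0,0,-0.81,0,0,0,-1],[0,0,-0.82,0,0,0,-1],[0,0,-0.81,0,0,0,-1],[0,0,-0.82,0,0,0,-1]]]}}

```text
time: 30.32
tool_pos: [0.5088, -0.3176, 0.2793]
tcp_rot: [-2.746, -1.522, 0.002]
wrist_force: [0.2, -0.2, -3.1]
width: 0.297
grip_force: 89.1
```

>>> {"op": "jog_arm", "data": {"increments": [[[0.59,-0.04,0,0,0,-0.33,-1],[0.59,-0.02,0,0,0,-0.33,-1],[0.59,0,0,0,0,-0.33,-1],[0.59,0.02,0,0,0,-0.33,-1],[0.59,0.04,0,0,0,-0.33,-1]]]}}

```text
time: 30.73
tool_pos: [0.5508, -0.2388, 0.2784]
tcp_rot: [-2.603, -1.755, 0.002]
wrist_force: [-0.3, -0.1, -3.7]
width: 0.295
grip_force: 89.6
```

>>> {"op": "jog_arm", "data": {"increments": [[[0.59,0.06,0,0,0,-0.33,-1],[0.59,0.08,0,0,0,-0.34,-1],[0.58,0.1,0,0,0,-0.33,-1],[0.58,0.13,0,0,0,-0.34,-1],[0.57,0.15,0,0,0,-0.33,-1]]]}}

```text
time: 31.15
tool_pos: [0.5929, -0.1605, 0.2782]
tcp_rot: [-2.44, -1.976, 0.002]
wrist_force: [0.8, -0.1, -4.0]
width: 0.298
grip_force: 89.6
```

>>> {"op": "jog_arm", "data": {"increments": [[[0.57,0.16,0,0,0,-0.34,-1],[0.56,0.19,0,0,0,-0.33,-1],[0.55,0.2,0,0,0,-0.34,-1],[0.55,0.22,0,0,0,-0.33,-1],[0.54,0.25,0,0,0,-0.34,-1]]]}}

```text
time: 31.57
tool_pos: [0.6348, -0.0826, 0.278]
tcp_rot: [-2.257, -2.183, 0.002]
wrist_force: [0.6, 0.0, -4.6]
width: 0.295
grip_force: 89.6
```

>>> {"op": "jog_arm", "data": {"increments": [[[0,0,0,0,0,0,-1],[0,0,0,0,0,0,-1],[0,0,0,0,0,0,-1],[0,0,0,0,0,0,-1],[0,0,0,0,0,0,-1]]]}}

```text
time: 31.98
tool_pos: [0.6347, -0.0842, 0.2796]
tcp_rot: [-2.261, -2.181, 0.001]
wrist_force: [-0.0, 0.5, -3.6]
width: 0.294
grip_force: 89.4
```

Run:
```python
from h import *
st(); im,d,p,M=cam('wrist'); P=cloud(d,p,M); mal(P,(.635,-.0835),.06,.264)
held(im,P,(.638,.016),.088)
cv2.imwrite('pics/w9.png',im)
```

```text
t 31.98 tcp [ 0.6347 -0.0842  0.2796] yang -2.06 z [-0.001 -0.    -1.   ] F [-0.   0.5 -3.6] w 0.294 g 89.4 q [-0.17  0.22  1.71 -0.    1.22 -0.13]
top 10719 centre 635.1 -78.8 r 50.7 z 262.8
head 3230 centre 634.6 -84.2 r 26.8 z 177.4
n 2790 slope x,y [ 0.002 -0.015] z 89.1 ylims off c mm [-15.4  15.6] mid 0.1
```

View pics/w9.png

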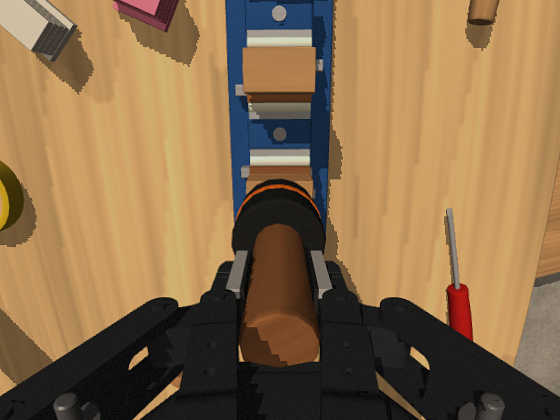

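Wrist view: the mallet is held upright above bay 3, head at (280,215) and the handle in the pads. Blank A stands undisturbed at (280,70). Pressing down now.

>>> {"op": "jog_arm", "data": {"increments": [[[0.02,0,0.1,0,0,0,-1],[0,0,0.1,0,0,0,-1],[0,0,0.1,0,0,0,-1],[0,0,0.1,0,0,0,-1],[0,0,0.1,0,0,0,-1]]]}}

```text
time: 32.45
tool_pos: [0.6351, -0.0829, 0.2644]
tcp_rot: [-2.26, -2.182, 0.0]
wrist_force: [0.0, -0.5, -3.8]
width: 0.296
grip_force: 89.4
```

>>> {"op": "jog_arm", "data": {"increments": [[[0,0,0.1,0,0,0,-1],[0,0,0.1,0,0,0,-1],[0,0,0.1,0,0,0,-1],[0,0,0.1,0,0,0,-1],[0,0,0.1,0,0,0,-1]]]}}

```text
time: 32.87
tool_pos: [0.6352, -0.0829, 0.2496]
tcp_rot: [-2.26, -2.182, 0.0]
wrist_force: [-0.3, 0.6, -4.2]
width: 0.293
grip_force: 89.4
```

>>> {"op": "jog_arm", "data": {"increments": [[[0,0,0.15,0,0,0,-1],[0,0,0.15,0,0,0,-1],[0,0,0.15,0,0,0,-1],[0,0,0.15,0,0,0,-1],[0,0,0.15,0,0,0,-1]]]}}

```text
time: 33.28
tool_pos: [0.6353, -0.0829, 0.2271]
tcp_rot: [2.26, 2.182, 0.0]
wrist_force: [0.1, 0.3, -4.1]
width: 0.295
grip_force: 89.6
```

>>> {"op": "jog_arm", "data": {"increments": [[[0,0,0.02,0,0,0,-1],[0,0,0.02,0,0,0,-1],[0,0,0.02,0,0,0,-1],[0,0,0,0,0,0,-1],[0,0,0,0,0,0,-1]]]}}

```text
time: 33.7
tool_pos: [0.6351, -0.0829, 0.2254]
tcp_rot: [-2.26, -2.182, 0.0]
wrist_force: [0.7, 0.3, -4.1]
width: 0.298
grip_force: 89.9
```

Run:
```python
from h import *
st(); im,d,p,M=cam('wrist'); P=cloud(d,p,M); mal(P,(.635,-.0835),.04,.21); noses(im,P); held(im,P,(.638,.016),.088)
```

```text
t 33.7 tcp [ 0.6351 -0.0829  0.2254] yang -2.0 z [-0.  0. -1.] F [ 0.7  0.3 -4.1] w 0.298 g 89.9 q [-0.17  0.26  1.76 -0.    1.12 -0.13]
top 8531 centre 635.0 -83.5 r 40.0 z 208.5
head 3225 centre 634.9 -83.1 r 26.9 z 123.3
1566 px [278.  23.] [639.7  46.6] [14.1 54.2] 87.9 ridge [640.4  42.1  50.3]
1512 px [278. 113.] [637.6 -13.9] [14.1 54.1] 88.0 ridge [638.1 -10.1  50.4]
159 px [279. 141.] [637.4 -34.2] [10.5 10.4] 88.6 ridge [637.  -33.9  46. ]
1632 px [279. 169.] [636.4 -55.6] [18.  53.7] 88.1 ridge [636.  -57.6  50.1]
n 4591 slope x,y [-0.    -0.015] z 89.1 ylims off c mm [-16.   15.4] mid -0.3
```

>>> {"op": "jog_arm", "data": {"increments": [[[0,0,0.02,0,0,0,-1],[0,0,0.01,0,0,0,-1],[0,0,0,0,0,0,-1],[0,0,0,0,0,0,-1],[0,0,0,0,0,0,-1]]]}}

```text
time: 34.17
tool_pos: [0.6353, -0.0829, 0.2249]
tcp_rot: [2.26, 2.182, 0.0]
wrist_force: [0.9, -0.6, -3.4]
width: 0.294
grip_force: 89.9
```

>>> {"op": "jog_arm", "data": {"increments": [[[0,0,-0.3,0,0,0,-1],[0,0,-0.3,0,0,0,-1],[0,0,-0.4,0,0,0,-1],[0,0,-0.4,0,0,0,-1],[0,0,-0.4,0,0,0,-1]]]}}

```text
time: 34.58
tool_pos: [0.6356, -0.083, 0.2809]
tcp_rot: [2.259, 2.181, 0.002]
wrist_force: [-0.2, 0.3, -3.5]
width: 0.295
grip_force: 89.7
```

Run:
```python
from h import *
st(); 
im,d,p,M=cam('scene'); P=cloud(d,p,M); held(im,P,(.635,-.0835),.068); cv2.imwrite('pics/s10.png',cv2.resize(im[215:310,190:390],None,fx=4,fy=4,interpolation=cv2.INTER_CUBIC))
go(([.638,.0163,.2805],-2,2,-1),src=(np.array([.6351,-.0829,.278]),down(-2)))
```

```text
t 34.58 tcp [ 0.6356 -0.083   0.2809] yang -2.0 z [ 0.002 -0.    -1.   ] F [-0.2  0.3 -3.5] w 0.295 g 89.7 q [-0.17  0.21  1.71  0.    1.22 -0.13]
n 238 slope x,y [-0.012 -0.012] z 69.7 ylims off c mm [-14.5  16.9] mid 1.2
[[[0.33,0.0,-0.01,0.0,0.0,0.0,-1],[0.33,0.0,-0.01,0.0,0.0,0.0,-1],[0.33,0.0,-0.01,0.0,0.0,0.0,-1],[0.33,0.0,-0.01,0.0,0.0,0.0,-1],[0.33,0.0,-0.01,0.0,0.0,0.0,-1]]]
[[[0.33,0.0,-0.01,0.0,0.0,0.0,-1],[0.33,0.0,-0.01,0.0,0.0,0.0,-1],[0.33,-0.01,0.0,0.0,0.0,0.0,-1],[0.33,0.0,-0.01,0.0,0.0,0.0,-1],[0.34,-0.01,0.0,0.0,0.0,0.0,-1]]]
end [0.638  0.0164 0.2804] max [0.34 0.01 0.01 0.   0.   0.  ]
```

>>> {"op": "jog_arm", "data": {"increments": [[[0.33,0,-0.01,0,0,0,-1],[0.33,0,-0.01,0,0,0,-1],[0.33,0,-0.01,0,0,0,-1],[0.33,0,-0.01,0,0,0,-1],[0.33,0,-0.01,0,0,0,-1]]]}}

```text
time: 35.05
tool_pos: [0.6364, -0.0318, 0.2792]
tcp_rot: [-2.258, -2.182, 0.002]
wrist_force: [0.0, 0.2, -3.5]
width: 0.295
grip_force: 89.5
```

>>> {"op": "jog_arm", "data": {"increments": [[[0.33,0,-0.01,0,0,0,-1],[0.33,0,-0.01,0,0,0,-1],[0.33,-0.01,0,0,0,0,-1],[0.33,0,-0.01,0,0,0,-1],[0.34,-0.01,0,0,0,0,-1]]]}}

```text
time: 35.47
tool_pos: [0.6382, 0.0174, 0.2812]
tcp_rot: [2.26, 2.182, 0.0]
wrist_force: [0.0, -0.6, -3.3]
width: 0.298
grip_force: 89.5
```

>>> {"op": "jog_arm", "data": {"increments": [[[0,0,0.1,0,0,0,-1],[0,0,0.1,0,0,0,-1],[0,0,0.1,0,0,0,-1],[0,0,0.1,0,0,0,-1],[0,0,0.1,0,0,0,-1]]]}}

```text
time: 35.88
tool_pos: [0.638, 0.0158, 0.2655]
tcp_rot: [-2.26, -2.181, 0.001]
wrist_force: [-0.3, 0.6, -4.0]
width: 0.294
grip_force: 89.5
```

Run:
```python
from h import *
st(); im,d,p,M=cam('wrist'); P=cloud(d,p,M); mal(P,(.638,.0163),.04,.249); noses(im,P)
```

```text
t 35.88 tcp [0.638  0.0158 0.2655] yang -2.04 z [-0.001 -0.    -1.   ] F [-0.3  0.6 -4. ] w 0.294 g 89.5 q [-0.01  0.22  1.73 -0.    1.19  0.02]
top 8962 centre 638.0 16.3 r 40.0 z 248.5
head 3235 centre 637.8 15.7 r 26.8 z 163.4
200 px [278.   8.] [643.4 165.8] [12.2 11.9] 87.1 ridge [642.6 165.   46. ]
1594 px [279.  37.] [643.  144.3] [18.7 54.2] 88.4 ridge [642.3 141.3  50.3]
1547 px [279. 108.] [641.   88.7] [18.9 54. ] 88.0 ridge [642.1  90.1  50.2]
157 px [279. 135.] [640.2  65.3] [11.6 11.7] 42.9 ridge [638.8  65.7  45.9]
1125 px [279. 160.] [639.6  45. ] [15.3 54. ] 88.1 ridge [639.8  41.7  50.2]
```

>>> {"op": "jog_arm", "data": {"increments": [[[0,0,0.12,0,0,0,-1],[0,0,0.12,0,0,0,-1],[0,0,0.12,0,0,0,-1],[0,0,0.12,0,0,0,-1],[0,0,0.12,0,0,0,-1]]]}}

```text
time: 36.35
tool_pos: [0.6381, 0.0163, 0.2477]
tcp_rot: [-2.26, -2.182, 0.0]
wrist_force: [0.3, -0.0, -3.5]
width: 0.292
grip_force: 89.5
```

>>> {"op": "jog_arm", "data": {"increments": [[[0,0,0.15,0,0,0,-1],[0,0,0.15,0,0,0,-1],[0,0,0.15,0,0,0,-1],[0,0,0.15,0,0,0,-1],[0,0,0.14,0,0,0,-1]]]}}

```text
time: 36.77
tool_pos: [0.6378, 0.0164, 0.225]
tcp_rot: [-2.259, -2.182, 0.001]
wrist_force: [0.2, 0.5, -3.6]
width: 0.295
grip_force: 89.5
```

>>> {"op": "jog_arm", "data": {"increments": [[[0,0,0.02,0,0,0,-1],[0,0,0.01,0,0,0,-1],[0,0,0,0,0,0,-1],[0,0,0,0,0,0,-1],[0,0,0,0,0,0,-1]]]}}

```text
time: 37.18
tool_pos: [0.6378, 0.0164, 0.2249]
tcp_rot: [-2.259, -2.182, 0.001]
wrist_force: [-2.2, 0.2, 0.5]
width: 0.294
grip_force: 89.8
```

>>> {"op": "jog_arm", "data": {"increments": [[[0,0,-0.3,0,0,0,-1],[0,0,-0.4,0,0,0,-1],[0,0,-0.4,0,0,0,-1],[0,0,-0.4,0,0,0,-1],[0,0,-0.4,0,0,0,-1]]]}}

```text
time: 37.6
tool_pos: [0.6386, 0.0164, 0.2841]
tcp_rot: [2.259, 2.181, 0.002]
wrist_force: [0.3, -1.5, -3.6]
width: 0.291
grip_force: 89.6
```

Run:
```python
from h import *
st(); im,d,p,M=cam('scene'); P=cloud(d,p,M); held(im,P,(.635,-.0835),.068);held(im,P,(.638,.016),.068)
im,d,p,M=cam('wrist'); P=cloud(d,p,M); mal(P,(.638,.0163),.06,.265)
go(([.520,-.310,.281],-32,4,-1),src=(np.array(read_state()['tool_pos']),down(-2)))
```

```text
t 37.6 tcp [0.6386 0.0164 0.2841] yang -2.0 z [ 0.002 -0.    -1.   ] F [ 0.3 -1.5 -3.6] w 0.291 g 89.6 q [-0.01  0.21  1.71 -0.    1.22  0.02]
n 238 slope x,y [-0.011  0.015] z 69.5 ylims off c mm [-14.6  16.9] mid 1.2
n 226 slope x,y [ 0.005 -0.001] z 69.9 ylims off c mm [-14.1  17.2] mid 1.5
top 4385 centre 640.3 18.3 r 48.1 z 266.1
head 1397 centre 640.3 16.2 r 26.9 z 184.4
[[[-0.55,-0.18,0.01,0.0,0.0,0.25,-1],[-0.56,-0.17,0.01,0.0,0.0,0.25,-1],[-0.56,-0.15,0.01,0.0,0.0,0.25,-1],[-0.56,-0.14,0.01,0.0,0.0,0.25,-1],[-0.57,-0.12,0.01,0.0,0.0,0.25,-1]]]
[[[-0.57,-0.11,0.01,0.0,0.0,0.25,-1],[-0.57,-0.09,0.01,0.0,0.0,0.25,-1],[-0.57,-0.08,0.01,0.0,0.0,0.25,-1],[-0.58,-0.06,0.01,0.0,0.0,0.25,-1],[-0.58,-0.05,0.01,0.0,0.0,0.25,-1]]]
[[[-0.58,-0.03,0.01,0.0,0.0,0.25,-1],[-0.58,-0.02,0.01,0.0,0.0,0.25,-1],[-0.58,0.0,0.01,0.0,0.0,0.25,-1],[-0.58,0.01,0.01,0.0,0.0,0.25,-1],[-0.58,0.03,0.01,0.0,0.0,0.25,-1]]]
[[[-0.58,0.04,0.01,0.0,0.0,0.25,-1],[-0.57,0.06,0.01,0.0,0.0,0.25,-1],[-0.57,0.08,0.0,0.0,0.0,0.25,-1],[-0.57,0.09,0.01,0.0,0.0,0.25,-1],[-0.57,0.1,0.0,0.0,0.0,0.25,-1]]]
end [ 0.52  -0.31   0.281] max [0.58 0.18 0.01 0.   0.   0.25]
```

>>> {"op": "jog_arm", "data": {"increments": [[[-0.55,-0.18,0.01,0,0,0.25,-1],[-0.56,-0.17,0.01,0,0,0.25,-1],[-0.56,-0.15,0.01,0,0,0.25,-1],[-0.56,-0.14,0.01,0,0,0.25,-1],[-0.57,-0.12,0.01,0,0,0.25,-1]]]}}

```text
time: 38.12
tool_pos: [0.6075, -0.066, 0.2803]
tcp_rot: [-2.399, -2.028, 0.0]
wrist_force: [-0.3, -0.0, -3.5]
width: 0.297
grip_force: 89.3
```

Run:
```python
from h import *
st(); im,d,p,M=cam('wrist'); P=cloud(d,p,M); held(im,P,(.638,.016),.068)
```

```text
t 38.12 tcp [ 0.6075 -0.066   0.2803] yang -9.56 z [-0.  0. -1.] F [-0.3 -0.  -3.5] w 0.297 g 89.3 q [-0.15  0.16  1.77 -0.    1.21  0.02]
n 2311 slope x,y [-0.004 -0.001] z 67.8 ylims off c mm [-15.8  15.5] mid -0.2
```

>>> {"op": "jog_arm", "data": {"increments": [[[-0.57,-0.11,0.01,0,0,0.25,-1],[-0.57,-0.09,0.01,0,0,0.25,-1],[-0.57,-0.08,0.01,0,0,0.25,-1],[-0.58,-0.06,0.01,0,0,0.25,-1],[-0.58,-0.05,0.01,0,0,0.25,-1]]]}}

```text
time: 38.58
tool_pos: [0.5775, -0.1475, 0.2789]
tcp_rot: [-2.526, -1.867, 0.0]
wrist_force: [-0.2, -0.2, -4.0]
width: 0.298
grip_force: 89.2
```

Run:
```python
from h import *
st(); im,d,p,M=cam('wrist'); P=cloud(d,p,M); held(im,P,(.638,.016),.068); held(im,P,(.635,-.0835),.068)
```

```text
t 38.58 tcp [ 0.5775 -0.1475  0.2789] yang -17.07 z [-0.  0. -1.] F [-0.2 -0.2 -4. ] w 0.298 g 89.2 q [-0.29  0.13  1.81  0.    1.2   0.01]
n 33 slope x,y [-0.415 -3.237] z -1.4 ylims off c mm [-16.8 -15.6] mid -16.2
n 2298 slope x,y [-0.001  0.   ] z 67.8 ylims off c mm [-16.4  14.9] mid -0.7
```

>>> {"op": "jog_arm", "data": {"increments": [[[-0.58,-0.03,0.01,0,0,0.25,-1],[-0.58,-0.02,0.01,0,0,0.25,-1],[-0.58,0,0.01,0,0,0.25,-1],[-0.58,0.01,0.01,0,0,0.25,-1],[-0.58,0.03,0.01,0,0,0.25,-1]]]}}

```text
time: 39.05
tool_pos: [0.5475, -0.2292, 0.2774]
tcp_rot: [-2.643, -1.698, 0.0]
wrist_force: [0.1, 0.3, -4.5]
width: 0.292
grip_force: 89.3
```

Run:
```python
from h import *
st(); im,d,p,M=cam('wrist'); P=cloud(d,p,M); held(im,P,(.635,-.0835),.068)
```

```text
t 39.05 tcp [ 0.5475 -0.2292  0.2774] yang -24.56 z [-0.  0. -1.] F [ 0.1  0.3 -4.5] w 0.292 g 89.3 q [-0.44  0.13  1.81  0.    1.2  -0.01]
n 229 slope x,y [-0.004  0.034] z 68.2 ylims off c mm [-17.2  -7.9] mid -12.6
```

>>> {"op": "jog_arm", "data": {"increments": [[[-0.58,0.04,0.01,0,0,0.25,-1],[-0.57,0.06,0.01,0,0,0.25,-1],[-0.57,0.08,0,0,0,0.25,-1],[-0.57,0.09,0.01,0,0,0.25,-1],[-0.57,0.1,0,0,0,0.25,-1]]]}}

```text
time: 39.52
tool_pos: [0.5178, -0.3104, 0.2765]
tcp_rot: [-2.748, -1.522, 0.0]
wrist_force: [-0.5, -0.1, -4.1]
width: 0.297
grip_force: 89.4
```

>>> {"op": "jog_arm", "data": {"increments": [[[0,0,0,0,0,0,-1],[0,0,0,0,0,0,-1],[0,0,0,0,0,0,-1],[0,0,0,0,0,0,-1],[0,0,0,0,0,0,-1]]]}}

```text
time: 39.93
tool_pos: [0.5184, -0.3092, 0.2766]
tcp_rot: [-2.747, -1.524, -0.0]
wrist_force: [-0.6, -0.9, -3.9]
width: 0.295
grip_force: 89.5
```

Run:
```python
from h import *
st(); im,d,p,M=cam('wrist'); P=cloud(d,p,M); mal(P,(.52,-.310),.04,.265); cv2.imwrite('pics/w11.png',im)
hsv=cv2.cvtColor(im,cv2.COLOR_BGR2HSV).astype(int)
# mat: height ~2mm, texture darker/redder
m=((P[...,2]<.012)&(hsv[...,0]<16)&(hsv[...,1]>145)&(np.hypot(P[...,0]-.515,P[...,1]+.32)<.09)).astype(np.uint8)
m=cv2.morphologyEx(m,cv2.MORPH_CLOSE,np.ones((9,9))); m=cv2.morphologyEx(m,cv2.MORPH_OPEN,np.ones((7,7)))
q=P[m>0]; print(m.sum(), cv2.minEnclosingCircle(np.float32(q[:,:2]*1000)))
```

```text
t 39.93 tcp [ 0.5184 -0.3092  0.2766] yang -31.94 z [-0.  0. -1.] F [-0.6 -0.9 -3.9] w 0.295 g 89.5 q [-0.58  0.15  1.79  0.    1.2  -0.02]
top 2090 centre 520.0 -309.9 r 40.0 z 263.2
head 809 centre 518.6 -309.0 r 25.8 z 175.5
4422 ((516.6011352539062, -319.67633056640625), 54.897972106933594)
```

Both blanks are seated (tops at 67.8 mm, level), and the mat centre is (516.6, −319.7). Standing the mallet back on it.

Run:
```python
from h import *
go(([.5165,-.3195,.160],-32,3,-1),src=(np.array([.5183,-.3097,.2767]),down(-32)))
```

```text
[[[-0.02,0.01,0.26,0.0,0.0,0.0,-1],[-0.02,0.01,0.26,0.0,0.0,0.0,-1],[-0.02,0.01,0.26,0.0,0.0,0.0,-1],[-0.02,0.01,0.26,0.0,0.0,0.0,-1],[-0.02,0.01,0.26,0.0,0.0,0.0,-1]]]
[[[-0.02,0.01,0.26,0.0,0.0,0.0,-1],[-0.02,0.01,0.26,0.0,0.0,0.0,-1],[-0.02,0.01,0.26,0.0,0.0,0.0,-1],[-0.02,0.01,0.26,0.0,0.0,0.0,-1],[-0.02,0.01,0.26,0.0,0.0,0.0,-1]]]
[[[-0.02,0.0,0.26,0.0,0.0,0.0,-1],[-0.02,0.01,0.26,0.0,0.0,0.0,-1],[-0.02,0.0,0.26,0.0,0.0,0.0,-1],[-0.02,0.01,0.26,0.0,0.0,0.0,-1],[-0.03,0.0,0.25,0.0,0.0,0.0,-1]]]
end [ 0.5164 -0.3195  0.16  ] max [0.03 0.01 0.26 0.   0.   0.  ]
```

>>> {"op": "jog_arm", "data": {"increments": [[[-0.02,0.01,0.26,0,0,0,-1],[-0.02,0.01,0.26,0,0,0,-1],[-0.02,0.01,0.26,0,0,0,-1],[-0.02,0.01,0.26,0,0,0,-1],[-0.02,0.01,0.26,0,0,0,-1]]]}}

```text
time: 40.4
tool_pos: [0.5174, -0.3131, 0.2361]
tcp_rot: [-2.747, -1.523, 0.001]
wrist_force: [0.0, -0.4, -4.5]
width: 0.297
grip_force: 89.5
```

>>> {"op": "jog_arm", "data": {"increments": [[[-0.02,0.01,0.26,0,0,0,-1],[-0.02,0.01,0.26,0,0,0,-1],[-0.02,0.01,0.26,0,0,0,-1],[-0.02,0.01,0.26,0,0,0,-1],[-0.02,0.01,0.26,0,0,0,-1]]]}}

```text
time: 40.82
tool_pos: [0.5175, -0.3167, 0.1979]
tcp_rot: [-2.748, -1.523, -0.0]
wrist_force: [0.3, 0.9, -4.4]
width: 0.298
grip_force: 89.5
```

>>> {"op": "jog_arm", "data": {"increments": [[[-0.02,0,0.26,0,0,0,-1],[-0.02,0.01,0.26,0,0,0,-1],[-0.02,0,0.26,0,0,0,-1],[-0.02,0.01,0.26,0,0,0,-1],[-0.02,0,0.21,0,0,0,-1]]]}}

```text
time: 41.23
tool_pos: [0.5162, -0.3195, 0.1601]
tcp_rot: [-2.747, -1.523, 0.0]
wrist_force: [-0.5, 1.0, -3.4]
width: 0.296
grip_force: 89.5
```

>>> {"op": "jog_arm", "data": {"increments": [[[0,0,0.02,0,0,0,-1],[0,0,0.02,0,0,0,-1],[0,0,0,0,0,0,-1],[0,0,0,0,0,0,-1],[0,0,0,0,0,0,-1]]]}}

```text
time: 41.65
tool_pos: [0.5166, -0.3196, 0.1605]
tcp_rot: [2.747, 1.523, 0.001]
wrist_force: [0.6, 0.1, -3.1]
width: 0.294
grip_force: 89.3
```

Run:
```python
from h import *
st(); im,d,p,M=cam('wrist'); P=cloud(d,p,M); mal(P,(.5165,-.3195),.04,.143); st()
```

```text
t 41.65 tcp [ 0.5166 -0.3196  0.1605] yang -32.0 z [ 0.001 -0.    -1.   ] F [ 0.6  0.1 -3.1] w 0.294 g 89.3 q [-0.6   0.26  1.89  0.    0.99 -0.04]
top 9157 centre 516.5 -319.5 r 40.0 z 143.3
head 3248 centre 517.0 -319.6 r 26.9 z 58.3
t 41.7 tcp [ 0.5166 -0.3196  0.1604] yang -32.0 z [ 0.001 -0.    -1.   ] F [-0.8 -0.6 -3.6] w 0.293 g 89.3 q [-0.6   0.26  1.89  0.    0.99 -0.04]
```

>>> {"op": "jog_arm", "data": {"increments": [[[0,0,0.02,0,0,0,-1],[0,0,0.02,0,0,0,-1],[0,0,0,0,0,0,-0.5],[0,0,0,0,0,0,-0.3],[0,0,0,0,0,0,-0.1]]]}}

```text
time: 42.12
tool_pos: [0.5169, -0.3198, 0.1596]
tcp_rot: [2.747, 1.522, 0.001]
wrist_force: [0.4, 0.2, -0.7]
width: 0.449
grip_force: 0.0
```

>>> {"op": "jog_arm", "data": {"increments": [[[0,0,0,0,0,0,0.3],[0,0,0,0,0,0,0.7],[0,0,0,0,0,0,1],[0,0,0,0,0,0,1],[0,0,0,0,0,0,1]]]}}

```text
time: 42.53
tool_pos: [0.5165, -0.3196, 0.1589]
tcp_rot: [2.748, 1.523, 0.0]
wrist_force: [0.2, 0.4, -0.1]
width: 1.001
grip_force: 0.0
```

>>> {"op": "jog_arm", "data": {"increments": [[[0,0,-0.4,0,0,0,1],[0,0,-0.6,0,0,0,1],[0,0,-0.8,0,0,0,1],[0,0,-0.9,0,0,0,1],[0,0,-0.9,0,0,0,1]]]}}

```text
time: 42.95
tool_pos: [0.5161, -0.3193, 0.2684]
tcp_rot: [-2.747, -1.523, 0.0]
wrist_force: [0.6, -1.4, -0.0]
width: 0.995
grip_force: 0.0
```

Run:
```python
from h import *
st(); im,d,p,M=cam('wrist'); P=cloud(d,p,M); mal(P,(.5165,-.3195),.06,.142)
im,d,p,M=cam('top'); P=cloud(d,p,M); hsv=cv2.cvtColor(im,cv2.COLOR_BGR2HSV)
np.savez('/tmp/top2.npz',im=im,d=d)
Q=P; box=(slice(185,275),slice(85,160)); b=P[box]; h=hsv[box]
red=(b[...,2]>.09)&(b[...,2]<.12)&((h[...,0]<10)|(h[...,0]>170))&(h[...,1]>150); r=cv2.minAreaRect(np.float32(b[red][:,:2]*1000)); print('guard top',r, np.median(b[red][:,2]))
yel=(b[...,2]>.07)&(h[...,0]>18)&(h[...,0]<32)&(h[...,1]>150); r=cv2.minAreaRect(np.float32(b[yel][:,:2]*1000)); print('tab',yel.sum(),r,np.median(b[yel][:,2]))
bx=(b[...,2]>.044)&(b[...,2]<.056)&(h[...,1]<90); r=cv2.minAreaRect(np.float32(b[bx][:,:2]*1000)); print('box',r)
```

```text
t 42.95 tcp [ 0.5161 -0.3193  0.2684] yang -32.0 z [-0.  0. -1.] F [ 0.6 -1.4 -0. ] w 0.995 g 0.0 q [-0.6   0.16  1.79  0.    1.19 -0.04]
top 1289 centre 516.2 -319.2 r 13.3 z 141.6
head 1568 centre 516.0 -319.3 r 27.0 z 56.6
guard top ((479.15069580078125, 352.2541809082031), (75.6842269897461, 78.81575012207031), 86.93177032470703) 0.09868857818502064
tab 103 ((420.78118896484375, 353.5612487792969), (12.853219985961914, 31.609294891357422), 86.98491668701172) 0.08714674653896726
box ((500.6829528808594, 350.539794921875), (109.60283660888672, 148.22427368164062), 87.83590698242188)
```

Mallet is back, upright on the mat. The top view puts the tab's grip point at about (0.414, 0.355, 0.081), which agrees with the box geometry. Heading there now.

Run:
```python
from h import *
go(([.414,.3555,.2],87.4,6,1),src=(np.array([.5163,-.3195,.2683]),down(-32)))
```

```text
[[[0.58,-0.49,0.08,0.0,0.0,-0.66,1],[0.61,-0.45,0.08,0.0,0.0,-0.66,1],[0.64,-0.41,0.08,0.0,0.0,-0.66,1],[0.66,-0.37,0.08,0.0,0.0,-0.66,1],[0.69,-0.32,0.08,0.0,0.0,-0.66,1]]]
[[[0.71,-0.27,0.08,0.0,0.0,-0.66,1],[0.73,-0.22,0.07,0.0,0.0,-0.66,1],[0.74,-0.17,0.08,0.0,0.0,-0.66,1],[0.75,-0.12,0.07,0.0,0.0,-0.66,1],[0.76,-0.07,0.08,0.0,0.0,-0.66,1]]]
[[[0.76,-0.01,0.07,0.0,0.0,-0.66,1],[0.76,0.04,0.08,0.0,0.0,-0.67,1],[0.75,0.09,0.07,0.0,0.0,-0.66,1],[0.74,0.14,0.08,0.0,0.0,-0.67,1],[0.73,0.2,0.07,0.0,0.0,-0.66,1]]]
[[[0.72,0.25,0.08,0.0,0.0,-0.67,1],[0.7,0.29,0.07,0.0,0.0,-0.66,1],[0.68,0.34,0.08,0.0,0.0,-0.67,1],[0.65,0.39,0.07,0.0,0.0,-0.66,1],[0.62,0.43,0.08,0.0,0.0,-0.67,1]]]
[[[0.59,0.48,0.07,0.0,0.0,-0.66,1],[0.56,0.52,0.08,0.0,0.0,-0.67,1],[0.52,0.55,0.07,0.0,0.0,-0.66,1],[0.48,0.59,0.08,0.0,0.0,-0.67,1],[0.43,0.62,0.07,0.0,0.0,-0.66,1]]]
[[[0.39,0.65,0.08,0.0,0.0,-0.67,1],[0.35,0.67,0.07,0.0,0.0,-0.66,1],[0.3,0.7,0.08,0.0,0.0,-0.67,1],[0.25,0.71,0.07,0.0,0.0,-0.66,1],[0.19,0.73,0.08,0.0,0.0,-0.67,1]]]
end [0.4141 0.3555 0.1999] max [0.76 0.73 0.08 0.   0.   0.67]
```

>>> {"op": "jog_arm", "data": {"increments": [[[0.58,-0.49,0.08,0,0,-0.66,1],[0.61,-0.45,0.08,0,0,-0.66,1],[0.64,-0.41,0.08,0,0,-0.66,1],[0.66,-0.37,0.08,0,0,-0.66,1],[0.69,-0.32,0.08,0,0,-0.66,1]]]}}

```text
time: 43.47
tool_pos: [0.4988, -0.2059, 0.2548]
tcp_rot: [-2.442, -1.976, 0.0]
wrist_force: [0.7, -0.4, 0.3]
width: 1.004
grip_force: 0.0
```

>>> {"op": "jog_arm", "data": {"increments": [[[0.71,-0.27,0.08,0,0,-0.66,1],[0.73,-0.22,0.07,0,0,-0.66,1],[0.74,-0.17,0.08,0,0,-0.66,1],[0.75,-0.12,0.07,0,0,-0.66,1],[0.76,-0.07,0.08,0,0,-0.66,1]]]}}

```text
time: 43.88
tool_pos: [0.4816, -0.0931, 0.2435]
tcp_rot: [2.066, 2.367, 0.0]
wrist_force: [1.3, 0.5, 0.5]
width: 0.999
grip_force: 0.0
```

>>> {"op": "jog_arm", "data": {"increments": [[[0.76,-0.01,0.07,0,0,-0.66,1],[0.76,0.04,0.08,0,0,-0.67,1],[0.75,0.09,0.07,0,0,-0.66,1],[0.74,0.14,0.08,0,0,-0.67,1],[0.73,0.2,0.07,0,0,-0.66,1]]]}}

```text
time: 44.3
tool_pos: [0.4647, 0.0192, 0.2324]
tcp_rot: [1.625, 2.689, 0.0]
wrist_force: [0.2, -0.2, -0.2]
width: 0.999
grip_force: 0.0
```

>>> {"op": "jog_arm", "data": {"increments": [[[0.72,0.25,0.08,0,0,-0.67,1],[0.7,0.29,0.07,0,0,-0.66,1],[0.68,0.34,0.08,0,0,-0.67,1],[0.65,0.39,0.07,0,0,-0.66,1],[0.62,0.43,0.08,0,0,-0.67,1]]]}}

```text
time: 44.72
tool_pos: [0.4476, 0.1317, 0.2211]
tcp_rot: [1.134, 2.93, 0.0]
wrist_force: [-0.1, -0.4, 0.1]
width: 1.0
grip_force: 0.0
```

>>> {"op": "jog_arm", "data": {"increments": [[[0.59,0.48,0.07,0,0,-0.66,1],[0.56,0.52,0.08,0,0,-0.67,1],[0.52,0.55,0.07,0,0,-0.66,1],[0.48,0.59,0.08,0,0,-0.67,1],[0.43,0.62,0.07,0,0,-0.66,1]]]}}

```text
time: 45.13
tool_pos: [0.4306, 0.2444, 0.2098]
tcp_rot: [0.61, 3.082, -0.0]
wrist_force: [-0.8, -0.0, 0.0]
width: 1.0
grip_force: 0.0
```

>>> {"op": "jog_arm", "data": {"increments": [[[0.39,0.65,0.08,0,0,-0.67,1],[0.35,0.67,0.07,0,0,-0.66,1],[0.3,0.7,0.08,0,0,-0.67,1],[0.25,0.71,0.07,0,0,-0.66,1],[0.19,0.73,0.08,0,0,-0.67,1]]]}}

```text
time: 45.55
tool_pos: [0.4138, 0.3566, 0.1985]
tcp_rot: [-0.066, -3.141, 0.0]
wrist_force: [-0.1, 0.5, 0.3]
width: 1.002
grip_force: 0.0
```

>>> {"op": "jog_arm", "data": {"increments": [[[0,0,0,0,0,0,0.2],[0,0,0,0,0,0,0.2],[0,0,0,0,0,0,0.2],[0,0,0,0,0,0,0.2],[0,0,0,0,0,0,0.2]]], "force": 30}}

```text
time: 45.97
tool_pos: [0.4144, 0.3546, 0.1985]
tcp_rot: [0.074, 3.141, -0.0]
wrist_force: [-0.8, -0.3, -1.1]
width: 0.604
grip_force: 0.0
```

Run:
```python
from h import *
st(); im,d,p,M=cam('wrist'); P=cloud(d,p,M); cv2.imwrite('pics/w12.png',im); hsv=cv2.cvtColor(im,cv2.COLOR_BGR2HSV)
near=(np.abs(P[...,0]-.45)<.15)&(np.abs(P[...,1]-.35)<.1)
red=near&(P[...,2]>.093)&(P[...,2]<.11)&((hsv[...,0]<8)|(hsv[...,0]>172))&(hsv[...,1]>150); r=cv2.minAreaRect(np.float32(P[red][:,:2]*1000)); print('guard top',red.sum(),r,np.median(P[red][:,2]))
y=near&(P[...,2]>.083)&(P[...,2]<.098)&(hsv[...,0]>18)&(hsv[...,0]<32)&(hsv[...,1]>150); r=cv2.minAreaRect(np.float32(P[y][:,:2]*1000)); print('tab',y.sum(),r,np.median(P[y][:,2]))
```

```text
t 45.97 tcp [0.4144 0.3546 0.1985] yang 87.31 z [ 0. -0. -1.] F [-0.8 -0.3 -1.1] w 0.604 g 0.0 q [ 0.66  0.11  1.99 -0.    1.04 -0.86]
guard top 9370 ((469.6741638183594, 352.82708740234375), (74.12948608398438, 59.409175872802734), 87.66386413574219) 0.09769515025321705
tab 1228 ((421.11956787109375, 354.9136962890625), (11.269547462463379, 40.77089309692383), 87.83428192138672) 0.08651847064713006
```

View pics/w12.png

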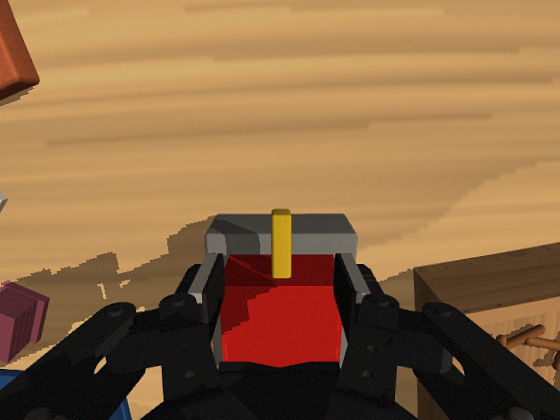

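Wrist view: yellow tab at (282,243) ahead of the red guard, length 41 and width 11 as specified. From its ends the grip point is (413.5, 355) and the hinge is at x≈521.5. I'll lower, grip lightly, and follow the arc.

```bash
cat >> h.py <<'E'
def arc(t0,t1,n,op,d=(-.108,.028)):
    d=np.array(d); f=lambda t: np.array([d[0]*np.cos(t)+d[1]*np.sin(t), -d[0]*np.sin(t)+d[1]*np.cos(t)])
    N=5*n; ts=np.linspace(t0,t1,N+1); acc=np.zeros(2); out=[]
    for i in range(N):
        want=(f(ts[i+1])-f(t0))/.03; st_=np.round(want-acc,2); acc+=st_; out.append([float(-st_[0]+0.),0,float(-st_[1]+0.),0,0,0,op])
    for k in range(n): print(json.dumps([out[5*k:5*k+5]]).replace(' ',''))
E
python3 -c "
from h import *
arc(0,1.62,5,-1)"
```

```text
[[[-0.07,0,-0.23,0,0,0,-1],[-0.08,0,-0.23,0,0,0,-1],[-0.1,0,-0.22,0,0,0,-1],[-0.11,0,-0.21,0,0,0,-1],[-0.12,0,-0.21,0,0,0,-1]]]
[[[-0.14,0,-0.2,0,0,0,-1],[-0.15,0,-0.18,0,0,0,-1],[-0.17,0,-0.18,0,0,0,-1],[-0.17,0,-0.17,0,0,0,-1],[-0.18,0,-0.15,0,0,0,-1]]]
[[[-0.2,0,-0.15,0,0,0,-1],[-0.2,0,-0.13,0,0,0,-1],[-0.21,0,-0.11,0,0,0,-1],[-0.22,0,-0.11,0,0,0,-1],[-0.22,0,-0.09,0,0,0,-1]]]
[[[-0.23,0,-0.07,0,0,0,-1],[-0.23,0,-0.06,0,0,0,-1],[-0.24,0,-0.04,0,0,0,-1],[-0.24,0,-0.03,0,0,0,-1],[-0.24,0,-0.01,0,0,0,-1]]]
[[[-0.24,0,0.0,0,0,0,-1],[-0.24,0,0.02,0,0,0,-1],[-0.24,0,0.03,0,0,0,-1],[-0.24,0,0.05,0,0,0,-1],[-0.23,0,0.06,0,0,0,-1]]]
```

>>> {"op": "jog_arm", "data": {"increments": [[[0.01,0,0.2,0,0,0,0.2],[0.01,0.01,0.2,0,0,0,0.2],[0,0.01,0.2,0,0,0,0.2],[0,0,0.2,0,0,0,0.2],[0,0,0.2,0,0,0,0.2]]]}}

```text
time: 46.43
tool_pos: [0.4134, 0.3559, 0.1673]
tcp_rot: [-0.072, -3.14, 0.001]
wrist_force: [-0.6, -0.5, 0.6]
width: 0.598
grip_force: 0.0
```

>>> {"op": "jog_arm", "data": {"increments": [[[0,0,0.23,0,0,0,0.2],[0,0,0.23,0,0,0,0.2],[0,0,0.23,0,0,0,0.2],[0,0,0.23,0,0,0,0.2],[0,0,0.22,0,0,0,0.2]]]}}

```text
time: 46.85
tool_pos: [0.4136, 0.3561, 0.1333]
tcp_rot: [-0.071, -3.14, 0.0]
wrist_force: [-0.0, 0.7, 0.1]
width: 0.604
grip_force: 0.0
```

>>> {"op": "jog_arm", "data": {"increments": [[[0,0,0,0,0,0,-0.2],[0,0,0,0,0,0,-0.5],[0,0,0,0,0,0,-1],[0,0,0,0,0,0,-1],[0,0,0,0,0,0,-1]]], "force": 25}}

```text
time: 47.27
tool_pos: [0.4138, 0.356, 0.1345]
tcp_rot: [0.071, 3.14, -0.0]
wrist_force: [-0.5, -2.2, 0.4]
width: 0.131
grip_force: 31.6
```

>>> {"op": "jog_arm", "data": {"increments": [[[0,0,0,0,0,0,-1],[0,0,0,0,0,0,-1],[0,0,0,0,0,0,-1],[0,0,0,0,0,0,-1],[0,0,0,0,0,0,-1]]]}}

```text
time: 47.68
tool_pos: [0.4138, 0.356, 0.1342]
tcp_rot: [0.071, 3.141, -0.0]
wrist_force: [0.3, -3.0, 0.7]
width: 0.136
grip_force: 31.7
```

>>> {"op": "jog_arm", "data": {"increments": [[[-0.07,0,-0.23,0,0,0,-1],[-0.08,0,-0.23,0,0,0,-1],[-0.1,0,-0.22,0,0,0,-1],[-0.11,0,-0.21,0,0,0,-1],[-0.12,0,-0.21,0,0,0,-1]]]}}

```text
time: 48.1
tool_pos: [0.428, 0.3553, 0.1676]
tcp_rot: [-0.071, -3.14, 0.001]
wrist_force: [1.4, -1.1, -4.1]
width: 0.134
grip_force: 30.6
```

>>> {"op": "jog_arm", "data": {"increments": [[[-0.14,0,-0.2,0,0,0,-1],[-0.15,0,-0.18,0,0,0,-1],[-0.17,0,-0.18,0,0,0,-1],[-0.17,0,-0.17,0,0,0,-1],[-0.18,0,-0.15,0,0,0,-1]]]}}

```text
time: 48.52
tool_pos: [0.4525, 0.3543, 0.1941]
tcp_rot: [-0.071, -3.14, 0.001]
wrist_force: [-3.1, -2.1, -2.5]
width: 0.131
grip_force: 31.1
```

Run:
```python
from h import *
st(); im,d,p,M=cam('wrist'); P=cloud(d,p,M); hsv=cv2.cvtColor(im,cv2.COLOR_BGR2HSV)
y=(hsv[...,0]>18)&(hsv[...,0]<32)&(hsv[...,1]>150)&(P[...,2]>.07)&(np.abs(P[...,0]-.45)<.1)&(np.abs(P[...,1]-.355)<.04)
Q=P[y]; c=Q.mean(0); print(y.sum(),'tab mean',c.round(4)); w,v=np.linalg.eigh(np.cov(Q.T)); print(v[:,2].round(2))
```

```text
t 48.52 tcp [0.4525 0.3543 0.1941] yang 87.4 z [-0.001 -0.    -1.   ] F [-3.1 -2.1 -2.5] w 0.131 g 31.1 q [ 0.62  0.17  1.93  0.    1.04 -0.9 ]
1974 tab mean [0.4494 0.3539 0.1433]
[-0.92  0.04  0.39]
```

>>> {"op": "jog_arm", "data": {"increments": [[[-0.2,0,-0.15,0,0,0,-1],[-0.2,0,-0.13,0,0,0,-1],[-0.21,0,-0.11,0,0,0,-1],[-0.22,0,-0.11,0,0,0,-1],[-0.22,0,-0.09,0,0,0,-1]]]}}

```text
time: 48.98
tool_pos: [0.4846, 0.3529, 0.2115]
tcp_rot: [0.071, 3.141, -0.0]
wrist_force: [-1.4, -2.6, -3.3]
width: 0.133
grip_force: 31.5
```

>>> {"op": "jog_arm", "data": {"increments": [[[-0.23,0,-0.07,0,0,0,-1],[-0.23,0,-0.06,0,0,0,-1],[-0.24,0,-0.04,0,0,0,-1],[-0.24,0,-0.03,0,0,0,-1],[-0.24,0,-0.01,0,0,0,-1]]]}}

```text
time: 49.4
tool_pos: [0.5201, 0.3513, 0.2179]
tcp_rot: [0.071, 3.141, -0.0]
wrist_force: [-3.3, -2.7, 0.5]
width: 0.131
grip_force: 32.9
```

>>> {"op": "jog_arm", "data": {"increments": [[[-0.24,0,0,0,0,0,-1],[-0.24,0,0.02,0,0,0,-1],[-0.24,0,0.03,0,0,0,-1],[-0.24,0,0.05,0,0,0,-1],[-0.23,0,0.06,0,0,0,-1]]]}}

```text
time: 49.82
tool_pos: [0.5558, 0.3497, 0.2129]
tcp_rot: [0.071, 3.14, 0.0]
wrist_force: [-2.8, -3.7, 0.7]
width: 0.132
grip_force: 34.8
```

Run:
```python
from h import *
st(); im,d,p,M=cam('scene'); P=cloud(d,p,M); hsv=cv2.cvtColor(im,cv2.COLOR_BGR2HSV)
cv2.imwrite('pics/s13.png',cv2.resize(im[110:240,340:480],None,fx=4,fy=4,interpolation=cv2.INTER_CUBIC))
```

```text
t 49.82 tcp [0.5558 0.3497 0.2129] yang 87.39 z [ 0.001  0.    -1.   ] F [-2.8 -3.7  0.7] w 0.132 g 34.8 q [ 0.52  0.3   1.74 -0.    1.11 -1.  ]
```

View pics/s13.png

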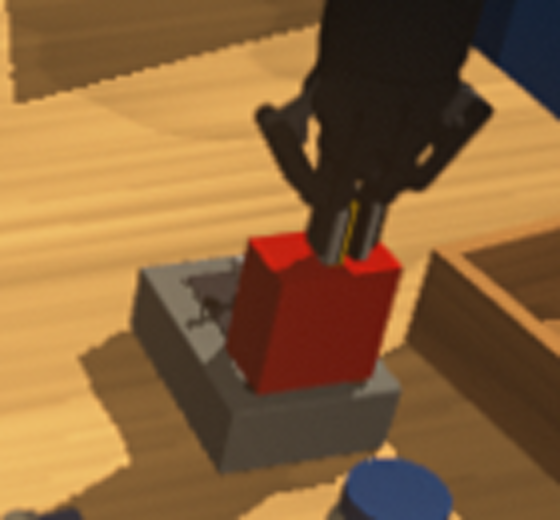

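Scene crop: the guard is thrown right back, the tab upright between the fingers at (350,230), toggle visible at (210,300). A little farther, then release.

>>> {"op": "jog_arm", "data": {"increments": [[[-0.22,0,0.08,0,0,0,-1],[-0.1,0,0.04,0,0,0,-1],[0,0,0,0,0,0,-1],[0,0,0,0,0,0,-0.5],[0,0,0,0,0,0,-0.2]]]}}

```text
time: 50.28
tool_pos: [0.5649, 0.3502, 0.2095]
tcp_rot: [0.071, 3.139, 0.003]
wrist_force: [0.1, -0.3, 0.2]
width: 0.38
grip_force: 0.0
```

>>> {"op": "jog_arm", "data": {"increments": [[[0,0,0,0,0,0,0],[0,0,-0.2,0,0,0,0],[0,0,-0.5,0,0,0,0],[0,0,-0.8,0,0,0,0],[0,0,-0.8,0,0,0,0]]]}}

```text
time: 50.7
tool_pos: [0.5638, 0.3494, 0.2783]
tcp_rot: [-0.071, -3.139, 0.001]
wrist_force: [0.2, -0.2, 0.3]
width: 0.496
grip_force: 0.0
```

>>> {"op": "jog_arm", "data": {"increments": [[[0.7,0,0,0,0,0,0],[0.7,0,0,0,0,0,-1],[0.7,0,0,0,0,0,-1],[0.7,0,0,0,0,0,-1],[0.7,0,0,0,0,0,-1]]]}}

```text
time: 51.12
tool_pos: [0.4587, 0.3544, 0.279]
tcp_rot: [0.071, 3.14, 0.002]
wrist_force: [-0.3, 0.2, -0.5]
width: 0.002
grip_force: 0.0
```

>>> {"op": "jog_arm", "data": {"increments": [[[0,0,0,0,0,0,-1],[0,0,0,0,0,0,-1],[0,0,0,0,0,0,-1],[0,0,0,0,0,0,-1],[0,0,0,0,0,0,-1]]]}}

```text
time: 51.53
tool_pos: [0.4604, 0.3541, 0.2783]
tcp_rot: [0.072, 3.14, 0.001]
wrist_force: [-0.6, -0.0, 0.7]
width: 0.001
grip_force: 0.0
```

Run:
```python
from h import *
st(); im,d,p,M=cam('wrist'); P=cloud(d,p,M); np.savez('/tmp/w14.npz',im=im,P=P)
im2,_,_,_=cam('top'); 
cv2.imwrite('pics/w14.png',np.vstack([cv2.resize(im,(560,420))[100:420],cv2.resize(im2[185:285,75:175],(280,280),interpolation=cv2.INTER_CUBIC).repeat(1,0) if 0 else cv2.copyMakeBorder(cv2.resize(im2[185:285,75:175],(280,280),interpolation=cv2.INTER_CUBIC),0,0,0,280,cv2.BORDER_CONSTANT)]))
q=P[(np.abs(P[...,0]-.478)<.02)&(np.abs(P[...,1]-.352)<.045)&(P[...,2]>.06)&(P[...,2]<.095)]; print(len(q), q.mean(0) if len(q) else '', q[q[:,2].argmax()] if len(q) else '')
```

```text
t 51.53 tcp [0.4604 0.3541 0.2783] yang 87.36 z [ 0.001  0.    -1.   ] F [-0.6 -0.   0.7] w 0.001 g 0.0 q [ 0.61  0.1   1.84 -0.    1.2  -0.91]
204 [0.47466547 0.34302985 0.07618759] [0.4756478  0.33826557 0.08764814]
```

View pics/w14.png

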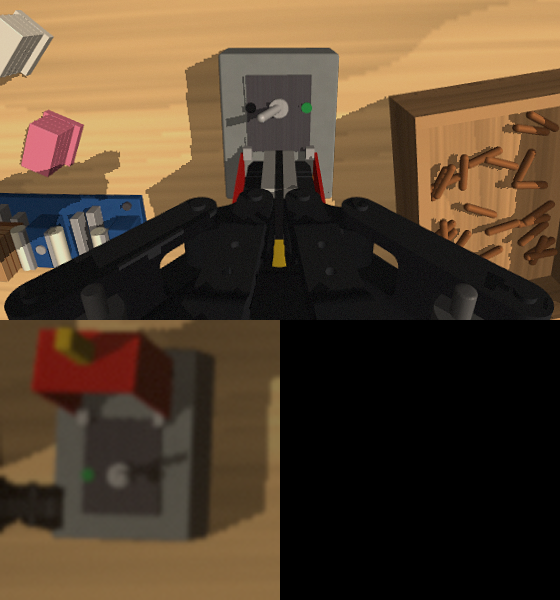

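Views: toggle leaning to the black dot (wrist (268,212), green dot at (306,207)), guard resting open. The toggle tip measures (0.4756, 0.338, 0.087), which fits the pivot at (0.4765, 0.3527). I'll push it with the shut fingers from the −y side.

Run:
```python
from h import *
go(([.476,.302,.21],87.4,2,-1),([.476,.302,.145],87.4,2,-1),([.4765,.332,.145],87.4,2,-1),src=(np.array([.4602,.3541,.2785]),down(87.4)))
```

```text
[[[-0.06,-0.17,0.23,0.0,0.0,0.0,-1],[-0.06,-0.17,0.23,0.0,0.0,0.0,-1],[-0.06,-0.17,0.23,0.0,0.0,0.0,-1],[-0.06,-0.17,0.23,0.0,0.0,0.0,-1],[-0.06,-0.17,0.23,0.0,0.0,0.0,-1]]]
[[[-0.06,-0.17,0.23,0.0,0.0,0.0,-1],[-0.06,-0.17,0.23,0.0,0.0,0.0,-1],[-0.06,-0.17,0.22,0.0,0.0,0.0,-1],[-0.06,-0.18,0.23,0.0,0.0,0.0,-1],[-0.06,-0.17,0.22,0.0,0.0,0.0,-1]]]
end [0.4759 0.302  0.2101] max [0.06 0.18 0.23 0.   0.   0.  ]
[[[0.0,0.0,0.22,0.0,0.0,0.0,-1],[0.0,0.0,0.22,0.0,0.0,0.0,-1],[0.0,0.0,0.22,0.0,0.0,0.0,-1],[0.0,0.0,0.22,0.0,0.0,0.0,-1],[0.0,0.0,0.22,0.0,0.0,0.0,-1]]]
[[[0.0,0.0,0.21,0.0,0.0,0.0,-1],[0.0,0.0,0.22,0.0,0.0,0.0,-1],[0.0,0.0,0.21,0.0,0.0,0.0,-1],[0.0,0.0,0.22,0.0,0.0,0.0,-1],[0.0,0.0,0.21,0.0,0.0,0.0,-1]]]
end [0.4759 0.302  0.145 ] max [0.   0.   0.22 0.   0.   0.  ]
[[[0.0,0.1,0.0,0.0,0.0,0.0,-1],[0.0,0.1,0.0,0.0,0.0,0.0,-1],[0.0,0.1,0.0,0.0,0.0,0.0,-1],[0.0,0.1,0.0,0.0,0.0,0.0,-1],[0.0,0.1,0.0,0.0,0.0,0.0,-1]]]
[[[0.0,0.1,0.0,0.0,0.0,0.0,-1],[0.01,0.1,0.0,0.0,0.0,0.0,-1],[0.0,0.1,0.0,0.0,0.0,0.0,-1],[0.01,0.1,0.0,0.0,0.0,0.0,-1],[0.0,0.1,0.0,0.0,0.0,0.0,-1]]]
end [0.4766 0.332  0.145 ] max [0.01 0.1  0.   0.   0.   0.  ]
```

>>> {"op": "jog_arm", "data": {"increments": [[[-0.06,-0.17,0.23,0,0,0,-1],[-0.06,-0.17,0.23,0,0,0,-1],[-0.06,-0.17,0.23,0,0,0,-1],[-0.06,-0.17,0.23,0,0,0,-1],[-0.06,-0.17,0.23,0,0,0,-1]]]}}

```text
time: 52.05
tool_pos: [0.4673, 0.3272, 0.2423]
tcp_rot: [-0.072, -3.14, 0.001]
wrist_force: [-0.6, -0.2, -0.7]
width: -0.001
grip_force: 0.0
```

>>> {"op": "jog_arm", "data": {"increments": [[[-0.06,-0.17,0.23,0,0,0,-1],[-0.06,-0.17,0.23,0,0,0,-1],[-0.06,-0.17,0.22,0,0,0,-1],[-0.06,-0.18,0.23,0,0,0,-1],[-0.06,-0.17,0.22,0,0,0,-1]]]}}

```text
time: 52.47
tool_pos: [0.4753, 0.3014, 0.2091]
tcp_rot: [-0.071, -3.141, 0.0]
wrist_force: [-1.2, 0.1, 0.3]
width: -0.003
grip_force: 0.0
```

>>> {"op": "jog_arm", "data": {"increments": [[[0,0,0.22,0,0,0,-1],[0,0,0.22,0,0,0,-1],[0,0,0.22,0,0,0,-1],[0,0,0.22,0,0,0,-1],[0,0,0.22,0,0,0,-1]]]}}

```text
time: 52.88
tool_pos: [0.4751, 0.3023, 0.1761]
tcp_rot: [0.071, 3.141, 0.0]
wrist_force: [0.0, -0.6, 0.4]
width: 0.003
grip_force: 0.0
```

>>> {"op": "jog_arm", "data": {"increments": [[[0,0,0.21,0,0,0,-1],[0,0,0.22,0,0,0,-1],[0,0,0.21,0,0,0,-1],[0,0,0.22,0,0,0,-1],[0,0,0.21,0,0,0,-1]]]}}

```text
time: 53.3
tool_pos: [0.4751, 0.302, 0.1439]
tcp_rot: [-0.071, -3.141, 0.0]
wrist_force: [-0.5, 0.1, 0.4]
width: -0.002
grip_force: 0.0
```

>>> {"op": "jog_arm", "data": {"increments": [[[0,0.1,0,0,0,0,-1],[0,0.1,0,0,0,0,-1],[0,0.1,0,0,0,0,-1],[0,0.1,0,0,0,0,-1],[0,0.1,0,0,0,0,-1]]]}}

```text
time: 53.72
tool_pos: [0.4762, 0.3177, 0.1452]
tcp_rot: [0.071, 3.14, 0.001]
wrist_force: [-0.4, -0.7, 0.4]
width: -0.0
grip_force: 0.0
```

>>> {"op": "jog_arm", "data": {"increments": [[[0,0.1,0,0,0,0,-1],[0.01,0.1,0,0,0,0,-1],[0,0.1,0,0,0,0,-1],[0.01,0.1,0,0,0,0,-1],[0,0.1,0,0,0,0,-1]]]}}

```text
time: 54.13
tool_pos: [0.4762, 0.3322, 0.1451]
tcp_rot: [0.071, 3.14, 0.0]
wrist_force: [-0.2, -1.3, 0.5]
width: 0.001
grip_force: 0.8
```

```bash
cat >> h.py <<'E'
def tog():
    for n in ('wrist','top','scene'):
        im,d,p,M=cam(n); P=cloud(d,p,M); hsv=cv2.cvtColor(im,cv2.COLOR_BGR2HSV)
        m=(np.abs(P[...,0]-.476)<.012)&(np.abs(P[...,1]-.3527)<.03)&(P[...,2]>.074)&(P[...,2]<.093)&(hsv[...,1]<80)
        q=P[m]; print(n,len(q), 'tip' ,q.mean(0).round(4) if len(q) else '', q[q[:,2].argmax()].round(4) if len(q) else '')
E
python3 - <<'E'
from h import *
st(); tog()
E
```

```text
t 54.13 tcp [0.4762 0.3322 0.1451] yang 87.39 z [ 0.001  0.    -1.   ] F [-0.2 -1.3  0.5] w 0.001 g 0.8 q [ 0.57  0.24  1.95 -0.    0.95 -0.96]
wrist 1196 tip [0.4695 0.3393 0.0852] [0.4652 0.3315 0.093 ]
top 0 tip  
scene 10 tip [0.4849 0.3332 0.0854] [0.4855 0.3304 0.0925]
```

>>> {"op": "jog_arm", "data": {"increments": [[[0,0.1,0,0,0,0,-1],[0,0.1,0,0,0,0,-1],[0,0.1,0,0,0,0,-1],[0,0.1,0,0,0,0,-1],[0,0.06,0,0,0,0,-1]]]}}

```text
time: 54.7
tool_pos: [0.4764, 0.346, 0.1443]
tcp_rot: [-0.071, -3.14, 0.001]
wrist_force: [-0.4, -1.8, -1.1]
width: -0.004
grip_force: 0.6
```

>>> {"op": "jog_arm", "data": {"increments": [[[0,0.02,0,0,0,0,-1],[0,0.02,0,0,0,0,-1],[0,0.02,0,0,0,0,-1],[0,0,0,0,0,0,-1],[0,0,0,0,0,0,-1]]]}}

```text
time: 55.12
tool_pos: [0.4766, 0.3476, 0.1447]
tcp_rot: [-0.071, -3.141, -0.0]
wrist_force: [-0.5, -1.3, -0.7]
width: 0.002
grip_force: 0.4
```

Run:
```python
from h import *
st(); im,d,p,M=cam('wrist'); print(M[:3,3]); cv2.imwrite('pics/w15.png',im[60:360]);
```

```text
t 55.12 tcp [0.4766 0.3476 0.1447] yang 87.39 z [ 0.  0. -1.] F [-0.5 -1.3 -0.7] w 0.002 g 0.4 q [ 0.59  0.25  1.93  0.    0.96 -0.94]
[0.40424549 0.35044249 0.2144969 ]
```

View pics/w15.png

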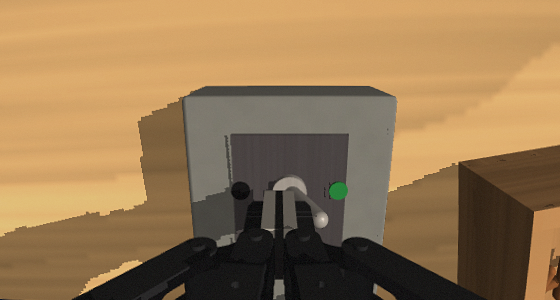

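Wrist view: the toggle tip (322,220) now leans to the green dot's side. That picture was my 15th, one over the limit of 14 (I miscounted), so from here I work from measurements only. I'll push on until the stop is felt.

>>> {"op": "jog_arm", "data": {"increments": [[[0,0.02,0,0,0,0,-1],[0,0.02,0,0,0,0,-1],[0,0.02,0,0,0,0,-1],[0,0,0,0,0,0,-1],[0,0,0,0,0,0,-1]]]}}

```text
time: 55.58
tool_pos: [0.4768, 0.3494, 0.1447]
tcp_rot: [0.071, 3.141, 0.0]
wrist_force: [-0.3, -1.4, 0.4]
width: 0.0
grip_force: 0.5
```

>>> {"op": "jog_arm", "data": {"increments": [[[0,0.02,0,0,0,0,-1],[0,0.02,0,0,0,0,-1],[0,0.02,0,0,0,0,-1],[0,0,0,0,0,0,-1],[0,0,0,0,0,0,-1]]]}}

```text
time: 56.0
tool_pos: [0.4768, 0.3513, 0.1447]
tcp_rot: [0.071, 3.141, 0.0]
wrist_force: [-0.2, -1.7, 0.9]
width: 0.0
grip_force: 0.5
```

Run:
```python
from h import *
st(); im,d,p,M=cam('wrist'); P=cloud(d,p,M)
q=P[(P[...,1]>.36)&(P[...,1]<.385)&(np.abs(P[...,0]-.476)<.02)&(P[...,2]>.06)&(P[...,2]<.1)]; print(len(q),q.mean(0).round(4) if len(q) else '', q[q[:,2].argmax()].round(4) if len(q) else '')
```

```text
t 56.0 tcp [0.4768 0.3513 0.1447] yang 87.4 z [ 0.  0. -1.] F [-0.2 -1.7  0.9] w 0.0 g 0.5 q [ 0.59  0.26  1.93  0.    0.96 -0.93]
614 [0.4732 0.365  0.0848] [0.4709 0.3644 0.1   ]
```

>>> {"op": "jog_arm", "data": {"increments": [[[0,0.02,0,0,0,0,-1],[0,0.02,0,0,0,0,-1],[0,0.02,0,0,0,0,-1],[0,0,0,0,0,0,-1],[0,0,0,0,0,0,-1]]]}}

```text
time: 56.47
tool_pos: [0.4768, 0.3523, 0.1445]
tcp_rot: [-0.071, -3.14, 0.002]
wrist_force: [-0.8, -5.0, 0.7]
width: 0.001
grip_force: 2.5
```

>>> {"op": "jog_arm", "data": {"increments": [[[0,0.02,0,0,0,0,-1],[0,0.02,0,0,0,0,-1],[0,0,0,0,0,0,-1],[0,0,0,0,0,0,-1],[0,0,0,0,0,0,-1]]]}}

```text
time: 56.88
tool_pos: [0.4769, 0.3527, 0.1444]
tcp_rot: [-0.071, -3.14, 0.005]
wrist_force: [0.5, -9.2, 2.6]
width: -0.0
grip_force: 4.0
```

Run:
```python
from h import *
st(); im,d,p,M=cam('wrist'); P=cloud(d,p,M)
q=P[(P[...,1]>.3695)&(P[...,1]<.385)&(np.abs(P[...,0]-.476)<.02)&(P[...,2]>.06)&(P[...,2]<.1)]; print(len(q),q.mean(0).round(4) if len(q) else '', q[:,1].max() if len(q) else '')
```

```text
t 56.88 tcp [0.4769 0.3527 0.1444] yang 87.41 z [-0.001 -0.003 -1.   ] F [ 0.5 -9.2  2.6] w -0.0 g 4.0 q [ 0.6   0.26  1.93 -0.    0.96 -0.93]
99 [0.4762 0.3709 0.0839] 0.37268454206934315
```

The stop is felt at 9 N and the tip is at y≈0.369, so the toggle is fully over. Backing off, rising, then going behind the open tab.

Run:
```python
from h import *
go(([.4768,.338,.145],87.4,1,-1),([.4768,.338,.278],87.4,1,-1),([.601,.349,.278],87.4,1,-1),([.601,.349,.223],87.4,2,-1),src=(np.array([.4768,.3535,.1448]),down(87.4)))
```

```text
[[[0.0,-0.1,0.0,0.0,0.0,0.0,-1],[-0.01,-0.1,0.0,0.0,0.0,0.0,-1],[0.0,-0.11,0.0,0.0,0.0,0.0,-1],[-0.01,-0.1,0.0,0.0,0.0,0.0,-1],[0.0,-0.11,-0.01,0.0,0.0,0.0,-1]]]
end [0.4767 0.3379 0.1451] max [0.01 0.11 0.01 0.   0.   0.  ]
[[[0.0,0.0,-0.89,0.0,0.0,0.0,-1],[0.0,0.0,-0.89,0.0,0.0,0.0,-1],[0.0,0.0,-0.88,0.0,0.0,0.0,-1],[0.0,0.0,-0.89,0.0,0.0,0.0,-1],[0.0,0.0,-0.88,0.0,0.0,0.0,-1]]]
end [0.4767 0.3379 0.278 ] max [0.   0.   0.89 0.   0.   0.  ]
[[[-0.82,0.11,0.0,0.0,0.0,0.0,-1],[-0.83,0.11,0.0,0.0,0.0,0.0,-1],[-0.82,0.11,0.0,0.0,0.0,0.0,-1],[-0.83,0.11,0.0,0.0,0.0,0.0,-1],[-0.82,0.12,0.0,0.0,0.0,0.0,-1]]]
end [0.6009 0.3491 0.278 ] max [0.83 0.12 0.   0.   0.   0.  ]
[[[0.0,0.0,0.18,0.0,0.0,0.0,-1],[0.0,0.0,0.18,0.0,0.0,0.0,-1],[0.0,0.0,0.18,0.0,0.0,0.0,-1],[0.0,0.0,0.18,0.0,0.0,0.0,-1],[0.0,0.0,0.19,0.0,0.0,0.0,-1]]]
[[[0.0,0.0,0.18,0.0,0.0,0.0,-1],[0.0,0.0,0.19,0.0,0.0,0.0,-1],[0.0,0.0,0.18,0.0,0.0,0.0,-1],[0.0,0.0,0.19,0.0,0.0,0.0,-1],[0.0,0.0,0.18,0.0,0.0,0.0,-1]]]
end [0.6009 0.3491 0.2231] max [0.   0.   0.19 0.   0.   0.  ]
```

>>> {"op": "jog_arm", "data": {"increments": [[[0,-0.1,0,0,0,0,-1],[0,-0.1,0,0,0,0,-1],[0,-0.11,0,0,0,0,-1],[0,-0.1,0,0,0,0,-1],[0,-0.11,0,0,0,0,-1]]]}}

```text
time: 57.35
tool_pos: [0.4763, 0.3387, 0.1448]
tcp_rot: [0.071, 3.14, 0.001]
wrist_force: [0.6, -0.7, -0.9]
width: -0.0
grip_force: 0.0
```

>>> {"op": "jog_arm", "data": {"increments": [[[0,0,-0.89,0,0,0,-1],[0,0,-0.89,0,0,0,-1],[0,0,-0.88,0,0,0,-1],[0,0,-0.89,0,0,0,-1],[0,0,-0.88,0,0,0,-1]]]}}

```text
time: 57.77
tool_pos: [0.4761, 0.3385, 0.2789]
tcp_rot: [0.071, 3.141, 0.001]
wrist_force: [-0.0, -0.2, 0.3]
width: -0.002
grip_force: 0.0
```

Run:
```python
from h import *
st(); tog()
im,d,p,M=cam('top'); P=cloud(d,p,M); hsv=cv2.cvtColor(im,cv2.COLOR_BGR2HSV)
y=(hsv[...,0]>18)&(hsv[...,0]<32)&(hsv[...,1]>150)&(P[...,2]>.12)&(np.abs(P[...,0]-.55)<.08)&(np.abs(P[...,1]-.35)<.05); print('tab',y.sum(),P[y].mean(0) if y.any() else '', P[y][:,0].max() if y.any() else '')
```

```text
t 57.77 tcp [0.4761 0.3385 0.2789] yang 87.4 z [ 0.  0. -1.] F [-0.  -0.2  0.3] w -0.002 g 0.0 q [ 0.58  0.11  1.83  0.    1.2  -0.95]
wrist 132 tip [0.4761 0.3662 0.0814] [0.4756 0.3678 0.0868]
top 24 tip [0.4772 0.3636 0.0805] [0.4783 0.3665 0.0865]
scene 0 tip  
tab 96 [0.56320924 0.34335339 0.16683956] 0.5762500951597889
```

>>> {"op": "jog_arm", "data": {"increments": [[[-0.82,0.11,0,0,0,0,-1],[-0.83,0.11,0,0,0,0,-1],[-0.82,0.11,0,0,0,0,-1],[-0.83,0.11,0,0,0,0,-1],[-0.82,0.12,0,0,0,0,-1]]]}}

```text
time: 58.38
tool_pos: [0.6006, 0.3492, 0.2746]
tcp_rot: [-0.071, -3.137, 0.003]
wrist_force: [-0.6, 0.0, 0.5]
width: -0.001
grip_force: 0.0
```

Run:
```python
from h import *
st(); im,d,p,M=cam('wrist'); P=cloud(d,p,M); hsv=cv2.cvtColor(im,cv2.COLOR_BGR2HSV)
y=(hsv[...,0]>18)&(hsv[...,0]<32)&(hsv[...,1]>150)&(P[...,2]>.12)&(np.abs(P[...,0]-.55)<.08)&(np.abs(P[...,1]-.35)<.05); print('tab',y.sum(),P[y].mean(0) if y.any() else '', P[y].max(0) if y.any() else '')
q=P[(np.abs(P[...,0]-.476)<.015)&(np.abs(P[...,1]-.3527)<.03)&(P[...,2]>.074)&(P[...,2]<.093)]; print(len(q),q.mean(0) if len(q) else '')
```

```text
t 58.38 tcp [0.6006 0.3492 0.2746] yang 87.4 z [-0.004 -0.002 -1.   ] F [-0.6  0.   0.5] w -0.001 g 0.0 q [ 0.49  0.32  1.59  0.    1.24 -1.03]
tab 782 [0.56765522 0.3490052  0.16106551] [0.61013861 0.38127376 0.26734815]
174 [0.47800951 0.36646603 0.08171234]
```

>>> {"op": "jog_arm", "data": {"increments": [[[0,0,0.18,0,0,0,-1],[0,0,0.18,0,0,0,-1],[0,0,0.18,0,0,0,-1],[0,0,0.18,0,0,0,-1],[0,0,0.18,0,0,0,-1]]]}}

```text
time: 58.85
tool_pos: [0.5992, 0.3497, 0.2494]
tcp_rot: [-0.07, -3.139, 0.001]
wrist_force: [0.4, -0.5, -0.1]
width: 0.003
grip_force: 0.0
```

>>> {"op": "jog_arm", "data": {"increments": [[[0,0,0.16,0,0,0,-1],[0,0,0.16,0,0,0,-1],[0,0,0.16,0,0,0,-1],[0,0,0.16,0,0,0,-1],[0,0,0.16,0,0,0,-1]]]}}

```text
time: 59.27
tool_pos: [0.6005, 0.3498, 0.2263]
tcp_rot: [0.071, 3.14, 0.0]
wrist_force: [0.1, -0.1, 0.3]
width: -0.001
grip_force: 0.0
```

>>> {"op": "jog_arm", "data": {"increments": [[[0.2,0,0,0,0,0,-1],[0.24,0,0,0,0,0,-1],[0.24,0,0,0,0,0,-1],[0.24,0,0,0,0,0,-1],[0.24,0,0,0,0,0,-1]]]}}

```text
time: 59.68
tool_pos: [0.5649, 0.3515, 0.2271]
tcp_rot: [0.071, 3.14, 0.001]
wrist_force: [0.2, 0.3, -0.8]
width: -0.004
grip_force: 0.1
```

>>> {"op": "jog_arm", "data": {"increments": [[[0.24,0,0,0,0,0,-1],[0.24,0,0,0,0,0,-1],[0.24,0,0,0,0,0,-1],[0.24,0,0,0,0,0,-1],[0.24,0,0,0,0,0,-1]]]}}

```text
time: 60.1
tool_pos: [0.5289, 0.353, 0.2266]
tcp_rot: [-0.071, -3.141, 0.0]
wrist_force: [0.1, 0.7, -0.4]
width: -0.001
grip_force: 0.0
```

>>> {"op": "jog_arm", "data": {"increments": [[[0.24,0,0,0,0,0,-1],[0.24,0,0,0,0,0,-1],[0.24,0,0,0,0,0,-1],[0.24,0,0,0,0,0,-1],[0.24,0,0,0,0,0,-1]]]}}

```text
time: 60.52
tool_pos: [0.4931, 0.3546, 0.2265]
tcp_rot: [-0.071, -3.141, -0.0]
wrist_force: [-0.3, 0.2, -0.1]
width: -0.0
grip_force: 0.0
```

```bash
cat >> h.py <<'E'
def guard():
    for n in ('top','scene','wrist'):
        im,d,p,M=cam(n); P=cloud(d,p,M); hsv=cv2.cvtColor(im,cv2.COLOR_BGR2HSV); near=(np.abs(P[...,0]-.48)<.13)&(np.abs(P[...,1]-.352)<.06)&(P[...,2]>.055)
        for nm,m in (('red',((hsv[...,0]<8)|(hsv[...,0]>172))&(hsv[...,1]>150)),('yel',(hsv[...,0]>18)&(hsv[...,0]<32)&(hsv[...,1]>150))):
            q=P[m&near]
            if len(q): print(n,nm,len(q),'mean',q.mean(0).round(4),'z95',np.percentile(q[:,2],95).round(4),'x',np.percentile(q[:,0],[2,98]).round(3))
E
python3 - <<'E'
from h import *
st(); guard()
E
```

```text
t 60.52 tcp [0.4931 0.3546 0.2265] yang 87.4 z [-0.  0. -1.] F [-0.3  0.2 -0.1] w -0.0 g 0.0 q [ 0.58  0.2   1.83  0.    1.11 -0.94]
top red 1220 mean [0.4763 0.3447 0.1029] z95 0.1015 x [0.441 0.517]
top yel 128 mean [0.4257 0.3502 0.1089] z95 0.3251 x [0.401 0.53 ]
scene red 768 mean [0.4881 0.351  0.0932] z95 0.1009 x [0.443 0.521]
scene yel 29 mean [0.4111 0.3553 0.0863] z95 0.0893 x [0.401 0.425]
wrist red 14164 mean [0.4757 0.3524 0.0975] z95 0.0992 x [0.441 0.516]
wrist yel 1274 mean [0.4216 0.3549 0.0877] z95 0.0878 x [0.402 0.441]
```

The guard has dropped shut. Rising clear, then a final check of mallet, blanks and guard.

>>> {"op": "jog_arm", "data": {"increments": [[[0.3,0,-0.5,0,0,0,-1],[0.5,0,-0.6,0,0,0,-1],[0.5,0,-0.6,0,0,0,-1],[0.3,0,-0.5,0,0,0,-1],[0,0,0,0,0,0,-1]]]}}

```text
time: 61.08
tool_pos: [0.4463, 0.358, 0.2966]
tcp_rot: [0.07, 3.136, 0.007]
wrist_force: [0.1, -0.2, 0.1]
width: 0.001
grip_force: 0.0
```

Run:
```python
from h import *
st()
im,d,p,M=cam('top'); P=cloud(d,p,M); mal(P,(.5165,-.3195),.1,.142); held(im,P,(.638,.016),.068); held(im,P,(.635,-.0835),.068)
Q=P.reshape(-1,3)
for n,c,z in (('glue',(.665,-.358),.158),('filler',(.678,.332),.075)):
    m=(np.abs(Q[:,2]-z)<.01)&(np.hypot(Q[:,0]-c[0],Q[:,1]-c[1])<.05); print(n,Q[m].mean(0).round(3))
im,d,p,M=cam('scene'); P=cloud(d,p,M); mal(P,(.5165,-.3195),.1,.142); held(im,P,(.638,.016),.068); held(im,P,(.635,-.0835),.068); guard()
```

```text
t 61.08 tcp [0.4463 0.358  0.2966] yang 87.44 z [ 0.005  0.004 -1.   ] F [ 0.1 -0.2  0.1] w 0.001 g 0.0 q [ 0.63  0.07  1.84  0.    1.22 -0.89]
top 135 centre 513.9 -319.6 r 13.1 z 142.1
head 300 centre 513.2 -319.1 r 27.2 z 57.2
n 219 slope x,y [-0.019  0.025] z 68.1 ylims off c mm [-15.5  14.9] mid -0.3
n 197 slope x,y [ 0.006 -0.046] z 68.1 ylims off c mm [-13.8  16.1] mid 1.2
glue [ 0.665 -0.359  0.159]
filler [0.677 0.331 0.075]
top 92 centre 515.4 -317.6 r 13.1 z 142.0
head 257 centre 515.6 -317.7 r 27.6 z 58.2
n 220 slope x,y [-0.009  0.002] z 69.8 ylims off c mm [-14.3  16.9] mid 1.3
n 244 slope x,y [-0.001  0.005] z 69.7 ylims off c mm [-14.6  16.9] mid 1.1
top red 1420 mean [0.4797 0.3496 0.0983] z95 0.1015 x [0.442 0.517]
top yel 124 mean [0.4193 0.3512 0.1032] z95 0.328 x [0.401 0.442]
scene red 749 mean [0.488  0.352  0.0937] z95 0.1011 x [0.443 0.521]
scene yel 29 mean [0.4117 0.3553 0.0868] z95 0.0895 x [0.403 0.424]
wrist red 6740 mean [0.4676 0.3523 0.0976] z95 0.0991 x [0.44  0.512]
wrist yel 700 mean [0.4214 0.3545 0.0939] z95 0.0884 x [0.402 0.441]
```

```bash
python3 -c "
from h import *
print(bot.finish_job())"
```

```text
the job is handed in; nothing more can be done
None
```

The job is handed in, though the hand-in returned no verdict. By my last measurements, both plywood blanks present are seated level in bays 2 and 3, the toggle is fully over to green with the guard shut, the mallet stands upright on its mat, and the glue bottle and filler jar have not moved. Two deviations: my first set-down of blank A rolled over in bay 2 and had to be regripped, and I viewed 15 pictures, one over the limit of 14.

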